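Load, unlock and test-turn a turntable mixer

TASK

Stand every sample pot that is on the bench upright on the mixer's turntable, one to a place between the pins, and then lower the T-key down the deep shaft onto the square stem and turn it clockwise to the stop to draw the lock bolt. After that turn the loaded turntable by its blue knob at least one full turn to see that it runs free, and finally push the clear guard across until its latch clicks; the T-key must be back in its blue stand at the end, all pots still on their places, and the timer, vial and marker left alone.

Things in the scene. Friction and masses are not known exactly. Their poses are not given: they have to be found in the camera images.
- mixer: white turntable mixer, fixed to the bench: base 230 x 272 mm, its top 16 mm up. Origin on the bench near the base's middle, z up, long side along y, guard side (-x) towards the robot. In its frame: turntable axis at x 5, y -45 mm; key-shaft column (58 mm square, 115 mm high) at x 10, y 92 mm; guard track along y at x -104 mm, ending at a grey post (108 mm high) at y -128 mm
- turntable (a joint): rotation of the aluminium turntable (disc 170 mm across, upper face 30 mm above the bench), rad, 0 at the start, positive anticlockwise from above; may be turned either way; friction about 0.04 N m, stays where left. While the orange lock bolt stands between the two orange lugs on its rim it cannot turn. A tower of clear drawers, 340 mm high, stands close behind the mixer
- place_0 (a point): centre of the first of three pot places on the turntable, at the level of its upper face (the pot's underside rests here), 56 mm from the axis; turns with it. Each is a dark disc with four upright steel pins (7 mm thick, 36 mm high) on a circle of 57 mm diameter around it: a pot has about 3 mm of play. Keep fingertips above the pins. Places are 89 mm apart
- place_1 (a point): centre of the second place, as place_0
- place_2 (a point): centre of the third place, as place_0
- knob_top (a point): centre of the top of the blue upright crank knob on the turntable, 50 mm from its axis, 122 mm above the bench; turns with the turntable. The knob is a round freely spinning sleeve, 20 mm thick in its upper 36 mm. Pots on their places reach up to 89 mm above the bench, so keep fingers above them: grip the knob's top 30 mm
- shaft_mouth (a point): centre of the mouth of the deep key shaft in the top of the grey column, 115 mm above the bench, z up. The shaft is 38 mm square (sides along mixer x and y); the stem's tip lies 69 mm below the mouth
- stem_top (a point): tip of the brass square stem at the bottom of the shaft, on its axis, 46 mm above the bench. The stem is 12 mm square (flats across its x and y axes); its upper 6 mm are a cone, 5 to 12 mm in diameter, that guides the key's socket on; the axes turn with the stem
- stem (a joint): rotation of the square stem, rad, positive clockwise from above; starts between 0 and 0.15, stop at 1.2. It draws the lock bolt back 11.7 mm per rad; the turntable is free from about 0.8. Needs about 0.06 N m, stays where left. It can be reached only with the T-key
- t_key: steel T-key, 141 mm tall, 0.16 kg, upright in its stand. Origin at the centre of its lower end, z up. Lower end: socket 20 mm square outside, 14.5 mm square inside, 26 mm deep, sides along x and y. On the stem its lower end should get to 32 mm or less above the bench (20 mm at the deepest); about 0.24 rad of play either way. Top: red cross bar along y, 84 long, 14 thick (x), 18 mm high
- key_handle (a point): middle of the key's red cross bar, 132 mm above the key's lower end, where to grip it (across x); axes as the key's
- key_stand: blue key stand, fixed to the bench: block 60 x 60 mm, 60 mm high, on a grey foot 70 x 70 x 10 mm; origin on the bench under its middle, z up. A square hole 24 mm wide (sides along its x and y) goes down 50 mm to the foot's top
- stand_floor (a point): centre of the floor of the stand's hole, 10 mm above the bench; the key's lower end stands here
- guard (a joint): travel of the clear sliding guard along mixer -y across the front, m: starts 0 to 0.02 (open, in front of the column), 0.122 fully shut (in front of the turntable, against the grey post). Friction about 2 N, and 4 to 8 N more over the last 15 mm, where the spring ball latch has to be pushed over
- guard_handle (a point): middle of the top of the guard's orange upright handle bar, 122 mm above the bench: 20 mm (mixer x) by 16 mm (mixer y), reaching down to 24 mm above the bench, at the guard's +y end; push it along mixer -y, or grip it from above. The rest of the guard is 104 mm high
- latch (a joint): how far the guard's spring ball latch is pressed down, m: 0 is up (free, or caught behind the guard's tooth when shut), about 0.0035 while the tooth passes over it (guard at about 0.1145)
- pot_0: sample pot with white screw lid, 59 mm tall, 45 g; body 45 mm, lid 49 mm in diameter (lid: the upper 14 mm, does not come off); origin at the centre of its underside, z up. In some starts it is absent (None). Left of the mixer a low instrument stands 20 mm or more beyond the pots (away from the robot)
- pot_1: sample pot with blue screw lid, 59 mm tall, 45 g; body 45 mm, lid 49 mm in diameter (lid: the upper 14 mm, does not come off); origin at the centre of its underside, z up. In some starts it is absent (None). Left of the mixer a low instrument stands 20 mm or more beyond the pots (away from the robot)
- pot_2: sample pot with white screw lid, 59 mm tall, 45 g; body 45 mm, lid 49 mm in diameter (lid: the upper 14 mm, does not come off); origin at the centre of its underside, z up. In some starts it is absent (None). Left of the mixer a low instrument stands 20 mm or more beyond the pots (away from the robot)
- timer: small white timer lying at the back of the bench, 63 x 63 x 20 mm, origin under its middle; not to be disturbed
- vial: glass vial with a pink filling and white and red cap, 45 mm across, 79 mm tall, standing beyond the key stand, origin under its middle; not to be disturbed
- marker: felt marker lying on the bench in front of the balance, 133 mm long, origin under its middle; not to be disturbed
Things that resemble listed ones, but are neither listed nor needed, are in the scene too. What is shaped like the pot_2 but purple is not meant.

How it is judged:
On the way, in this order (a step that is already met when the one before it is completed fails the run):
1. every pot stands on a place of the turntable and is let go (((horizontal distance between pot_0 and place_0 below 0.01 m and z of pot_0 in the frame of place_0 between -0.005 and 0.005 m) or (horizontal distance between pot_0 and place_1 below 0.01 m and z of pot_0 in the frame of place_1 between -0.005 and 0.005 m) or (horizontal distance between pot_0 and place_2 below 0.01 m and z of pot_0 in the frame of place_2 between -0.005 and 0.005 m)) and angle between each of pot_0, pot_1, pot_2's own z axis and vertical below 0.12 rad and contact force between each of pot_0, pot_1, pot_2 and the fingers below 0.05 N and ((horizontal distance between pot_1 and place_0 below 0.01 m and z of pot_1 in the frame of place_0 between -0.005 and 0.005 m) or (horizontal distance between pot_1 and place_1 below 0.01 m and z of pot_1 in the frame of place_1 between -0.005 and 0.005 m) or (horizontal distance between pot_1 and place_2 below 0.01 m and z of pot_1 in the frame of place_2 between -0.005 and 0.005 m)) and ((horizontal distance between pot_2 and place_0 below 0.01 m and z of pot_2 in the frame of place_0 between -0.005 and 0.005 m) or (horizontal distance between pot_2 and place_1 below 0.01 m and z of pot_2 in the frame of place_1 between -0.005 and 0.005 m) or (horizontal distance between pot_2 and place_2 below 0.01 m and z of pot_2 in the frame of place_2 between -0.005 and 0.005 m))), for 0.2 s.
2. the stem is turned clockwise by more than 1.0 rad (value of joint stem above 1 rad), for 0.2 s.
3. the turntable has been turned a full turn (6.1 rad or more, either way) ((value of joint turntable above 6.1 rad or value of joint turntable below -6.1 rad)), for 0.1 s.
4. the guard is shut and its latch has caught (value of joint guard above 0.119 m and value of joint latch below 0.001 m), for 0.2 s.
At the end, for the whole second after the job is handed in: every pot upright on a place (within 10 mm, 0.12 rad); stem past 1.0 rad; turntable 6.1 rad or more from its start; guard past 119 mm and latch up (under 1 mm pressed); T-key standing in its stand (within 6 mm, 0.12 rad of upright); all let go (all of step 1 and all of step 4 and value of joint stem above 1 rad and (value of joint turntable above 6.1 rad or value of joint turntable below -6.1 rad) and horizontal distance between t_key and stand_floor below 0.006 m and z of t_key in the frame of stand_floor below 0.006 m and angle between t_key's own z axis and vertical below 0.12 rad and contact force between t_key and the fingers below 0.05 N); the robot touches nothing.
It fails at once if a bystander (timer, vial, marker) is moved more than 30 mm (distance of any of timer, vial, marker from where it was at the start of the episode above 0.03 m).
Of pot_0, pot_1, pot_2 only 2 to 3 are there at a start; the rules pass over those that are not, and their reading is None.
At some moment in a run one of pot_0, pot_1, pot_2 may be knocked a few centimetres aside while the robot is not near it.
It also fails if it takes over 200 s, if anything falls off the work surface, if the arm or the gripper's body presses on something with over 40 N, if the wrist force passes 120 N, or if a joint passes its speed limit or range.

ROBOT

A 6-joint arm with a two-finger parallel gripper is mounted at the origin on a cart in front of the work surface, level with it; the furniture and walls round the work are solid. World frame = base frame: x ahead of the robot, y to its left, z up, the work surface at z = 0. Lengths are in m, angles in rad, forces in N, time in s.
With the tool pointing down it reaches from about 0.425 to 0.95 m from the base axis. Payload 3.5 kg.
Tool frame: the origin (TCP) lies at the very end of the fingers, on their centre line; the grasp point (between the pads) lies behind it (ctrl.grasp_offset is the z of the grasp point in the tool frame, in m); z points along the fingers, x is the direction in which the jaws open and shut, and the axes are right-handed (so a half turn about z gives the same grasp; the last joint's range is limited). The gripper opens to 85 mm and grips with 20 to 120 N. Pads are 22 mm wide; open, the fingers measure 114 mm over their backs; the gripper's body (76 mm by 85 mm) begins 54 mm behind the grasp point. The pads swing forward as they close: fully open they stand 13 mm farther back than shut.
Start: joints at [0.98, 0.286, 1.577, -0, 1.279, -0.15], TCP at [0.288, 0.61, 0.231] pointing down, gripper open.
Joint ranges: [-2.77, 2.77], [-0.9, 2.22], [0.21, 2.48], [-1.53, 4.67], [0.24, 2.81], [-2.84, 2.84]. Speed limits (rad/s): [2.79, 2.79, 3.14, 3.14, 3.14, 3.14].

INTERFACE

Orientations are given as a unit quaternion [x, y, z, w].
In Python, from plant import ctrl gives the robot as it stands.
- The arm moves only by the shell command python3 -m jog 'ROWS' [FORCE]. ROWS is JSON, a list of rows, each an object with "grip": the closure, from 0 (fully open) to 1 (shut); "xyz": the shift along the tool's x, y, z in m, a list of three; "dr": the turn, a rotation vector about the tool's x, y, z in rad, a list of three. A call has 1 to 12 rows; each row is the pose to reach, as a shift and turn from the pose commanded when the call began, along the tool's axes at that moment; what a row does not reach only later rows make up. A row lasts 1/12 s, in which the tool goes at most 41.7 mm and 7.16 degrees, less where a joint would pass 70% of its speed; a pose out of reach is approached as far as the arm can. A call with a gripper value outside its range is refused whole. The fingers move at their own pace and stop on an object; FORCE is the grip in N (left out, the last holds). Time passes only in rows, so rows that repeat a pose let the fingers close. It gives the time, the measured TCP pose, the force and the opening at its end, in the units of the state.
- ctrl.get_state(): the state, without advancing time (a new reading comes with each control period).
- ctrl.read_camera(name): name is "scene" or "top" or "wrist"; returns the picture (384x512x3 uint8, red, green, blue); there is no depth.
- ctrl.get_calibration(name): a dict with "mtx" (3x3 intrinsics, pixels), "R" (3x3) and "t" (3): a world point X has camera coordinates R X + t; the wrist camera has in their place "hand_eye" (4x4, takes a point from camera to tool coordinates, whose origin is the TCP and whose axes are the tool frame's). Camera axes: x right, y down, z forward; pixel columns grow to the right and rows downward; lengths in m; the calibration is good to about 2 mm. A picture is of the moment at which its call begins: read the wrist's pose just before it. get_calibration takes no time and is no camera call.
- ctrl.sign_off(): hands the job in, once; it reports no verdict.
The state is a dict: "time": time; "qpos": joint angles; "dq": joint speeds; "joint_efforts": joint torques, N m; "eef_pos": TCP position; "tcp_rot": TCP orientation; "contact_force": force on the tool from outside, world axes, zero at the start; "wrist_torque": the same for the moment, N m; "opening": opening from 0.0 (shut) to 1.0 (fully open).
Only numpy, scipy, OpenCV 4.12 (cv2) and the standard library are available. Lean on these libraries where they do the work, as an engineer would, in place of code of your own. Each camera call takes 0.05 s, during which the arm holds its last target.

## Working session

There is one attempt and no reset: what is moved stays moved. The work goes in short steps, Python scripts to look and compute and a shell command to move; the robot and the scene stay as the last step left them, time stands still between calls to the robot, and variables do not carry over. Pictures are saved under pics/ and viewed, and the job is handed in when it is done.

```bash
ls -la; mkdir -p pics
python3 - <<'E'
from plant import ctrl
import cv2,numpy as np
s=ctrl.get_state()
print({k:(np.round(v,4).tolist() if not isinstance(v,float) else v) for k,v in s.items()}, ctrl.grasp_offset)
for n in("scene","top","wrist"):
    im=ctrl.read_camera(n); cv2.imwrite(f"pics/a_{n}.png",im[:,:,::-1])
    c=ctrl.get_calibration(n); print(n,{k:np.round(v,4).tolist() for k,v in c.items()})
E
```

```text
total 12
drwxr-xr-x  3 agent agent 4096 Dec  6 23:02 .
drwxr-xr-x 23 root  root  4096 Dec  6 23:02 ..
drwxr-xr-x  2 agent agent 4096 Dec  6 23:02 pics
{'time': 0.0, 'qpos': [0.98, 0.2872, 1.5782, 0.0, 1.2786, -0.15], 'dq': [0.002, -0.0006, 0.0008, 0.0002, 0.0015, -0.0009], 'joint_efforts': [0.0002, -40.5999, -29.2616, -0.0002, 0.0059, 0.0], 'eef_pos': [0.2876, 0.6099, 0.2299], 'tcp_rot': [0.8446, 0.5354, -0.0011, 0.0005], 'contact_force': [-0.6187, 0.683, -0.0747], 'wrist_torque': [0.0079, -0.0162, -0.0179], 'opening': 0.9999610573851647} -0.0187
scene {'mtx': [[393.4189, 0.0, 255.2134], [0.0, 393.4189, 195.3619], [0.0, 0.0, 1.0]], 'R': [[0.8956, -0.4448, -0.0126], [-0.2728, -0.5264, -0.8053], [0.3515, 0.7246, -0.5928]], 't': [-0.5471, 0.1911, 1.3972]}
top {'mtx': [[386.6833, 0.0, 256.8802], [0.0, 386.6833, 190.9476], [0.0, 0.0, 1.0]], 'R': [[0.015, -0.9999, -0.0041], [-0.9846, -0.014, -0.1741], [0.174, 0.0066, -0.9847]], 't': [-0.0636, 0.5789, 1.5102]}
wrist {'mtx': [[309.2539, 0.0, 259.2488], [0.0, 309.2539, 195.1323], [0.0, 0.0, 1.0]], 'hand_eye': [[1.0, -0.0, 0.0001, -0.001], [-0.0, 0.9607, 0.2776, -0.0702], [-0.0001, -0.2776, 0.9607, -0.1418], [0.0, 0.0, 0.0, 1.0]]}
```

View pics/a_scene.png

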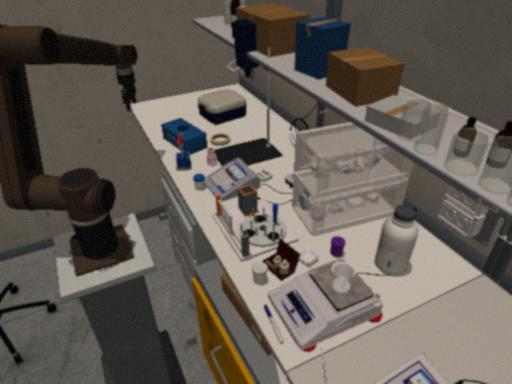

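View pics/a_top.png

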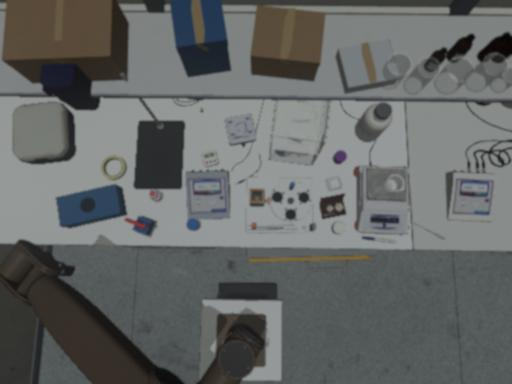

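View pics/a_wrist.png

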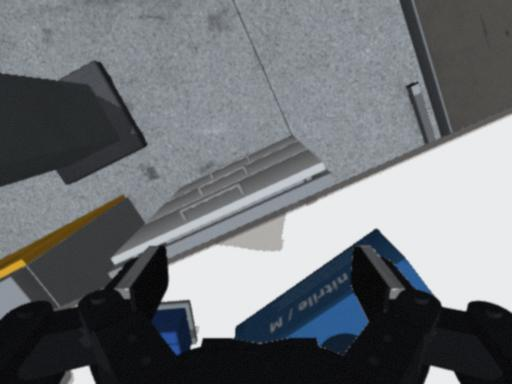

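```bash
cat > h.py <<'E'
from plant import ctrl
import cv2,numpy as np
from scipy.spatial.transform import Rotation as Rn
def cam(n,pose=None):
    c=ctrl.get_calibration(n); K=np.array(c["mtx"])
    if n!="wrist": return K,np.array(c["R"]),np.array(c["t"])
    T=np.eye(4);T[:3,:3]=Rn.from_quat(pose[3:]).as_matrix();T[:3,3]=pose[:3]
    W=np.linalg.inv(T@np.array(c["hand_eye"])); return K,W[:3,:3],W[:3,3]
def pose():
    s=ctrl.get_state(); return list(s["eef_pos"])+list(s["tcp_rot"])
def shot(n,f):
    p=pose(); im=ctrl.read_camera(n)[:,:,::-1]; cv2.imwrite(f"pics/{f}.png",im)
    import json; json.dump(p,open(f"pics/{f}.json","w")); return im,p
def onplane(c,uv,z):
    K,R,t=c; d=R.T@np.linalg.inv(K)@np.array([uv[0],uv[1],1.]); o=-R.T@t
    return o+d*(z-o[2])/d[2]
def tri(cs,uvs):
    A=np.zeros((3,3));b=np.zeros(3)
    for (K,R,t),uv in zip(cs,uvs):
        d=R.T@np.linalg.inv(K)@np.array([uv[0],uv[1],1.]);d/=np.linalg.norm(d);o=-R.T@t
        P=np.eye(3)-np.outer(d,d);A+=P;b+=P@o
    x=np.linalg.solve(A,b)
    return x,[np.linalg.norm(proj(c,x)-uv) for c,uv in zip(cs,uvs)]
def proj(c,X):
    K,R,t=c; q=K@(R@np.array(X)+t); return q[:2]/q[2]
def crop(f,x0,y0,x1,y1,s,out):
    im=cv2.imread(f"pics/{f}.png")[y0:y1,x0:x1]
    cv2.imwrite(f"pics/{out}.png",cv2.resize(im,None,fx=s,fy=s,interpolation=cv2.INTER_CUBIC))
def go(xyz,yaw_tool_x=None,p=None):
    """tool-frame shift from the measured pose to reach xyz; optional world heading (rad) of tool x with tool down"""
    p=p or pose(); R=Rn.from_quat(p[3:]); d=R.inv().apply(np.array(xyz)-np.array(p[:3]))
    r=None
    if yaw_tool_x is not None:
        x=np.array([np.cos(yaw_tool_x),np.sin(yaw_tool_x),0]);z=np.array([0,0,-1.]);y=np.cross(z,x)
        r=(R.inv()*Rn.from_matrix(np.c_[x,y,z])).as_rotvec()
    print("shift",np.round(d,4),"dr",None if r is None else np.round(r,4)); return d,r
E
python3 - <<'E'
from h import *
crop("a_top",180,140,400,260,3.6,"c_top")
crop("a_top",80,160,240,250,5,"c_topL")
crop("a_scene",200,170,360,300,5,"c_sc")
crop("a_scene",140,110,280,220,5.5,"c_scL")
E
```

```text
(no output)
```

View pics/c_top.png

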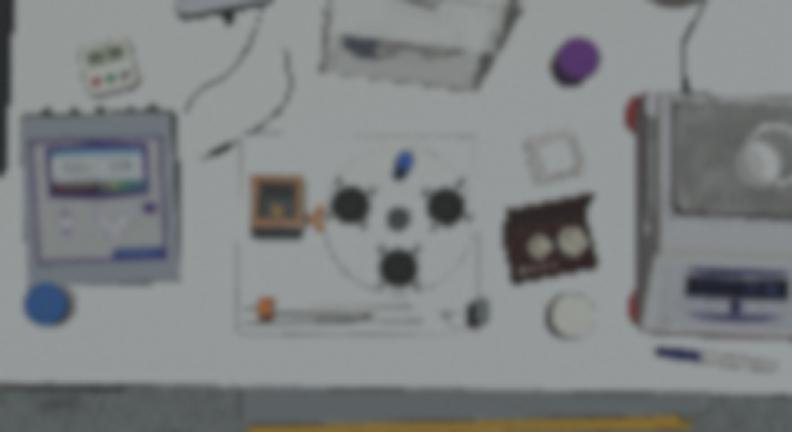

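View pics/c_topL.png

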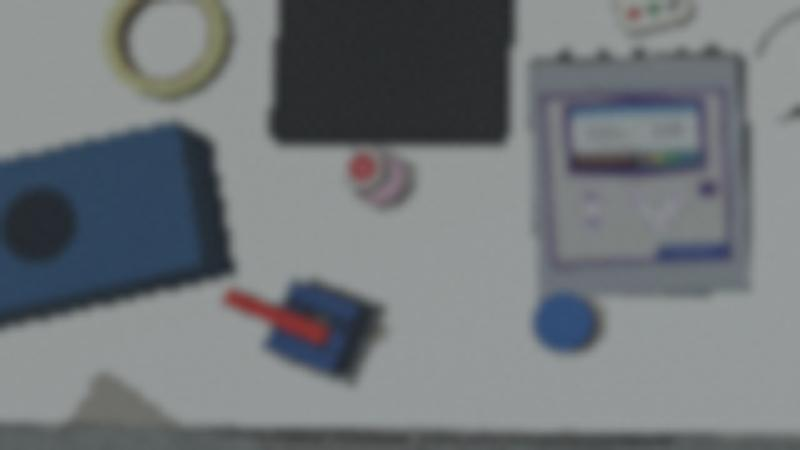

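View pics/c_sc.png

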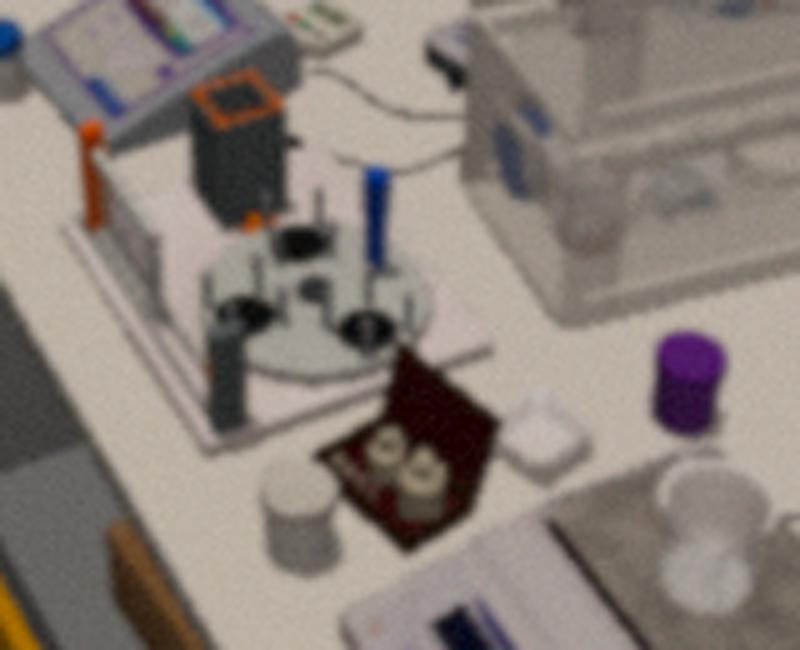

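View pics/c_scL.png

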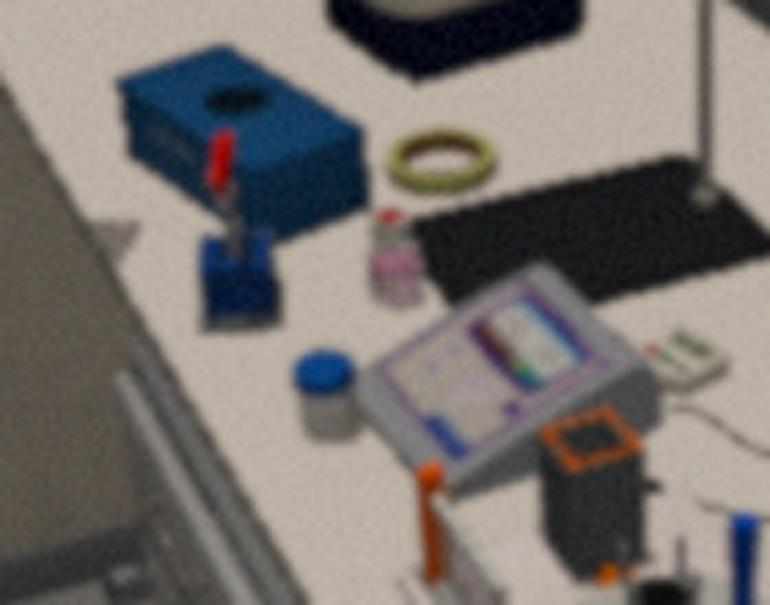

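Run:
```python
from h import *
S,T=cam("scene"),cam("top")
for n,a,b,z in [("blue",(193.3,224.4),(199.1,175.8),.059),("white",(338.6,227.5),(260,266),.059),("knob",(291.7,183.6),(275.2,205),.122),("mouth",(257,195.6),(247.4,189.4),.115),("handle",(253.6,224.2),(218.2,195.6),.122),("key",(134.8,222.7),(180.3,136.5),.151)]:
    x,e=tri([T,S],[a,b]); print(n,np.round(x,3),np.round(e,1),"topplane",np.round(onplane(T,a,z),3),"scplane",np.round(onplane(S,b,z),3))
a=onplane(T,(125.6,219),.151);b=onplane(T,(144,226.4),.151);print(a,b,np.linalg.norm(a-b))
for p in [(238,140),(238,332),(478,332),(478,140)]:
    print(np.round(onplane(T,(180+p[0]/3.6,140+p[1]/3.6),.016),3))
print("timer",onplane(T,(210,158),.02),"vial",onplane(T,(156,195),.05))
```

```text
blue [0.442 0.193 0.063] [0.5 0.5] topplane [0.44  0.194 0.059] scplane [0.446 0.199 0.059]
white [ 0.438 -0.38   0.06 ] [0.4 0.5] topplane [ 0.436 -0.38   0.059] scplane [ 0.44  -0.379  0.059]
knob [ 0.598 -0.19   0.116] [0.2 0.2] topplane [ 0.598 -0.19   0.122] scplane [ 0.594 -0.196  0.122]
mouth [ 0.551 -0.057  0.115] [0.2 0.2] topplane [ 0.55  -0.056  0.115] scplane [ 0.552 -0.056  0.115]
handle [ 0.439 -0.045  0.117] [0.2 0.2] topplane [ 0.439 -0.045  0.122] scplane [ 0.436 -0.051  0.122]
key [0.437 0.395 0.155] [0.4 0.3] topplane [0.435 0.397 0.151] scplane [0.44  0.403 0.151]
[0.4488     0.43228346 0.151     ] [0.42224482 0.36175307 0.151     ] 0.07536387491061068
[ 0.636 -0.009  0.016]
[ 0.415 -0.014  0.016]
[ 0.419 -0.284  0.016]
[ 0.64  -0.286  0.016]
timer [0.72229947 0.14321963 0.02      ] vial [0.55747664 0.3516542  0.05      ]
```

Run:
```python
from h import *
go([.43,.2,.25],np.pi/2)
```

```text
shift [-0.3102  0.3036 -0.0193] dr [-0.0007  0.0018 -0.4408]
```

```bash
python3 -m jog '[{"grip":0,"xyz":[-0.31,0.304,-0.019],"dr":[0,0,-0.44]},{"grip":0,"xyz":[-0.31,0.304,-0.019],"dr":[0,0,-0.44]},{"grip":0,"xyz":[-0.31,0.304,-0.019],"dr":[0,0,-0.44]},{"grip":0,"xyz":[-0.31,0.304,-0.019],"dr":[0,0,-0.44]},{"grip":0,"xyz":[-0.31,0.304,-0.019],"dr":[0,0,-0.44]},{"grip":0,"xyz":[-0.31,0.304,-0.019],"dr":[0,0,-0.44]},{"grip":0,"xyz":[-0.31,0.304,-0.019],"dr":[0,0,-0.44]},{"grip":0,"xyz":[-0.31,0.304,-0.019],"dr":[0,0,-0.44]},{"grip":0,"xyz":[-0.31,0.304,-0.019],"dr":[0,0,-0.44]},{"grip":0,"xyz":[-0.31,0.304,-0.019],"dr":[0,0,-0.44]},{"grip":0,"xyz":[-0.31,0.304,-0.019],"dr":[0,0,-0.44]},{"grip":0,"xyz":[-0.31,0.304,-0.019],"dr":[0,0,-0.44]}]'
python3 - <<'E'
from h import *
shot("wrist","w1"); shot("top","t1")
print(pose())
E
```

```text
time: 1.15
eef_pos: [0.4317, 0.1972, 0.2504]
tcp_rot: [0.709, 0.705, -0.0, 0.001]
contact_force: [-0.1, -0.3, -0.7]
opening: 0.999
[np.float64(0.43063097249270776), np.float64(0.19999005573045184), np.float64(0.2501560500792908), np.float64(0.7081270656361306), np.float64(0.7060849488693024), np.float64(6.24327677296221e-06), np.float64(-0.0003222651380780503)]
```

View pics/w1.png

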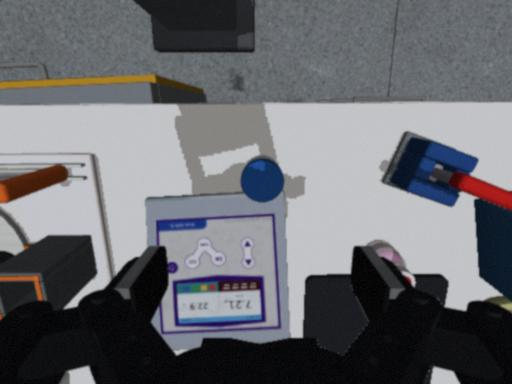

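Run:
```python
from h import *
import json
p=json.load(open("pics/w1.json")); c=cam("wrist",p)
# lid circle by blue mask
im=cv2.imread("pics/w1.png"); crop("w1",212,130,312,230,6,"w1c")
b,g,r=[im[...,i].astype(int) for i in range(3)]
m=((b-r>60)).astype(np.uint8); n,l,s,cc=cv2.connectedComponentsWithStats(m)
for i in range(1,n):
    if s[i,4]>200: print(s[i],cc[i])
X=onplane(c,(262.5,179),.059);print(X)
# predicted lid outline
th=np.linspace(0,6.28,40)
q=np.array([proj(c,[X[0]+.0245*np.cos(t),X[1]+.0245*np.sin(t),.059]) for t in th]);print(q.min(0),q.max(0))
```

```text
[419 142  59  30 932] [446.1276824  158.09763948]
[ 242  160   41   41 1306] [261.59264931 180.23430322]
[408 180  49  26 558] [431.49283154 192.41218638]
[158 219  48  12 465] [181.14623656 224.35053763]
[177 315  86   9 500] [220.334 319.148]
[0.43902956 0.19955911 0.059     ]
[240.33115703 157.00773043] [284.67336154 200.19457645]
```

View pics/w1c.png

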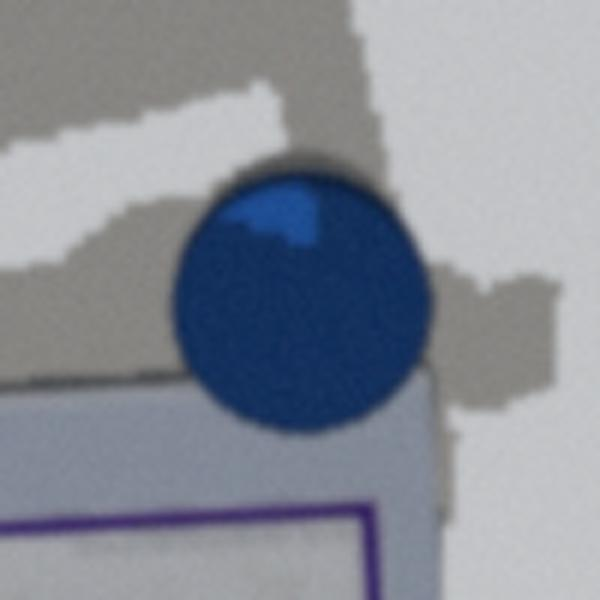

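```bash
python3 -m jog '[{"grip":0,"xyz":[0,0.01,0.04],"dr":[0,0,0]},{"grip":0,"xyz":[0,0.01,0.08],"dr":[0,0,0]},{"grip":0,"xyz":[0,0.01,0.11],"dr":[0,0,0]},{"grip":0,"xyz":[0,0.01,0.12],"dr":[0,0,0]},{"grip":0,"xyz":[0,0.01,0.12],"dr":[0,0,0]}]'
python3 - <<'E'
from h import *
shot("wrist","w2"); print(np.round(pose(),4))
E
```

```text
time: 1.67
eef_pos: [0.4377, 0.201, 0.1269]
tcp_rot: [0.707, 0.707, -0.003, -0.002]
contact_force: [0.0, -0.3, 0.7]
opening: 0.999
[ 0.4397  0.2013  0.1296  0.7068  0.7074 -0.0011 -0.0008]
```

View pics/w2.png

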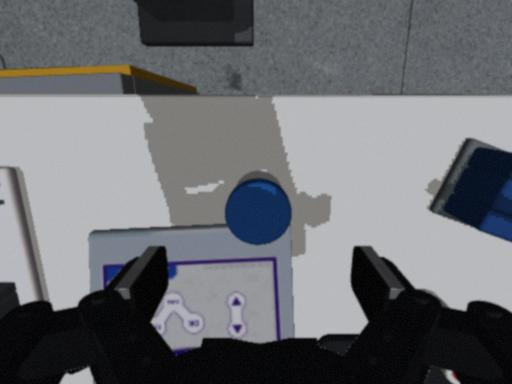

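Run:
```python
from h import *
import json
p1=json.load(open("pics/w1.json"));p=json.load(open("pics/w2.json")); c=cam("wrist",p);c1=cam("wrist",p1)
uv=(258.3,211.8)
print(onplane(c,uv,.059), tri([c1,c],[(262.3,180.3),uv]))
```

```text
[0.43962264 0.19924053 0.059     ] (array([0.44249907, 0.19930034, 0.05056993]), [np.float64(0.0864500924117744), np.float64(0.13150639777994874)])
```

```bash
python3 -m jog '[{"grip":0,"xyz":[-0.001,0,0.04],"dr":[0,0,0]},{"grip":0,"xyz":[-0.001,0,0.075],"dr":[0,0,0]},{"grip":0,"xyz":[-0.001,0,0.089],"dr":[0,0,0]},{"grip":0,"xyz":[-0.001,0,0.089],"dr":[0,0,0]},{"grip":0.3,"xyz":[-0.001,0,0.089],"dr":[0,0,0]},{"grip":0.6,"xyz":[-0.001,0,0.089],"dr":[0,0,0]},{"grip":0.6,"xyz":[-0.001,0,0.089],"dr":[0,0,0]},{"grip":0.6,"xyz":[-0.001,0,0.089],"dr":[0,0,0]},{"grip":0.6,"xyz":[-0.001,0,0.089],"dr":[0,0,0]}]' 30
python3 - <<'E'
from h import *
shot("wrist","w3"); print(np.round(pose(),4))
E
```

```text
time: 2.47
eef_pos: [0.443, 0.2, 0.0443]
tcp_rot: [0.707, 0.707, 0.002, 0.001]
contact_force: [-0.8, -0.2, 5.6]
opening: 0.555
[0.443  0.2    0.0443 0.7074 0.7068 0.0024 0.0014]
```

View pics/w3.png

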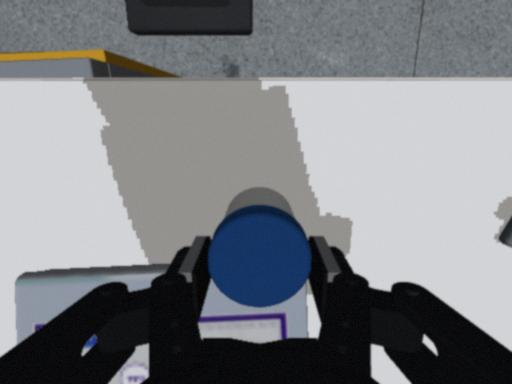

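```bash
python3 -m jog '[{"grip":0.6,"xyz":[0,0,-0.04],"dr":[0,0,0]},{"grip":0.6,"xyz":[0,0,-0.08],"dr":[0,0,0]},{"grip":0.6,"xyz":[0,0,-0.12],"dr":[0,0,0]},{"grip":0.6,"xyz":[0,0,-0.16],"dr":[0,0,0]},{"grip":0.6,"xyz":[0,0,-0.2],"dr":[0,0,0]},{"grip":0.6,"xyz":[0,0,-0.23],"dr":[0,0,0]},{"grip":0.6,"xyz":[0,0,-0.23],"dr":[0,0,0]}]'
python3 - <<'E'
from h import *
S=cam("scene");T=cam("top")
print(onplane(S,(312,235),0),onplane(S,(200+465/5,170+190/5),0))
for z in (0,.17,.34): print(z,onplane(T,(180+322/3.6,140+75/3.6),z),onplane(T,(180+475/3.6,140+90/3.6),z))
im,p=shot("wrist","w4"); print(np.round(p,4)); go([.56,-.19,.27],np.pi/2)
E
```

```text
time: 3.1
eef_pos: [0.4442, 0.2003, 0.2814]
tcp_rot: [0.707, 0.707, 0.007, 0.005]
contact_force: [0.4, -0.7, 0.4]
opening: 0.559
[ 0.70518524 -0.27852973  0.        ] [ 0.72556243 -0.1088716   0.        ]
0 [ 0.71873394 -0.10594718  0.        ] [ 0.7031391  -0.28529793  0.        ]
0.17 [ 0.67477609 -0.10161491  0.17      ] [ 0.66085109 -0.26176128  0.17      ]
0.34 [ 0.63081823 -0.09728265  0.34      ] [ 0.61856309 -0.23822462  0.34      ]
[0.4442 0.2003 0.2814 0.7073 0.7069 0.0074 0.0047]
shift [-0.3899  0.1173  0.0079] dr [ 0.0115 -0.0025 -0.0007]
```

View pics/w4.png

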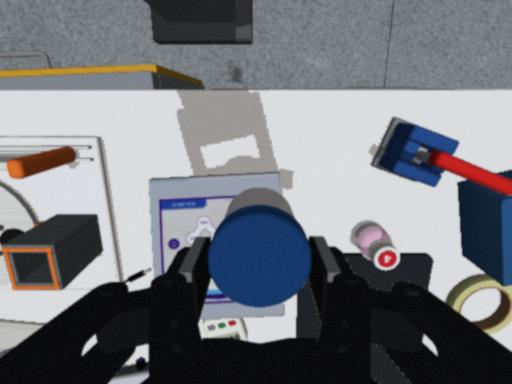

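```bash
python3 -m jog '[{"grip":0.6,"xyz":[-0.39,0.12,0],"dr":[0,0,0]},{"grip":0.6,"xyz":[-0.39,0.12,0],"dr":[0,0,0]},{"grip":0.6,"xyz":[-0.39,0.12,0],"dr":[0,0,0]},{"grip":0.6,"xyz":[-0.39,0.12,0],"dr":[0,0,0]},{"grip":0.6,"xyz":[-0.39,0.12,0],"dr":[0,0,0]},{"grip":0.6,"xyz":[-0.39,0.12,0],"dr":[0,0,0]},{"grip":0.6,"xyz":[-0.39,0.12,0],"dr":[0,0,0]},{"grip":0.6,"xyz":[-0.39,0.12,0],"dr":[0,0,0]},{"grip":0.6,"xyz":[-0.39,0.12,0],"dr":[0,0,0]},{"grip":0.6,"xyz":[-0.39,0.12,0],"dr":[0,0,0]},{"grip":0.6,"xyz":[-0.39,0.12,0],"dr":[0,0,0]},{"grip":0.6,"xyz":[-0.39,0.12,0],"dr":[0,0,0]}]'
python3 - <<'E'
from h import *
im,p=shot("wrist","w5"); print(np.round(p,4)); print(ctrl.get_state()["qpos"])
E
```

```text
time: 4.15
eef_pos: [0.5597, -0.192, 0.2695]
tcp_rot: [0.708, 0.706, -0.0, -0.002]
contact_force: [-0.6, 0.7, 0.1]
opening: 0.562
[ 5.597e-01 -1.920e-01  2.695e-01  7.085e-01  7.058e-01 -3.000e-04
 -1.600e-03]
[-5.00030352e-01  7.67979981e-02  1.74632705e+00  5.07904877e-04
  1.32150964e+00 -2.06891219e+00]
```

View pics/w5.png

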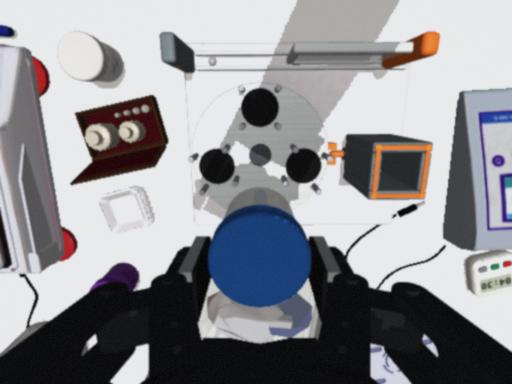

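Run:
```python
from h import *
crop("w5",150,20,450,240,2.66,"w5c")
```

```text
(no output)
```

View pics/w5c.png

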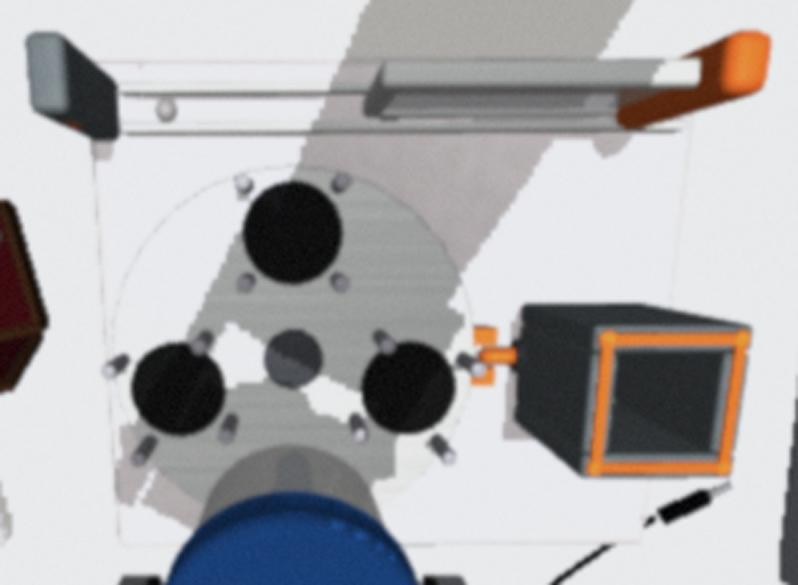

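```bash
cat > fit.py <<'E'
from h import *
from scipy.optimize import least_squares
import json
def fitmix(f,obs,s,x0,y0,verbose=True):
    p=json.load(open(f"pics/{f}.json"));c=cam("wrist",p)
    M=np.array([o[0] for o in obs]);U=np.array([[o[1][0]/s+x0,o[1][1]/s+y0] for o in obs])
    def w(q): 
        cs,sn=np.cos(q[2]),np.sin(q[2]); return np.c_[q[0]+cs*M[:,0]-sn*M[:,1],q[1]+sn*M[:,0]+cs*M[:,1],M[:,2]]
    res=lambda q:(np.array([proj(c,x) for x in w(q)])-U).ravel()
    r=least_squares(res,[.53,-.148,0],loss="soft_l1")
    print(np.round(r.x,4));print(np.round(r.fun.reshape(-1,2),1).tolist()); return r.x
def mix2w(q,m):
    cs,sn=np.cos(q[2]),np.sin(q[2]); return np.array([q[0]+cs*m[0]-sn*m[1],q[1]+sn*m[0]+cs*m[1]])
E
python3 - <<'E'
from fit import *
ax=np.array([5,-45])
def P(a): return [ (5+56*np.cos(a))/1e3,(-45+56*np.sin(a))/1e3,.030]
obs=[(P(np.pi),(292,233)),(P(-np.pi/3),(178,389)),(P(np.pi/3),(408,388)),
 ([-.019,.063,.115],(597,326)),([-.019,.121,.115],(751,328)),([.039,.121,.115],(735,476)),([.039,.063,.115],(586,476)),
 ([.115,-.136,.016],(120,543)),([.115,.136,.016],(640,541))]
q=fitmix("w5",obs,2.66,150,20)
print("axis",mix2w(q,(.005,-.045)),[mix2w(q,P(a)) for a in (np.pi,-np.pi/3,np.pi/3)],"mouth",mix2w(q,(.01,.092)))
p=json.load(open("pics/w5.json"));c=cam("wrist",p)
for u in [(292,233),(178,389),(408,388)]: print(onplane(c,(u[0]/2.66+150,u[1]/2.66+20),.03))
E
```

```text
[ 0.5382 -0.1461 -0.018 ]
[[1.3, -3.6], [4.5, 6.8], [-4.9, 8.2], [0.5, -2.5], [3.4, -2.4], [-0.4, 0.4], [-2.2, -0.4], [-2.3, 5.0], [-0.2, 8.2]]
axis [ 0.54236415 -0.1911624 ] [array([ 0.48637319, -0.19015608]), array([ 0.56948813, -0.24015515]), array([ 0.57123113, -0.14317597])] mouth [ 0.54982524 -0.05427437]
[ 0.49050989 -0.19166506  0.03      ]
[ 0.56081109 -0.24544847  0.03      ]
[ 0.56078043 -0.13740541  0.03      ]
```

Run:
```python
from fit import *
b=2*np.arcsin(44.5/56)
def P(a): return [ (5+56*np.cos(a))/1e3,(-45+56*np.sin(a))/1e3,.030]
A=(np.pi,np.pi+b,np.pi-b)
obs=[(P(A[0]),(292,233)),(P(A[1]),(178,389)),(P(A[2]),(408,388)),
 ([-.019,.063,.115],(597,326)),([-.019,.121,.115],(751,328)),([.039,.121,.115],(735,476)),([.039,.063,.115],(586,476)),
 ([.115,-.136,.016],(120,543)),([.115,.136,.016],(640,541))]
q=fitmix("w5",obs,2.66,150,20)
json.dump(list(q),open("mix.json","w"))
print("axis",mix2w(q,(.005,-.045)),[mix2w(q,P(a)) for a in A],"mouth",mix2w(q,(.01,.092)))
```

```text
[ 0.5408 -0.1464  0.001 ]
[[0.2, -0.6], [0.0, -0.1], [0.1, -0.2], [-0.4, -1.0], [2.7, -2.1], [-0.0, 0.7], [-1.9, 1.0], [-0.8, 8.5], [1.2, 8.2]]
axis [ 0.54584854 -0.19139136] [array([ 0.48984856, -0.19144816]), array([ 0.56062654, -0.24540627]), array([ 0.56051694, -0.13734659])] mouth [ 0.55070958 -0.05438636]
```

Run:
```python
from h import *
T=cam("top"); print("C top",onplane(T,(290.6,214.4),.03), "B",onplane(T,(180+446/3.6,140+206/3.6),.03))
c=ctrl.get_calibration("wrist");K=np.array(c["mtx"]);H=np.linalg.inv(np.array(c["hand_eye"]))
for y in (-.004,-.002,0,.002,.004):
  th=np.linspace(0,6.28,60);q=[]
  for t in th:
    v=K@(H@np.array([.0245*np.cos(t),y+.0245*np.sin(t),-.018,1]))[:3]; q.append(v[:2]/v[2])
  q=np.array(q);print(y,q.min(0).round(1),q.max(0).round(1))
crop("w5",190,190,330,320,5,"w5d")
```

```text
C top [ 0.48902252 -0.19283877  0.03      ] B [ 0.56018043 -0.24700473  0.03      ]
-0.004 [206.2 209.5] [316.6 309.1]
-0.002 [206.4 214. ] [316.3 312.7]
0 [206.7 218.4] [316.1 316.4]
0.002 [206.9 222.8] [315.9 320. ]
0.004 [207.1 227.2] [315.7 323.6]
```

View pics/w5d.png

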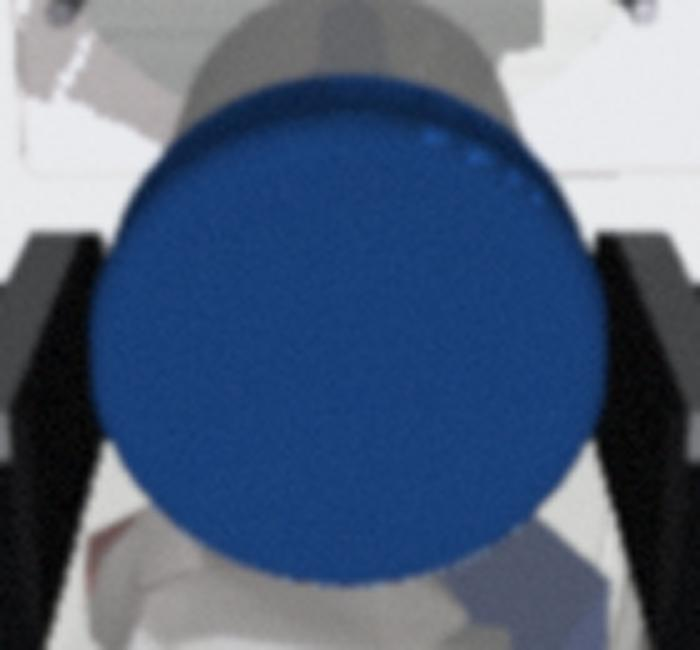

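Run:
```python
from h import *
c=ctrl.get_calibration("wrist");K=np.array(c["mtx"]);H=np.linalg.inv(np.array(c["hand_eye"]))
for z in (-.018,-.014,-.010,-.006):
 for y in (-.004,0,.004):
  th=np.linspace(0,6.28,60);q=[]
  for t in th:
    v=K@(H@np.array([.0245*np.cos(t),y+.0245*np.sin(t),z,1]))[:3]; q.append(v[:2]/v[2])
  q=np.array(q);print(z,y,"w %.1f top %.1f bot %.1f cx %.1f"%(np.ptp(q[:,0]),q[:,1].min(),q[:,1].max(),q[:,0].mean()))
```

```text
-0.018 -0.004 w 110.3 top 209.5 bot 309.1 cx 262.3
-0.018 0 w 109.5 top 218.4 bot 316.4 cx 262.3
-0.018 0.004 w 108.6 top 227.2 bot 323.6 cx 262.3
-0.014 -0.004 w 107.3 top 206.5 bot 303.8 cx 262.2
-0.014 0 w 106.5 top 215.2 bot 310.9 cx 262.2
-0.014 0.004 w 105.7 top 223.7 bot 318.0 cx 262.2
-0.01 -0.004 w 104.5 top 203.7 bot 298.8 cx 262.2
-0.01 0 w 103.7 top 212.2 bot 305.8 cx 262.1
-0.01 0.004 w 102.9 top 220.5 bot 312.7 cx 262.1
-0.006 -0.004 w 101.8 top 201.1 bot 294.0 cx 262.1
-0.006 0 w 101.0 top 209.3 bot 300.9 cx 262.1
-0.006 0.004 w 100.3 top 217.5 bot 307.7 cx 262.0
```

Run:
```python
from h import *
a=cv2.imread("pics/w3.png")[190:320,190:330];b=cv2.imread("pics/w5.png")[190:320,190:330]
cv2.imwrite("pics/w35.png",cv2.resize(np.hstack([a,b]),None,fx=2.8,fy=2.8,interpolation=cv2.INTER_CUBIC))
for f in("w3","w4","w5"):
    im=cv2.imread(f"pics/{f}.png").astype(int); m=((im[...,0]-im[...,2]>45)).astype(np.uint8)
    n,l,s,cc=cv2.connectedComponentsWithStats(m)
    for i in range(1,n):
        if s[i,4]>3000: print(f,s[i])
```

```text
w3 [ 208  206  103  101 7985]
w4 [ 206  206  105  101 8279]
w5 [ 208  205  103  102 8232]
```

View pics/w35.png

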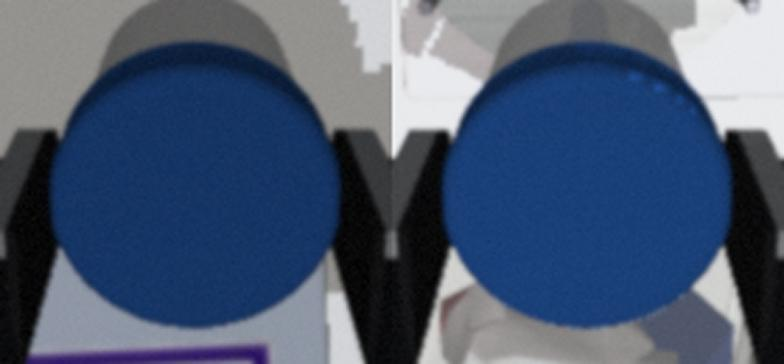

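```bash
python3 -m jog '[{"grip":0.6,"xyz":[-0.002,-0.04,0],"dr":[0,0,0]},{"grip":0.6,"xyz":[-0.002,-0.0705,0.02],"dr":[0,0,0]},{"grip":0.6,"xyz":[-0.002,-0.0705,0.06],"dr":[0,0,0]},{"grip":0.6,"xyz":[-0.002,-0.0705,0.10],"dr":[0,0,0]},{"grip":0.6,"xyz":[-0.002,-0.0705,0.131],"dr":[0,0,0]},{"grip":0.6,"xyz":[-0.002,-0.0705,0.131],"dr":[0,0,0]},{"grip":0.6,"xyz":[-0.002,-0.0705,0.131],"dr":[0,0,0]}]'
python3 - <<'E'
from h import *
im,p=shot("wrist","w6"); print(np.round(p,4))
crop("w6",120,100,400,300,2.8,"w6c")
E
```

```text
time: 4.78
eef_pos: [0.4884, -0.1904, 0.1388]
tcp_rot: [0.707, 0.707, -0.0, -0.002]
contact_force: [1.0, 0.6, -0.1]
opening: 0.559
[ 4.884e-01 -1.904e-01  1.388e-01  7.068e-01  7.074e-01 -4.000e-04
 -2.400e-03]
```

View pics/w6c.png

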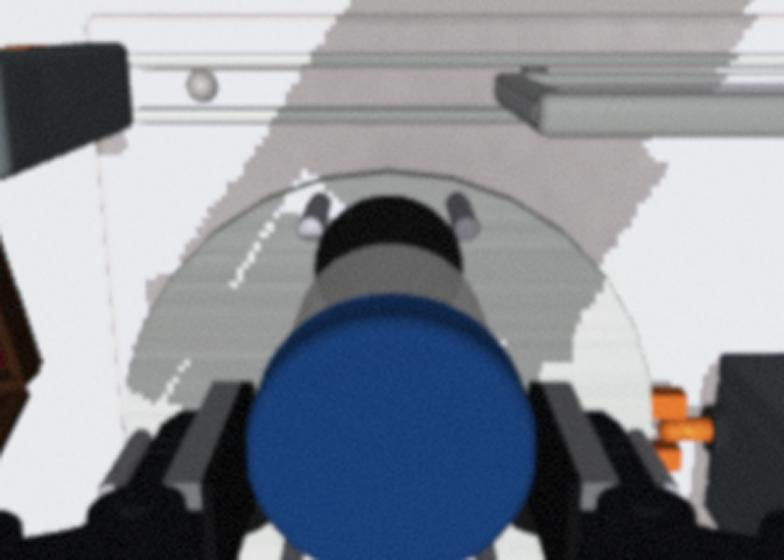

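```bash
python3 -m jog '[{"grip":0.6,"xyz":[0,0,0.03],"dr":[0,0,0]},{"grip":0.6,"xyz":[0,0,0.05],"dr":[0,0,0]},{"grip":0.6,"xyz":[0,0,0.06],"dr":[0,0,0]},{"grip":0.6,"xyz":[0,0,0.06],"dr":[0,0,0]},{"grip":0.6,"xyz":[0,0,0.06],"dr":[0,0,0]}]'
python3 -m jog '[{"grip":0.6,"xyz":[0,0,0.004],"dr":[0,0,0]},{"grip":0.6,"xyz":[0,0,0.004],"dr":[0,0,0]},{"grip":0.6,"xyz":[0,0,0.004],"dr":[0,0,0]}]'
python3 - <<'E'
from h import *
im,p=shot("wrist","w7"); print(np.round(p,4))
crop("w7",120,80,400,300,2.7,"w7c")
E
```

```text
time: 5.25
eef_pos: [0.4922, -0.1926, 0.085]
tcp_rot: [0.707, 0.707, 0.001, 0.002]
contact_force: [-3.3, 3.6, 7.2]
opening: 0.559
time: 5.5
eef_pos: [0.4919, -0.1927, 0.0818]
tcp_rot: [0.707, 0.707, 0.001, 0.001]
contact_force: [-5.1, 3.9, 10.3]
opening: 0.551
[ 4.919e-01 -1.927e-01  8.180e-02  7.070e-01  7.072e-01  6.000e-04
  1.300e-03]
```

View pics/w7c.png

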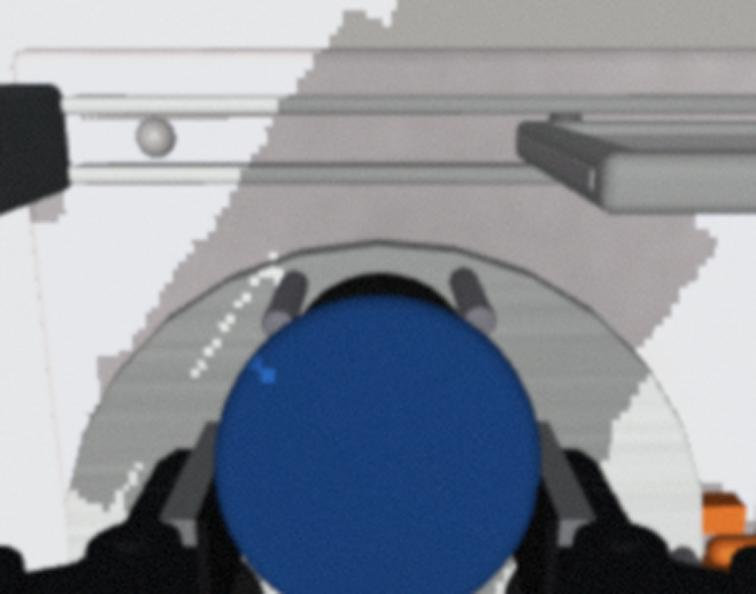

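```bash
python3 -m jog '[{"grip":0.6,"xyz":[0,0,-0.03],"dr":[0,0,0]},{"grip":0.6,"xyz":[0,0,-0.06],"dr":[0,0,0]},{"grip":0.6,"xyz":[0,0,-0.06],"dr":[0,0,0]},{"grip":0.6,"xyz":[0,0,-0.06],"dr":[0,0,0]}]'
python3 - <<'E'
from h import *
im,p=shot("wrist","w8"); print(np.round(p,4))
crop("w8",120,80,400,300,2.7,"w8c")
c=ctrl.get_calibration("wrist");K=np.array(c["mtx"]);H=np.linalg.inv(np.array(c["hand_eye"]))
for z in (-.040,-.036,-.032,-.028):
 for y in (-.004,0,.004):
  th=np.linspace(0,6.28,60);q=[]
  for t in th:
    v=K@(H@np.array([.0245*np.cos(t),y+.0245*np.sin(t),z,1]))[:3]; q.append(v[:2]/v[2])
  q=np.array(q);print(z,y,"w %.1f top %.1f bot %.1f cx %.1f"%(np.ptp(q[:,0]),q[:,1].min(),q[:,1].max(),q[:,0].mean()))
E
```

```text
time: 5.88
eef_pos: [0.4933, -0.1942, 0.1425]
tcp_rot: [0.707, 0.707, 0.001, 0.006]
contact_force: [0.4, 0.4, -0.8]
opening: 0.548
[ 0.4933 -0.1942  0.1425  0.7071  0.7071  0.0013  0.0056]
-0.04 -0.004 w 130.5 top 229.6 bot 344.0 cx 262.9
-0.04 0 w 129.2 top 240.0 bot 352.2 cx 262.8
-0.04 0.004 w 128.0 top 250.1 bot 360.3 cx 262.8
-0.036 -0.004 w 126.3 top 225.4 bot 336.8 cx 262.7
-0.036 0 w 125.1 top 235.4 bot 344.8 cx 262.7
-0.036 0.004 w 124.0 top 245.3 bot 352.7 cx 262.7
-0.032 -0.004 w 122.3 top 221.4 bot 330.0 cx 262.6
-0.032 0 w 121.2 top 231.2 bot 337.9 cx 262.6
-0.032 0.004 w 120.2 top 240.9 bot 345.6 cx 262.6
-0.028 -0.004 w 118.6 top 217.8 bot 323.6 cx 262.5
-0.028 0 w 117.6 top 227.3 bot 331.3 cx 262.5
-0.028 0.004 w 116.6 top 236.6 bot 338.9 cx 262.5
```

View pics/w8c.png

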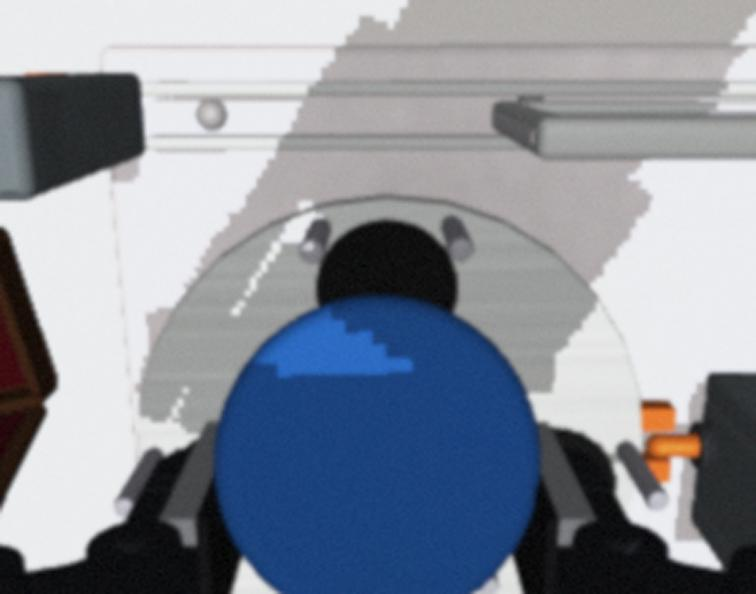

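```bash
for i in 1 2 3; do python3 -m jog '[{"grip":0.6,"xyz":[0,0,0],"dr":[0,0,0]}]' | grep -E "eef|contact"; done
python3 - <<'E'
from h import *
for i in range(4):
    im,p=shot("wrist","w9"); print(np.round(p,4))
crop("w9",120,80,400,300,2.7,"w9c")
crop
shot("scene","s9");crop("s9",190,170,330,290,5.5,"s9c")
E
```

```text
eef_pos: [0.4903, -0.1926, 0.1373]
contact_force: [-0.2, -0.3, -1.2]
eef_pos: [0.4895, -0.1922, 0.1359]
contact_force: [0.2, 1.2, -0.3]
eef_pos: [0.4893, -0.1922, 0.1354]
contact_force: [-0.4, -0.8, -0.4]
[ 4.893e-01 -1.922e-01  1.354e-01  7.073e-01  7.069e-01 -2.000e-04
 -9.000e-04]
[ 4.893e-01 -1.923e-01  1.353e-01  7.074e-01  7.069e-01 -2.000e-04
 -1.000e-03]
[ 4.894e-01 -1.923e-01  1.354e-01  7.074e-01  7.068e-01 -2.000e-04
 -9.000e-04]
[ 4.894e-01 -1.924e-01  1.355e-01  7.074e-01  7.068e-01 -2.000e-04
 -8.000e-04]
```

View pics/s9c.png

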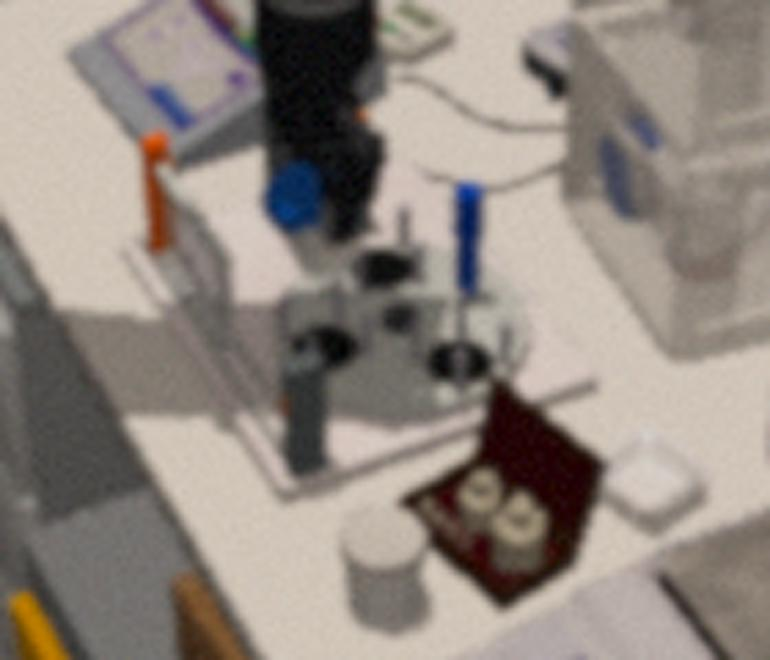

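View pics/w9c.png

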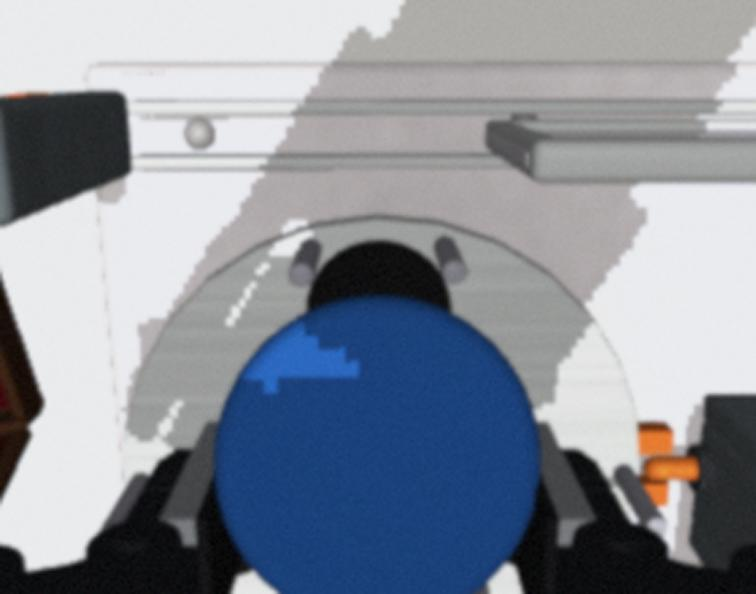

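Run:
```python
from h import *
from scipy.optimize import least_squares
im=cv2.imread("pics/w9.png").astype(int); m=((im[...,0]-im[...,2]>45)).astype(np.uint8)
n,l,s,cc=cv2.connectedComponentsWithStats(m); i=1+np.argmax(s[1:,4]); print(s[i])
cs,_=cv2.findContours((l==i).astype(np.uint8),0,cv2.CHAIN_APPROX_NONE); cn=max(cs,key=len)[:,0].astype(float)
print(cv2.fitEllipse(cv2.convexHull(cn.astype(np.int32))))
crop("w9",180,170,340,360,3.1,"w9d")
c=ctrl.get_calibration("wrist");K=np.array(c["mtx"]);H=np.linalg.inv(np.array(c["hand_eye"]))
def box(q):
    y,z,a,x=q; th=np.linspace(0,6.28,100); u=np.c_[.0245*np.cos(th),.0245*np.sin(th)*np.cos(a),.0245*np.sin(th)*np.sin(a)]+[x,y,z]
    v=(H[:3,:3]@u.T+H[:3,3:4]);v=K@v;v=(v[:2]/v[2]).T; return v
def f(q):
    v=box(q); k=v[:,0].argmin(); return [v[:,0].min()-s[i,0],v[:,0].max()-s[i,0]-s[i,2],v[:,1].min()-s[i,1],v[:,1].max()-s[i,1]-s[i,3]]
for a0 in(-.6,0,.6):
  r=least_squares(f,[0,-.03,a0,0]);print(r.x,r.cost)
```

```text
[  200   190   120   153 12002]
((259.21319580078125, 262.63677978515625), (117.88236236572266, 152.78932189941406), 1.1123237609863281)
[-0.01548346 -0.0407335  -0.49877378 -0.00069352] 109.53526767433543
[-0.01548348 -0.04073348 -0.49878376 -0.00069352] 109.53526761390063
[-0.01548352 -0.04073345 -0.49879243 -0.00069352] 109.5352676432892
```

View pics/w9d.png

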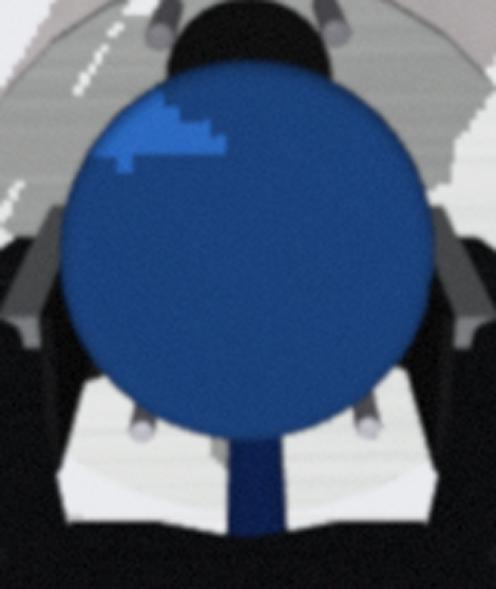

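Run:
```python
from h import *
from scipy.optimize import least_squares
c=ctrl.get_calibration("wrist");K=np.array(c["mtx"]);H=np.linalg.inv(np.array(c["hand_eye"]))
def box(q,r=.0245):
    y,z,a,x=q; th=np.linspace(0,6.28,200); u=np.c_[r*np.cos(th),r*np.sin(th)*np.cos(a),r*np.sin(th)*np.sin(a)]+[x,y,z]
    v=(H[:3,:3]@u.T+H[:3,3:4]);v=K@v;return (v[:2]/v[2]).T
S=(200,320,189.4,311.3)
def f(q):
    v=box(q); return [v[:,0].min()-S[0],v[:,0].max()-S[1],v[:,1].min()-S[2],v[:,1].max()-S[3]]
for a0 in(-.8,-.3,.0):
  r=least_squares(f,[-.01,-.03,a0,0]);print(r.x,r.cost)
```

```text
[-0.01465174 -0.0264932  -0.45324634 -0.00066153] 0.0005693639151730323
[-0.01465174 -0.0264932  -0.45324619 -0.00066153] 0.0005693639153134544
[-0.01465174 -0.0264932  -0.45324673 -0.00066153] 0.0005693639150108853
```

```bash
python3 -m jog '[{"grip":0.6,"xyz":[0,0,-0.04],"dr":[0,0,0]},{"grip":0.6,"xyz":[0,0,-0.08],"dr":[0,0,0]},{"grip":0.6,"xyz":[0.035,0,-0.1],"dr":[0,0,0]},{"grip":0.6,"xyz":[0.07,0,-0.1],"dr":[0,0,0]},{"grip":0.6,"xyz":[0.11,0,-0.1],"dr":[0,0,0]},{"grip":0.6,"xyz":[0.15,0,-0.1],"dr":[0,0,0]},{"grip":0.6,"xyz":[0.19,0,-0.1],"dr":[0,0,0]},{"grip":0.6,"xyz":[0.23,0,-0.1],"dr":[0,0,0]},{"grip":0.6,"xyz":[0.27,0,-0.1],"dr":[0,0,0]},{"grip":0.6,"xyz":[0.31,-0.01,-0.1],"dr":[0,0,0]},{"grip":0.6,"xyz":[0.35,-0.02,-0.1],"dr":[0,0,0]},{"grip":0.6,"xyz":[0.38,-0.03,-0.1],"dr":[0,0,0]}]'
python3 -m jog '[{"grip":0.6,"xyz":[0.04,0,0],"dr":[0.12,0,0]},{"grip":0.6,"xyz":[0.08,0,0],"dr":[0.24,0,0]},{"grip":0.6,"xyz":[0.09,0,0],"dr":[0.36,0,0]},{"grip":0.6,"xyz":[0.09,0,0],"dr":[0.45,0,0]},{"grip":0.6,"xyz":[0.09,0,0],"dr":[0.45,0,0]},{"grip":0.6,"xyz":[0.09,0,0],"dr":[0.45,0,0]},{"grip":0.6,"xyz":[0.09,0,0],"dr":[0.45,0,0]},{"grip":0.6,"xyz":[0.09,0,0],"dr":[0.45,0,0]}]'
python3 - <<'E'
from h import *
shot("scene","s10");crop("s10",130,80,270,200,5.5,"s10c"); im,p=shot("wrist","w10"); print(np.round(p,4))
E
```

```text
time: 7.43
eef_pos: [0.4592, 0.19, 0.2363]
tcp_rot: [0.707, 0.707, 0.0, -0.0]
contact_force: [0.6, 0.2, -0.7]
opening: 0.549
time: 8.1
eef_pos: [0.4599, 0.277, 0.2369]
tcp_rot: [0.69, 0.689, -0.157, -0.157]
contact_force: [-0.1, -0.0, -0.5]
opening: 0.551
[ 0.4599  0.2771  0.2371  0.6898  0.6891 -0.1568 -0.1573]
```

View pics/s10c.png

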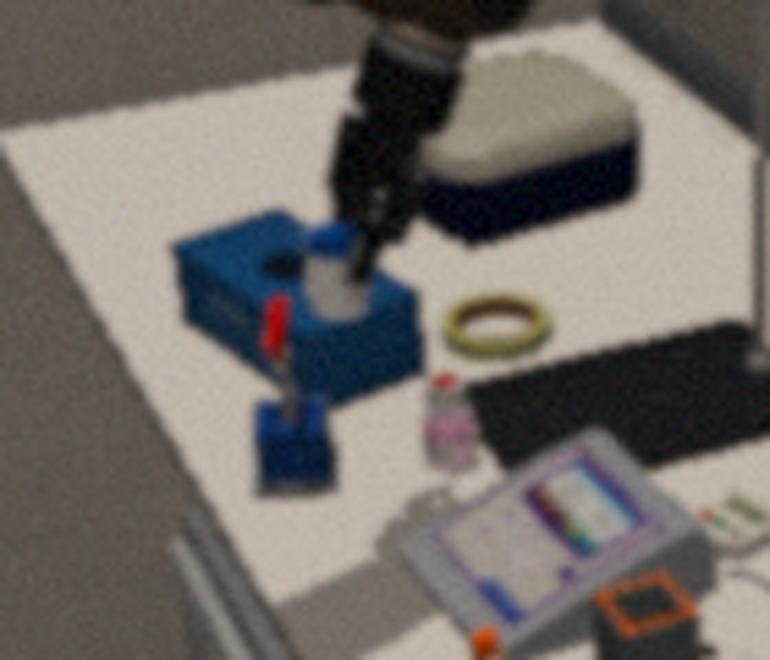

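View pics/w10.png

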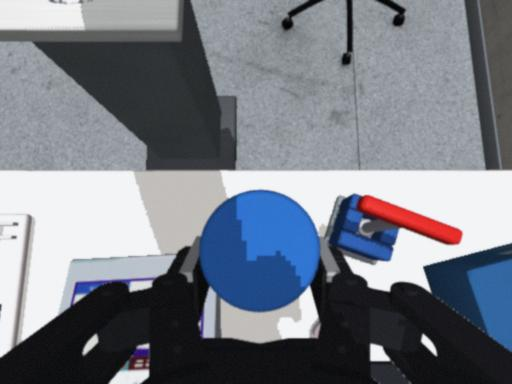

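```bash
python3 -m jog '[{"grip":0.6,"xyz":[-0.015,0.0174,0.036],"dr":[0,0,0]},{"grip":0.6,"xyz":[-0.015,0.0348,0.072],"dr":[0,0,0]},{"grip":0.6,"xyz":[-0.015,0.0522,0.108],"dr":[0,0,0]},{"grip":0.6,"xyz":[-0.015,0.0696,0.144],"dr":[0,0,0]},{"grip":0.6,"xyz":[-0.015,0.083,0.171],"dr":[0,0,0]},{"grip":0.6,"xyz":[-0.015,0.083,0.171],"dr":[0,0,0]},{"grip":0.6,"xyz":[-0.015,0.083,0.171],"dr":[0,0,0]},{"grip":0.6,"xyz":[-0.015,0.083,0.171],"dr":[0,0,0]},{"grip":0.6,"xyz":[-0.015,0.083,0.171],"dr":[0,0,0]}]'
python3 - <<'E'
from h import *
shot("scene","s11");crop("s11",130,80,270,200,5.5,"s11c"); print(np.round(pose(),4))
E
```

```text
time: 8.95
eef_pos: [0.4628, 0.2631, 0.0494]
tcp_rot: [0.69, 0.69, -0.155, -0.156]
contact_force: [0.5, -1.0, 0.1]
opening: 0.548
[ 0.4627  0.2631  0.0493  0.6899  0.6896 -0.1551 -0.1564]
```

View pics/s11c.png

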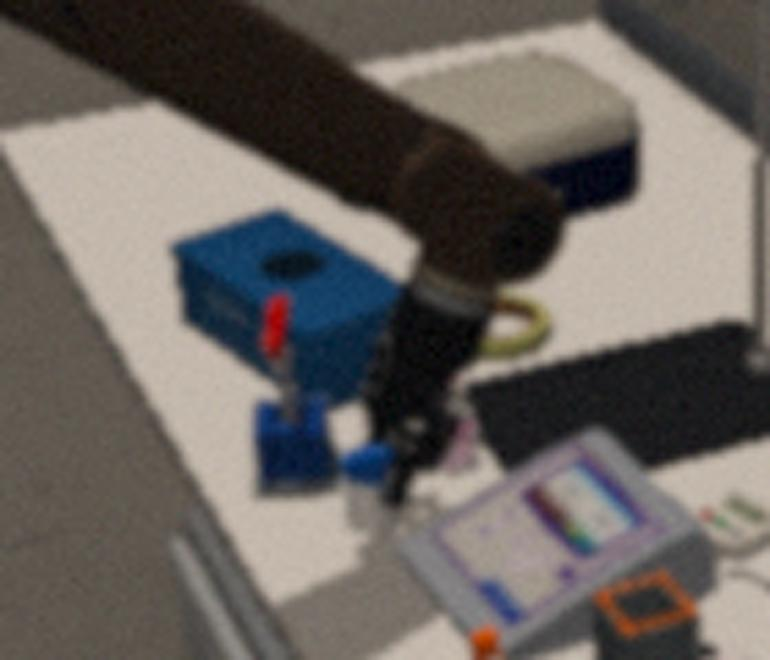

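```bash
python3 -m jog '[{"grip":0.6,"xyz":[0,0.0026,0.0054],"dr":[0,0,0]},{"grip":0.6,"xyz":[0,0.0044,0.009],"dr":[0,0,0]},{"grip":0.6,"xyz":[0,0.0044,0.009],"dr":[0,0,0]},{"grip":0.6,"xyz":[0,0.0044,0.009],"dr":[0,0,0]},{"grip":0.6,"xyz":[0,0.0044,0.009],"dr":[0,0,0]}]'
python3 -m jog '[{"grip":0.6,"xyz":[0,0.0026,0.0054],"dr":[0,0,0]},{"grip":0.6,"xyz":[0,0.0026,0.0054],"dr":[0,0,0]},{"grip":0.6,"xyz":[0,0.0026,0.0054],"dr":[0,0,0]},{"grip":0.6,"xyz":[0,0.0026,0.0054],"dr":[0,0,0]}]'
```

```text
time: 9.42
eef_pos: [0.4605, 0.2624, 0.0362]
tcp_rot: [0.69, 0.689, -0.158, -0.158]
contact_force: [-0.1, -0.6, 0.5]
opening: 0.55
time: 9.75
eef_pos: [0.4604, 0.2623, 0.03]
tcp_rot: [0.69, 0.689, -0.158, -0.158]
contact_force: [-0.7, 0.4, -0.4]
opening: 0.549
```

```bash
python3 -m jog '[{"grip":0.6,"xyz":[0,0.0017,0.0036],"dr":[0,0,0]},{"grip":0.6,"xyz":[0,0.0017,0.0036],"dr":[0,0,0]},{"grip":0.6,"xyz":[0,0.0017,0.0036],"dr":[0,0,0]},{"grip":0.6,"xyz":[0,0.0017,0.0036],"dr":[0,0,0]}]'
python3 - <<'E'
from h import *
shot("scene","s12");crop("s12",170,130,240,190,10,"s12c"); print(np.round(pose(),4));shot("wrist","w12")
E
```

```text
time: 10.08
eef_pos: [0.4605, 0.2624, 0.0262]
tcp_rot: [0.69, 0.689, -0.158, -0.158]
contact_force: [0.4, -0.3, -0.1]
opening: 0.552
[ 0.4605  0.2624  0.0262  0.6895  0.689  -0.1578 -0.1578]
```

View pics/s12c.png

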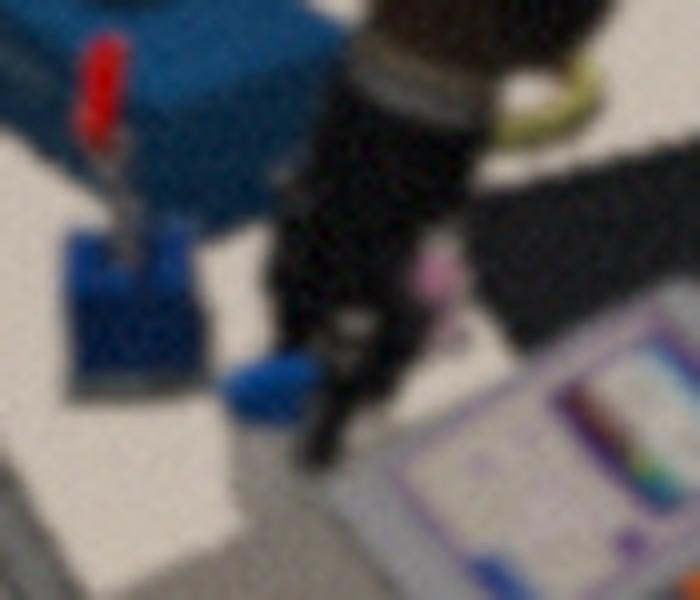

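View pics/w12.png

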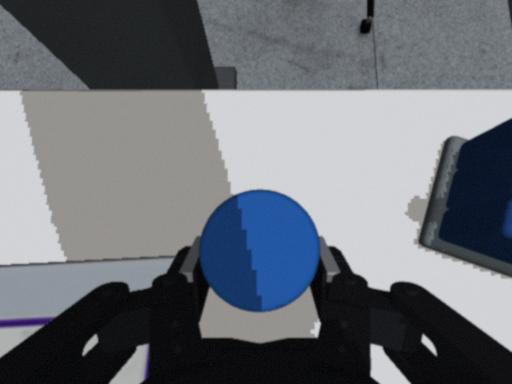

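```bash
python3 -m jog '[{"grip":0.6,"xyz":[0,0.0013,0.0027],"dr":[0,0,0]},{"grip":0.6,"xyz":[0,0.0013,0.0027],"dr":[0,0,0]},{"grip":0.6,"xyz":[0,0.0013,0.0027],"dr":[0,0,0]}]'
python3 -m jog '[{"grip":0.6,"xyz":[0,0.0013,0.0027],"dr":[0,0,0]},{"grip":0.6,"xyz":[0,0.0013,0.0027],"dr":[0,0,0]},{"grip":0.6,"xyz":[0,0.0013,0.0027],"dr":[0,0,0]}]'
python3 -m jog '[{"grip":0.6,"xyz":[0,0.0013,0.0027],"dr":[0,0,0]},{"grip":0.6,"xyz":[0,0.0013,0.0027],"dr":[0,0,0]},{"grip":0.6,"xyz":[0,0.0013,0.0027],"dr":[0,0,0]}]'
```

```text
time: 10.43
eef_pos: [0.461, 0.2625, 0.0255]
tcp_rot: [0.689, 0.689, -0.158, -0.158]
contact_force: [-1.4, -1.3, 8.9]
opening: 0.548
time: 10.68
eef_pos: [0.4616, 0.262, 0.0241]
tcp_rot: [0.689, 0.689, -0.159, -0.158]
contact_force: [-2.4, -3.4, 15.3]
opening: 0.547
time: 10.93
eef_pos: [0.4619, 0.2617, 0.0199]
tcp_rot: [0.689, 0.689, -0.158, -0.157]
contact_force: [1.1, -5.0, 9.5]
opening: 0.506
```

```bash
python3 -m jog '[{"grip":0.3,"xyz":[0,0,0],"dr":[0,0,0]},{"grip":0.15,"xyz":[0,0,0],"dr":[0,0,0]},{"grip":0,"xyz":[0,0,0],"dr":[0,0,0]},{"grip":0,"xyz":[0,0,0],"dr":[0,0,0]},{"grip":0,"xyz":[0,0,0],"dr":[0,0,0]}]'
python3 - <<'E'
from h import *
im,p=shot("wrist","w13"); print(np.round(p,4))
E
python3 -m jog '[{"grip":0,"xyz":[0,0,-0.02],"dr":[0,0,0]},{"grip":0,"xyz":[0,0,-0.05],"dr":[0,0,0]},{"grip":0,"xyz":[0,0,-0.08],"dr":[0,0,0]},{"grip":0,"xyz":[0,0,-0.08],"dr":[-0.1,0,0]},{"grip":0,"xyz":[0,0,-0.08],"dr":[-0.2,0,0]},{"grip":0,"xyz":[0,-0.04,-0.1],"dr":[-0.32,0,0]},{"grip":0,"xyz":[0,-0.08,-0.1],"dr":[-0.45,0,0]},{"grip":0,"xyz":[0,-0.11,-0.1],"dr":[-0.45,0,0]},{"grip":0,"xyz":[0,-0.11,-0.1],"dr":[-0.45,0,0]},{"grip":0,"xyz":[0,-0.11,-0.1],"dr":[-0.45,0,0]},{"grip":0,"xyz":[0,-0.11,-0.1],"dr":[-0.45,0,0]}]'
python3 - <<'E'
from h import *
im,p=shot("wrist","w14"); print(np.round(p,4))
E
```

```text
time: 11.35
eef_pos: [0.4577, 0.2753, 0.0151]
tcp_rot: [0.692, 0.686, -0.147, -0.169]
contact_force: [-4.7, 37.7, -14.5]
opening: 0.999
[ 0.4577  0.2753  0.0151  0.6921  0.6862 -0.1473 -0.1688]
time: 12.32
eef_pos: [0.4056, 0.2626, 0.1555]
tcp_rot: [0.707, 0.707, 0.001, 0.0]
contact_force: [1.3, 0.3, -0.2]
opening: 0.998
[4.056e-01 2.626e-01 1.555e-01 7.073e-01 7.069e-01 6.000e-04 3.000e-04]
```

View pics/w13.png

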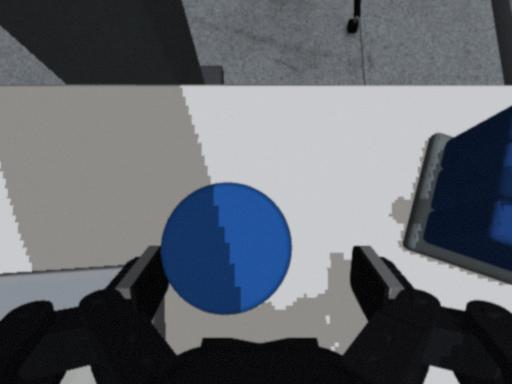

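View pics/w14.png

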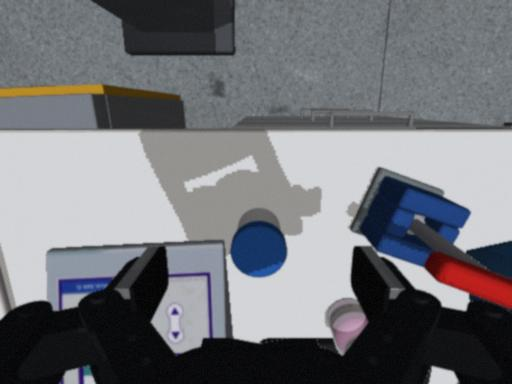

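Run:
```python
from h import *
import json
p=json.load(open("pics/w14.json"));c=cam("wrist",p)
im=cv2.imread("pics/w14.png").astype(int); m=((im[...,0]-im[...,2]>45)).astype(np.uint8)
n,l,s,cc=cv2.connectedComponentsWithStats(m)
for i in range(1,n):
    if s[i,4]>800: print(s[i],cc[i])
crop("w14",200,180,320,300,5,"w14c")
for X in ([.458,.262],[.462,.262],[.466,.262]):
  q=np.array([proj(c,[X[0]+.0245*np.cos(t),X[1]+.0245*np.sin(t),.059]) for t in np.linspace(0,6.28,60)]);print(X,q.min(0).round(1),q.max(0).round(1))
for u in [(52,248),(224,240)]: print("instr front edge z0/z.03",onplane(c,u,0)[:2],onplane(c,u,.05)[:2])
```

```text
[ 376  188   94   78 3236] [420.17119901 224.27688504]
[ 231  222   55   55 2345] [258.28614072 249.86055437]
[0.458, 0.262] [230.9 229.4] [288.5 281.6]
[0.462, 0.262] [231.  233.9] [288.4 285.6]
[0.466, 0.262] [231.1 238.3] [288.3 289.6]
instr front edge z0/z.03 [0.47886346 0.04346258] [0.45462676 0.08017043]
instr front edge z0/z.03 [0.46984311 0.22480431] [0.44712412 0.23100058]
```

View pics/w14c.png

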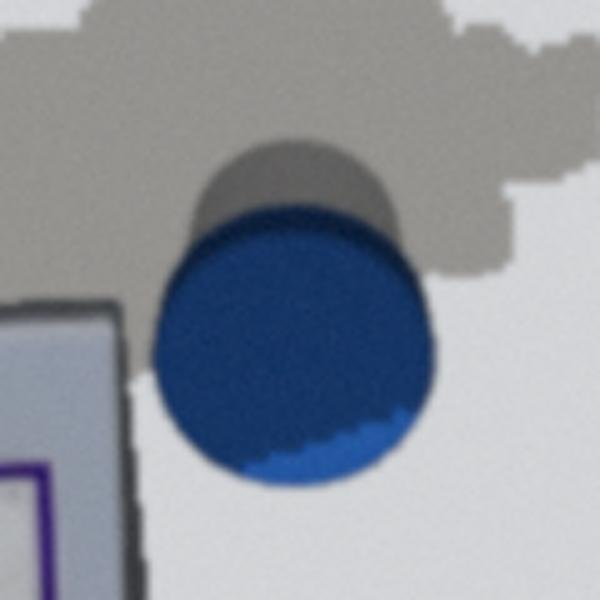

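```bash
python3 -m jog '[{"grip":0,"xyz":[0,0,0],"dr":[0,0,0.12]},{"grip":0,"xyz":[0,0.02,0],"dr":[0,0,0.24]},{"grip":0,"xyz":[-0.001,0.048,0],"dr":[0,0,0.36]},{"grip":0,"xyz":[-0.001,0.048,0.02],"dr":[0,0,0.48]},{"grip":0,"xyz":[-0.001,0.048,0.06],"dr":[0,0,0.52]},{"grip":0,"xyz":[-0.001,0.048,0.06],"dr":[0,0,0.52]},{"grip":0,"xyz":[-0.001,0.048,0.06],"dr":[0,0,0.52]},{"grip":0,"xyz":[-0.001,0.048,0.06],"dr":[0,0,0.52]},{"grip":0,"xyz":[-0.001,0.048,0.06],"dr":[0,0,0.52]}]'
python3 - <<'E'
from h import *
im,p=shot("wrist","w15"); print(np.round(p,4))
crop("w15",180,180,350,320,4,"w15c")
c=cam("wrist",p)
for X in ([.454,.2615],[.456,.2615],[.452,.2615]):
  q=np.array([proj(c,[X[0]+.0245*np.cos(t),X[1]+.0245*np.sin(t),.059]) for t in np.linspace(0,6.28,60)]);print(X,q.min(0).round(1),q.max(0).round(1))
E
```

```text
time: 13.12
eef_pos: [0.4546, 0.2618, 0.0969]
tcp_rot: [0.865, 0.501, 0.001, 0.0]
contact_force: [-0.4, -0.1, -0.1]
opening: 0.997
[4.546e-01 2.618e-01 9.690e-02 8.652e-01 5.014e-01 1.500e-03 3.000e-04]
[0.454, 0.2615] [220.2 184.2] [299.2 258.1]
[0.456, 0.2615] [221.9 187. ] [300.7 260.6]
[0.452, 0.2615] [218.5 181.4] [297.7 255.7]
```

View pics/w15c.png

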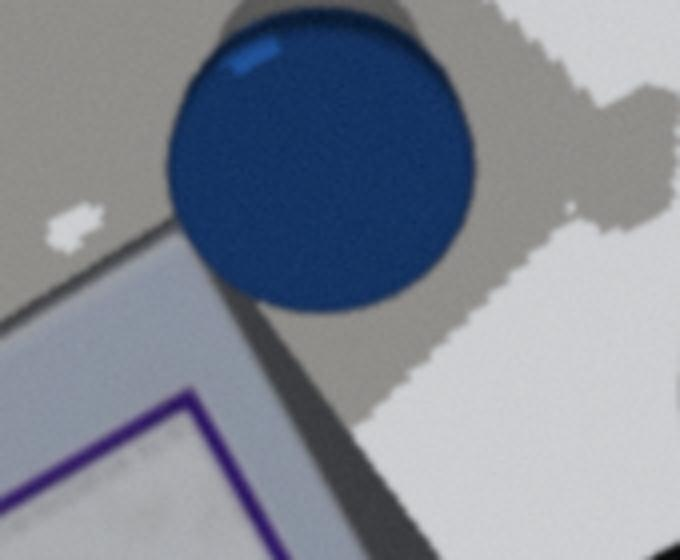

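```bash
python3 -m jog '[{"grip":0,"xyz":[0,0,0.025],"dr":[0,0,0]},{"grip":0,"xyz":[0,0,0.045],"dr":[0,0,0]},{"grip":0,"xyz":[0,0,0.058],"dr":[0,0,0]},{"grip":0,"xyz":[0,0,0.058],"dr":[0,0,0]},{"grip":0,"xyz":[0,0,0.058],"dr":[0,0,0]},{"grip":0,"xyz":[0,0,0.058],"dr":[0,0,0]},{"grip":0.3,"xyz":[0,0,0.058],"dr":[0,0,0]},{"grip":0.6,"xyz":[0,0,0.058],"dr":[0,0,0]},{"grip":0.6,"xyz":[0,0,0.058],"dr":[0,0,0]},{"grip":0.6,"xyz":[0,0,0.058],"dr":[0,0,0]},{"grip":0.6,"xyz":[0,0,0.058],"dr":[0,0,0]},{"grip":0.6,"xyz":[0,0,0.058],"dr":[0,0,0]}]' 60
```

```text
time: 14.17
eef_pos: [0.4541, 0.2618, 0.0386]
tcp_rot: [0.865, 0.501, 0.001, 0.0]
contact_force: [-1.5, 0.4, 6.6]
opening: 0.551
```

```bash
python3 -m jog '[{"grip":0.6,"xyz":[0,0,-0.03],"dr":[0,0,0]},{"grip":0.6,"xyz":[0,0,-0.07],"dr":[0,0,0]},{"grip":0.6,"xyz":[0,0,-0.11],"dr":[0,0,0]},{"grip":0.6,"xyz":[0,0,-0.15],"dr":[0,0,0]},{"grip":0.6,"xyz":[-0.03,0.02,-0.17],"dr":[0,0,-0.12]},{"grip":0.6,"xyz":[-0.06,0.041,-0.17],"dr":[0,0,-0.24]},{"grip":0.6,"xyz":[-0.09,0.062,-0.17],"dr":[0,0,-0.36]},{"grip":0.6,"xyz":[-0.12,0.082,-0.17],"dr":[0,0,-0.48]},{"grip":0.6,"xyz":[-0.15,0.103,-0.17],"dr":[0,0,-0.524]},{"grip":0.6,"xyz":[-0.18,0.123,-0.17],"dr":[0,0,-0.524]},{"grip":0.6,"xyz":[-0.21,0.144,-0.17],"dr":[0,0,-0.524]},{"grip":0.6,"xyz":[-0.24,0.164,-0.17],"dr":[0,0,-0.524]}]'
python3 - <<'E'
from h import *
go([.4885,-.192,.145],np.pi/2)
E
```

```text
time: 15.17
eef_pos: [0.4753, -0.0301, 0.2068]
tcp_rot: [0.706, 0.708, -0.0, -0.0]
contact_force: [0.9, 0.4, -0.2]
opening: 0.548
shift [-0.1619  0.0127  0.0618] dr [-0.0002 -0.0001  0.0031]
```

```bash
python3 -m jog '[{"grip":0.6,"xyz":[-0.04,0.012,0],"dr":[0,0,0]},{"grip":0.6,"xyz":[-0.08,0.012,0],"dr":[0,0,0]},{"grip":0.6,"xyz":[-0.12,0.012,0],"dr":[0,0,0]},{"grip":0.6,"xyz":[-0.155,0.012,0],"dr":[0,0,0]},{"grip":0.6,"xyz":[-0.164,0.012,0.02],"dr":[0,0,0]},{"grip":0.6,"xyz":[-0.164,0.012,0.05],"dr":[0,0,0]},{"grip":0.6,"xyz":[-0.164,0.012,0.063],"dr":[0,0,0]},{"grip":0.6,"xyz":[-0.164,0.012,0.063],"dr":[0,0,0]},{"grip":0.6,"xyz":[-0.164,0.012,0.063],"dr":[0,0,0]},{"grip":0.6,"xyz":[-0.164,0.012,0.063],"dr":[0,0,0]},{"grip":0.6,"xyz":[-0.164,0.012,0.063],"dr":[0,0,0]},{"grip":0.6,"xyz":[-0.164,0.012,0.063],"dr":[0,0,0]}]'
python3 - <<'E'
from h import *
im,p=shot("wrist","w16"); print(np.round(p,4))
crop("w16",140,100,380,340,3,"w16c")
c=cam("wrist",p)
P=np.array([.4898,-.1915]);
q=np.array([proj(c,[P[0]+.0285*np.cos(t),P[1]+.0285*np.sin(t),.066]) for t in np.pi/4+np.arange(4)*np.pi/2]);print("pins pred crop",((q-[140,100])*3).round())
print("C",(proj(c,[*P,.03])-[140,100])*3)
E
```

```text
time: 16.17
eef_pos: [0.4893, -0.1926, 0.1459]
tcp_rot: [0.706, 0.708, 0.0, 0.002]
contact_force: [-0.4, -0.9, -0.0]
opening: 0.551
[ 4.893e-01 -1.926e-01  1.459e-01  7.058e-01  7.084e-01  3.000e-04
  1.500e-03]
pins pred crop [[445. 387.]
 [450. 234.]
 [285. 233.]
 [288. 386.]]
C [365.76869359 273.20833232]
```

View pics/w16c.png

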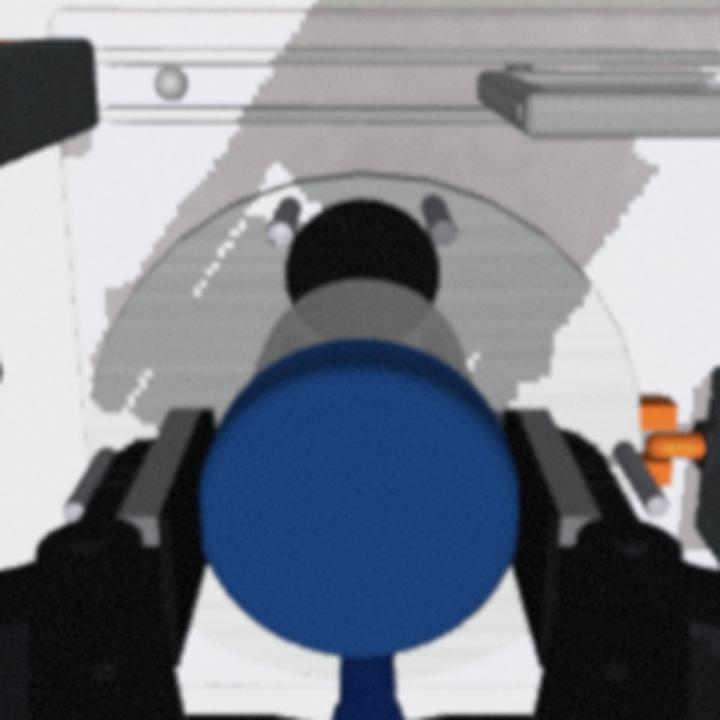

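Run:
```python
from h import *
c=ctrl.get_calibration("wrist");K=np.array(c["mtx"]);H=np.linalg.inv(np.array(c["hand_eye"]))
for r in (.02375,.0245):
 for z in (-.0205,-.016):
  for y in (-.002,0,.002):
   th=np.linspace(0,6.28,60);q=[]
   for t in th:
    v=K@(H@np.array([r*np.cos(t),y+r*np.sin(t),z,1]))[:3]; q.append(v[:2]/v[2])
   q=np.array(q);print(r,z,y,"w %.1f top %.1f bot %.1f cx %.1f"%(np.ptp(q[:,0]),q[:,1].min(),q[:,1].max(),q[:,0].mean()))
# body bottom circle predicted: radius .0225 at z=.0386
for y in(-.002,0,.002):
   q=[]
   for t in th:
    v=K@(H@np.array([.0225*np.cos(t),y+.0225*np.sin(t),.0386,1]))[:3]; q.append(v[:2]/v[2])
   q=np.array(q);print(y,"bottom circle top row crop",(q[:,1].min()-100)*3,(q[:,0].min()-140)*3,(q[:,0].max()-140)*3)
```

```text
0.02375 -0.0205 -0.002 w 108.4 top 217.7 bot 314.8 cx 262.3
0.02375 -0.0205 0 w 108.0 top 222.2 bot 318.5 cx 262.3
0.02375 -0.0205 0.002 w 107.5 top 226.7 bot 322.2 cx 262.3
0.02375 -0.016 -0.002 w 105.1 top 214.1 bot 308.7 cx 262.2
0.02375 -0.016 0 w 104.6 top 218.4 bot 312.3 cx 262.2
0.02375 -0.016 0.002 w 104.2 top 222.8 bot 315.9 cx 262.2
0.0245 -0.0205 -0.002 w 111.8 top 216.0 bot 316.2 cx 262.4
0.0245 -0.0205 0 w 111.4 top 220.5 bot 319.9 cx 262.3
0.0245 -0.0205 0.002 w 110.9 top 225.0 bot 323.6 cx 262.3
0.0245 -0.016 -0.002 w 108.4 top 212.4 bot 310.0 cx 262.3
0.0245 -0.016 0 w 108.0 top 216.8 bot 313.6 cx 262.2
0.0245 -0.016 0.002 w 107.5 top 221.1 bot 317.2 cx 262.2
-0.002 bottom circle top row crop 256.5522646459441 253.89208466934858 470.97798136047385
0 bottom circle top row crop 266.18784572316395 254.1913161820214 470.65200544056427
0.002 bottom circle top row crop 275.7662887831814 254.48882769889286 470.32790038039155
```

```bash
python3 -m jog '[{"grip":0.6,"xyz":[0,-0.0013,0.01],"dr":[0,0,0]},{"grip":0.6,"xyz":[0,-0.0013,0.02],"dr":[0,0,0]},{"grip":0.6,"xyz":[0,-0.0013,0.03],"dr":[0,0,0]},{"grip":0.6,"xyz":[0,-0.0013,0.035],"dr":[0,0,0]},{"grip":0.6,"xyz":[0,-0.0013,0.035],"dr":[0,0,0]},{"grip":0.6,"xyz":[0,-0.0013,0.035],"dr":[0,0,0]},{"grip":0.6,"xyz":[0,-0.0013,0.035],"dr":[0,0,0]}]'
python3 - <<'E'
from h import *
im,p=shot("wrist","w17"); print(np.round(p,4))
crop("w17",140,100,380,340,3,"w17c")
E
```

```text
time: 16.8
eef_pos: [0.4872, -0.1925, 0.1092]
tcp_rot: [0.706, 0.708, 0.0, 0.0]
contact_force: [-0.4, 0.0, -1.2]
opening: 0.552
[ 4.872e-01 -1.925e-01  1.092e-01  7.060e-01  7.082e-01  0.000e+00
  1.000e-04]
```

View pics/w17c.png

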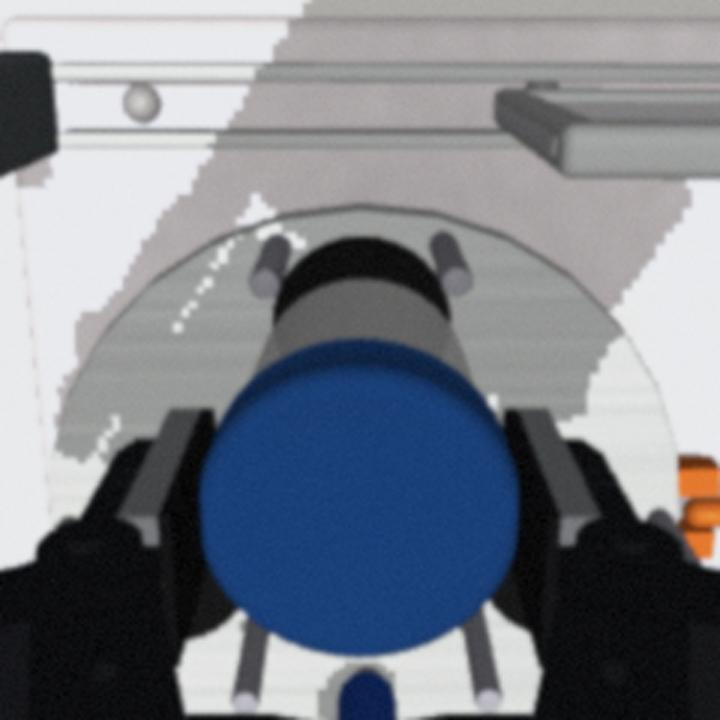

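Run:
```python
from h import *
import json
p=json.load(open("pics/w17.json"));c=cam("wrist",p)
X=[onplane(c,(u/3+140,v/3+100),.066)[:2] for u,v in [(264,285),(457,280),(245,703),(488,698)]]
print(np.round(X,4),np.mean(X,0))
```

```text
[[ 0.4701 -0.213 ]
 [ 0.4689 -0.1729]
 [ 0.5739 -0.2201]
 [ 0.5723 -0.1621]] [ 0.52128658 -0.19203061]
```

```bash
python3 -m jog '[{"grip":0.6,"xyz":[0,0.0005,0.006],"dr":[0,0,0]},{"grip":0.6,"xyz":[0,0.0005,0.012],"dr":[0,0,0]},{"grip":0.6,"xyz":[0,0.0005,0.018],"dr":[0,0,0]},{"grip":0.6,"xyz":[0,0.0005,0.018],"dr":[0,0,0]},{"grip":0.6,"xyz":[0,0.0005,0.018],"dr":[0,0,0]}]'
python3 -m jog '[{"grip":0.6,"xyz":[0,0,0.006],"dr":[0,0,0]},{"grip":0.6,"xyz":[0,0,0.01],"dr":[0,0,0]},{"grip":0.6,"xyz":[0,0,0.01],"dr":[0,0,0]},{"grip":0.6,"xyz":[0,0,0.01],"dr":[0,0,0]}]'
```

```text
time: 17.27
eef_pos: [0.487, -0.192, 0.0903]
tcp_rot: [0.706, 0.708, -0.0, -0.001]
contact_force: [0.1, 0.1, -0.5]
opening: 0.551
time: 17.6
eef_pos: [0.4873, -0.1922, 0.0807]
tcp_rot: [0.706, 0.708, -0.0, -0.0]
contact_force: [0.8, -0.2, 0.1]
opening: 0.552
```

```bash
python3 -m jog '[{"grip":0.6,"xyz":[0,0,0.005],"dr":[0,0,0]},{"grip":0.6,"xyz":[0,0,0.01],"dr":[0,0,0]},{"grip":0.6,"xyz":[0,0,0.01],"dr":[0,0,0]},{"grip":0.6,"xyz":[0,0,0.01],"dr":[0,0,0]}]'
python3 -m jog '[{"grip":0.6,"xyz":[0,0,0.002],"dr":[0,0,0]},{"grip":0.6,"xyz":[0,0,0.002],"dr":[0,0,0]},{"grip":0.6,"xyz":[0,0,0.002],"dr":[0,0,0]}]'
```

```text
time: 17.93
eef_pos: [0.4872, -0.1921, 0.0706]
tcp_rot: [0.706, 0.708, -0.0, -0.001]
contact_force: [0.2, -1.1, 0.2]
opening: 0.55
time: 18.18
eef_pos: [0.4875, -0.1923, 0.0691]
tcp_rot: [0.706, 0.708, 0.0, -0.0]
contact_force: [-0.4, -0.9, -0.1]
opening: 0.548
```

```bash
python3 -m jog '[{"grip":0.4,"xyz":[0,0,0.001],"dr":[0,0,0]},{"grip":0.35,"xyz":[0,0,0.001],"dr":[0,0,0]},{"grip":0.25,"xyz":[0,0,0.001],"dr":[0,0,0]},{"grip":0.15,"xyz":[0,0,0.001],"dr":[0,0,0]},{"grip":0.15,"xyz":[0,0,0],"dr":[0,0,0]},{"grip":0.15,"xyz":[0,0,-0.03],"dr":[0,0,0]},{"grip":0.15,"xyz":[0,0,-0.07],"dr":[0,0,0]},{"grip":0,"xyz":[0,0,-0.11],"dr":[0,0,0]},{"grip":0,"xyz":[0,0.02,-0.15],"dr":[0,0,0]},{"grip":0,"xyz":[0,0.04,-0.17],"dr":[0,0,0]},{"grip":0,"xyz":[0,0.04,-0.17],"dr":[0,0,0]},{"grip":0,"xyz":[0,0.04,-0.17],"dr":[0,0,0]}]'
python3 - <<'E'
from h import *
im,p=shot("wrist","w18"); print(np.round(p,4)); shot("scene","s18");crop("s18",190,170,330,290,5.5,"s18c")
E
```

```text
time: 19.18
eef_pos: [0.5289, -0.1927, 0.2414]
tcp_rot: [0.706, 0.709, 0.0, 0.002]
contact_force: [-0.7, 1.1, -0.4]
opening: 1.0
[ 5.289e-01 -1.927e-01  2.414e-01  7.057e-01  7.085e-01  5.000e-04
  2.100e-03]
```

View pics/w18.png

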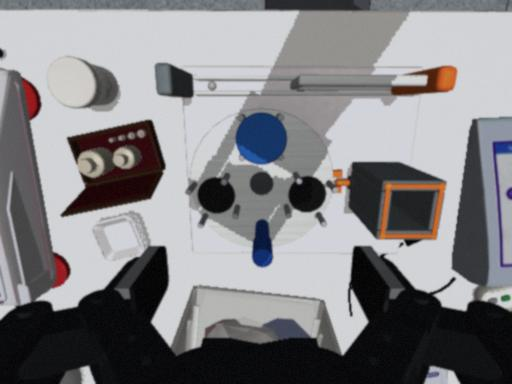

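View pics/s18c.png

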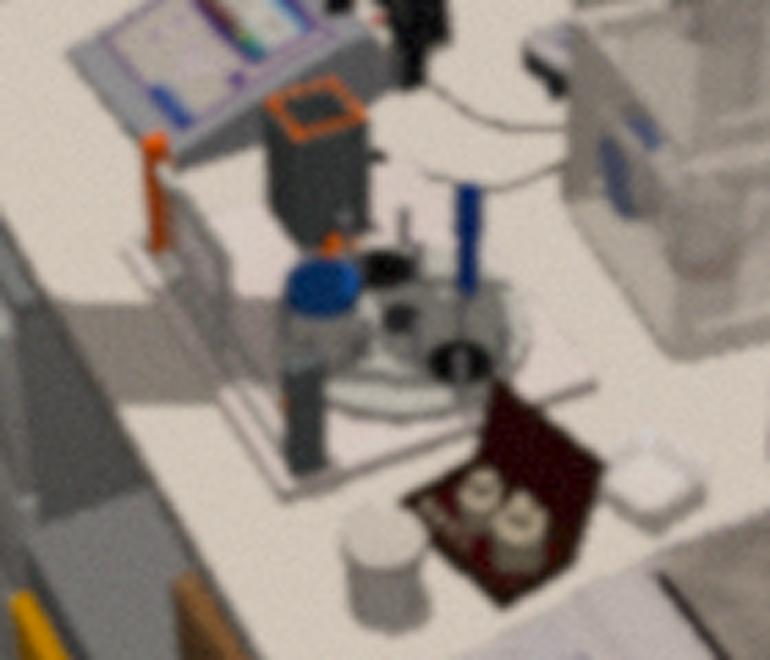

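```bash
python3 -m jog '[{"grip":0,"xyz":[-0.035,-0.018,0],"dr":[0,0,0.11]},{"grip":0,"xyz":[-0.07,-0.036,0],"dr":[0,0,0.22]},{"grip":0,"xyz":[-0.105,-0.055,0],"dr":[0,0,0.33]},{"grip":0,"xyz":[-0.14,-0.074,0.01],"dr":[0,0,0.45]},{"grip":0,"xyz":[-0.175,-0.093,0.02],"dr":[0,0,0.45]},{"grip":0,"xyz":[-0.187,-0.099,0.03],"dr":[0,0,0.45]},{"grip":0,"xyz":[-0.187,-0.099,0.03],"dr":[0,0,0.45]},{"grip":0,"xyz":[-0.187,-0.099,0.03],"dr":[0,0,0.45]},{"grip":0,"xyz":[-0.187,-0.099,0.03],"dr":[0,0,0.45]}]'
python3 - <<'E'
from h import *
im,p=shot("wrist","w19"); print(np.round(p,4))
E
```

```text
time: 20.03
eef_pos: [0.4291, -0.3782, 0.2082]
tcp_rot: [0.846, 0.533, 0.0, -0.001]
contact_force: [0.0, 0.8, 0.3]
opening: 0.998
[ 4.291e-01 -3.782e-01  2.082e-01  8.460e-01  5.332e-01  1.000e-04
 -1.200e-03]
```

View pics/w19.png

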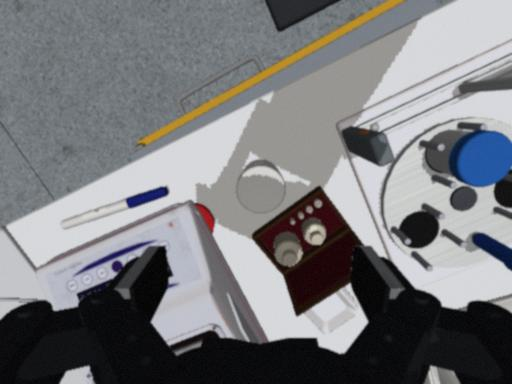

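Run:
```python
from h import *
crop("w19",200,140,340,260,5.5,"w19c")
import json
c=cam("wrist",json.load(open("pics/w19.json")))
for X in ([.438,-.38],[.438,-.382]):
  q=np.array([proj(c,[X[0]+.0245*np.cos(t),X[1]+.0245*np.sin(t),.059]) for t in np.linspace(0,6.28,60)]);print(X,((q.min(0)-[200,140])*5.5).round(1),((q.max(0)-[200,140])*5.5).round(1))
```

```text
[0.438, -0.38] [204.1 140.4] [480.5 407.4]
[0.438, -0.382] [194.  145.4] [470.2 411.9]
```

View pics/w19c.png

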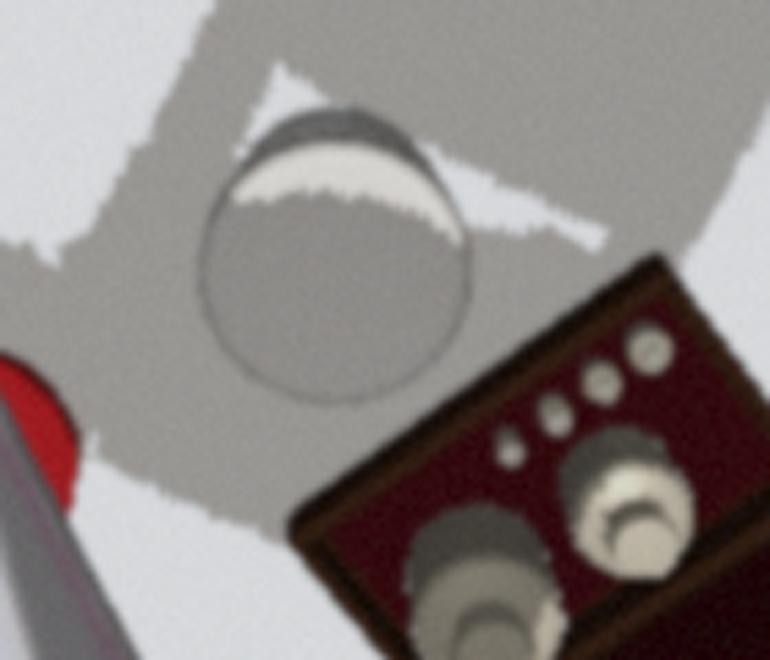

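```bash
python3 -m jog '[{"grip":0.2,"xyz":[0.001,0.0093,0.03],"dr":[0,0,0]},{"grip":0.2,"xyz":[0.001,0.0093,0.07],"dr":[0,0,0]},{"grip":0.2,"xyz":[0.001,0.0093,0.11],"dr":[0,0,0]},{"grip":0.2,"xyz":[0.001,0.0093,0.11],"dr":[0,0,0]},{"grip":0.2,"xyz":[0.001,0.0093,0.11],"dr":[0,0,0]},{"grip":0.2,"xyz":[0.001,0.0093,0.11],"dr":[0,0,0]},{"grip":0.2,"xyz":[0.001,0.0093,0.11],"dr":[0,0,0]}]'
python3 - <<'E'
from h import *
im,p=shot("wrist","w20"); print(np.round(p,4))
crop("w20",160,120,380,300,3.6,"w20c")
c=cam("wrist",p)
for X in ([.438,-.3812],[.438,-.3832]):
  q=np.array([proj(c,[X[0]+.02375*np.cos(t),X[1]+.02375*np.sin(t),.059]) for t in np.linspace(0,6.28,60)]);print(X,((q.min(0)-[160,120])*3.6).round(1),((q.max(0)-[160,120])*3.6).round(1))
E
```

```text
time: 20.67
eef_pos: [0.4399, -0.3841, 0.103]
tcp_rot: [0.846, 0.533, 0.0, 0.003]
contact_force: [0.7, 0.2, 0.2]
opening: 0.799
[ 4.399e-01 -3.841e-01  1.030e-01  8.459e-01  5.333e-01  4.000e-04
  3.200e-03]
[0.438, -0.3812] [239.5 211.7] [508.  464.4]
[0.438, -0.3832] [229.5 216.6] [497.6 468.6]
```

View pics/w20c.png

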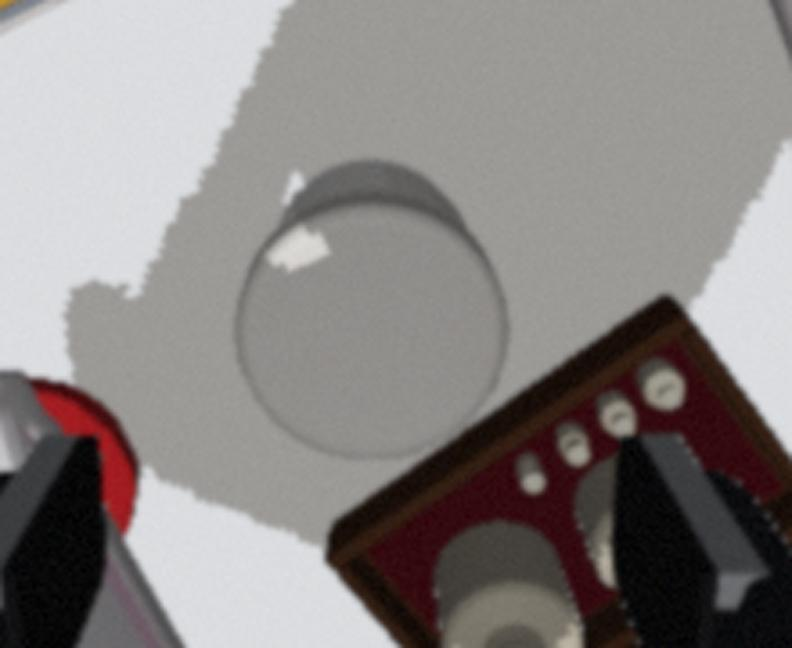

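```bash
python3 -m jog '[{"grip":0.2,"xyz":[0,-0.0008,0.02],"dr":[0,0,0]},{"grip":0.2,"xyz":[0,-0.0008,0.04],"dr":[0,0,0]},{"grip":0.2,"xyz":[0,-0.0008,0.06],"dr":[0,0,0]},{"grip":0.2,"xyz":[0,-0.0008,0.06],"dr":[0,0,0]},{"grip":0.2,"xyz":[0,-0.0008,0.06],"dr":[0,0,0]},{"grip":0.2,"xyz":[0,-0.0008,0.06],"dr":[0,0,0]},{"grip":0.4,"xyz":[0,-0.0008,0.06],"dr":[0,0,0]},{"grip":0.6,"xyz":[0,-0.0008,0.06],"dr":[0,0,0]},{"grip":0.6,"xyz":[0,-0.0008,0.06],"dr":[0,0,0]},{"grip":0.6,"xyz":[0,-0.0008,0.06],"dr":[0,0,0]},{"grip":0.6,"xyz":[0,-0.0008,0.06],"dr":[0,0,0]}]' 60
```

```text
time: 21.63
eef_pos: [0.4385, -0.3837, 0.0418]
tcp_rot: [0.846, 0.533, 0.0, 0.002]
contact_force: [-0.1, 1.9, 6.0]
opening: 0.551
```

```bash
python3 -m jog '[{"grip":0.6,"xyz":[0,0,-0.03],"dr":[0,0,0]},{"grip":0.6,"xyz":[0,0,-0.07],"dr":[0,0,0]},{"grip":0.6,"xyz":[0,0,-0.11],"dr":[0,0,0]},{"grip":0.6,"xyz":[0,0,-0.15],"dr":[0,0,-0.12]},{"grip":0.6,"xyz":[0.035,0.01,-0.16],"dr":[0,0,-0.24]},{"grip":0.6,"xyz":[0.07,0.021,-0.16],"dr":[0,0,-0.36]},{"grip":0.6,"xyz":[0.105,0.032,-0.16],"dr":[0,0,-0.48]},{"grip":0.6,"xyz":[0.14,0.042,-0.16],"dr":[0,0,-0.6]},{"grip":0.6,"xyz":[0.174,0.0525,-0.16],"dr":[0,0,-0.712]},{"grip":0.6,"xyz":[0.174,0.0525,-0.16],"dr":[0,0,-0.712]},{"grip":0.6,"xyz":[0.174,0.0525,-0.16],"dr":[0,0,-0.712]},{"grip":0.6,"xyz":[0.174,0.0525,-0.16],"dr":[0,0,-0.712]}]'
python3 - <<'E'
from h import *
im,p=shot("wrist","w21"); print(np.round(p,4))
E
```

```text
time: 22.63
eef_pos: [0.5595, -0.2482, 0.1993]
tcp_rot: [0.608, 0.794, -0.0, 0.0]
contact_force: [-0.2, -0.2, 0.6]
opening: 0.55
[ 5.595e-01 -2.482e-01  1.993e-01  6.076e-01  7.943e-01 -3.000e-04
  1.000e-04]
```

View pics/w21.png

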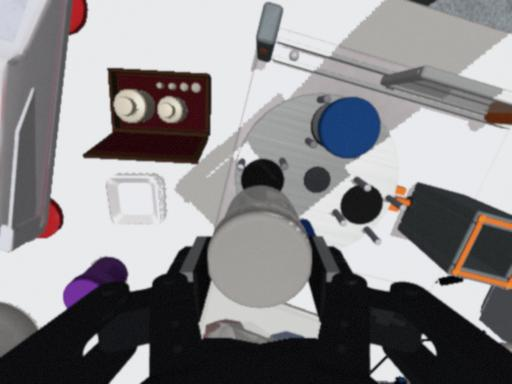

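```bash
python3 -m jog '[{"grip":0.6,"xyz":[0.001,0.001,0.03],"dr":[0,0,0]},{"grip":0.6,"xyz":[0.001,0.001,0.055],"dr":[0,0,0]},{"grip":0.6,"xyz":[0.001,0.001,0.055],"dr":[0,0,0]},{"grip":0.6,"xyz":[0.001,0.001,0.055],"dr":[0,0,0]},{"grip":0.6,"xyz":[0.001,0.001,0.055],"dr":[0,0,0]},{"grip":0.6,"xyz":[0.001,0.001,0.055],"dr":[0,0,0]}]'
python3 - <<'E'
from h import *
im,p=shot("wrist","w22"); print(np.round(p,4))
crop("w22",140,100,380,340,3,"w22c")
c=cam("wrist",p)
P=np.array([.5605,-.2465]);a=np.radians(105.3)
q=np.array([proj(c,[P[0]+.0285*np.cos(t),P[1]+.0285*np.sin(t),.066]) for t in a+np.pi/4+np.arange(4)*np.pi/2]);print("pins pred crop",((q-[140,100])*3).round().tolist())
print("B",(proj(c,[*P,.03])-[140,100])*3)
E
```

```text
time: 23.18
eef_pos: [0.5613, -0.2482, 0.1465]
tcp_rot: [0.608, 0.794, 0.0, 0.002]
contact_force: [1.3, 0.6, 0.5]
opening: 0.547
[ 5.613e-01 -2.482e-01  1.465e-01  6.078e-01  7.941e-01  1.000e-04
  1.900e-03]
pins pred crop [[452.0, 230.0], [287.0, 230.0], [291.0, 383.0], [448.0, 383.0]]
B [368.45421806 270.68417343]
```

View pics/w22c.png

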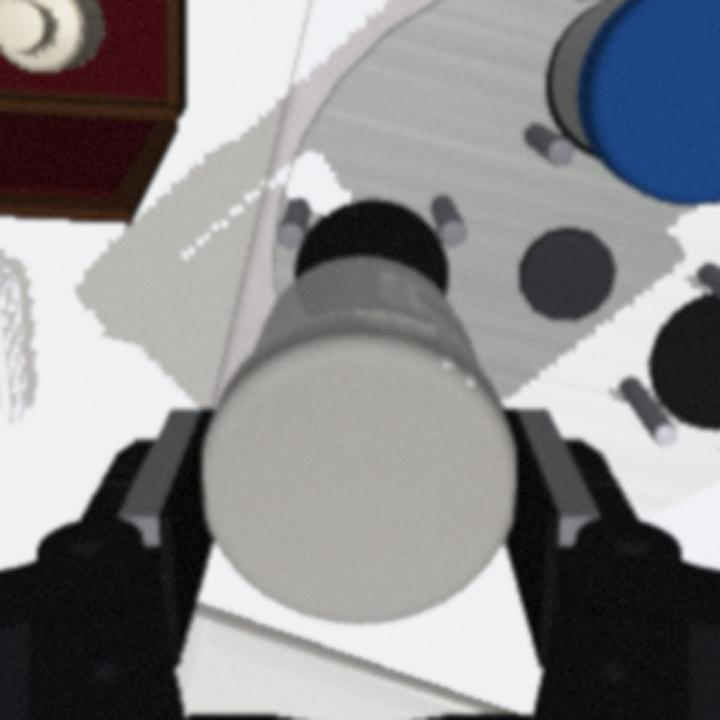

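Run:
```python
from h import *
c=ctrl.get_calibration("wrist");K=np.array(c["mtx"]);H=np.linalg.inv(np.array(c["hand_eye"]))
th=np.linspace(0,6.28,90)
def B(r,y,z):
   q=[]
   for t in th:
    v=K@(H@np.array([r*np.cos(t),y+r*np.sin(t),z,1]))[:3]; q.append(v[:2]/v[2])
   q=np.array(q); return (np.r_[q.min(0),q.max(0)]-[140,100,140,100])*3
for zz in (.0386,.0418):
 for y in (-.004,-.002,0,.002): print(zz,y,"lid",B(.02375,y,zz-.059).round(),"bottom",B(.022,y,zz).round())
```

```text
0.0386 -0.004 lid [201. 341. 527. 634.] bottom [256. 250. 468. 451.]
0.0386 -0.002 lid [201. 354. 526. 646.] bottom [256. 260. 468. 459.]
0.0386 0 lid [202. 368. 526. 657.] bottom [256. 270. 468. 468.]
0.0386 0.002 lid [203. 381. 525. 668.] bottom [257. 279. 468. 476.]
0.0418 -0.004 lid [204. 333. 523. 621.] bottom [257. 247. 467. 444.]
0.0418 -0.002 lid [205. 347. 523. 632.] bottom [258. 256. 466. 452.]
0.0418 0 lid [205. 360. 522. 643.] bottom [258. 266. 466. 461.]
0.0418 0.002 lid [206. 373. 521. 654.] bottom [258. 275. 466. 469.]
```

```bash
python3 -m jog '[{"grip":0.6,"xyz":[0,0,0],"dr":[0,0,0]},{"grip":0.6,"xyz":[0,0,0],"dr":[0,0,0]}]'
python3 - <<'E'
from h import *
go([.5634,-.2443,.115])
E
```

```text
time: 23.4
eef_pos: [0.561, -0.2473, 0.1455]
tcp_rot: [0.607, 0.794, 0.0, 0.001]
contact_force: [0.2, 0.4, -0.9]
opening: 0.549
shift [0.0023 0.003  0.0305] dr None
```

```bash
python3 -m jog '[{"grip":0.6,"xyz":[0.0022,0.003,0.0],"dr":[0,0,0]},{"grip":0.6,"xyz":[0.0022,0.003,0.012],"dr":[0,0,0]},{"grip":0.6,"xyz":[0.0022,0.003,0.024],"dr":[0,0,0]},{"grip":0.6,"xyz":[0.0022,0.003,0.03],"dr":[0,0,0]},{"grip":0.6,"xyz":[0.0022,0.003,0.03],"dr":[0,0,0]},{"grip":0.6,"xyz":[0.0022,0.003,0.03],"dr":[0,0,0]},{"grip":0.6,"xyz":[0.0022,0.003,0.03],"dr":[0,0,0]},{"grip":0.6,"xyz":[0.0022,0.003,0.03],"dr":[0,0,0]}]'
python3 - <<'E'
from h import *
im,p=shot("wrist","w23"); print(np.round(p,4))
crop("w23",140,100,380,340,3,"w23c")
E
```

```text
time: 24.07
eef_pos: [0.5632, -0.2442, 0.1146]
tcp_rot: [0.607, 0.794, 0.0, 0.0]
contact_force: [-0.1, 0.9, -1.0]
opening: 0.548
[ 5.632e-01 -2.442e-01  1.146e-01  6.074e-01  7.944e-01  0.000e+00
  5.000e-04]
```

View pics/w23c.png

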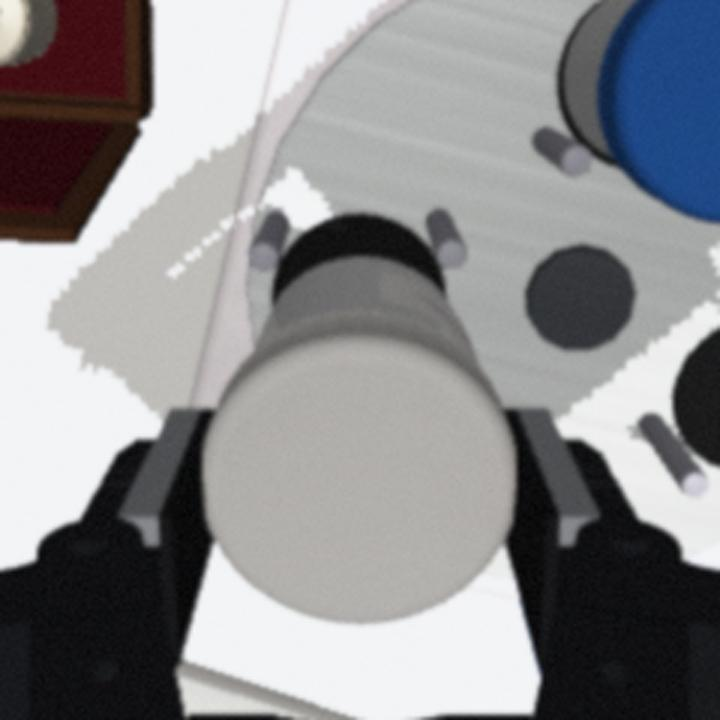

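Run:
```python
from h import *
import json
p=json.load(open("pics/w23.json"));c=cam("wrist",p)
X=np.array([onplane(c,(u/3+140,v/3+100),.066)[:2] for u,v in [(262,257),(453,255)]])
a=np.radians(105.3);ty=np.array([np.sin(a),-np.cos(a)]);print(X,np.linalg.norm(X[0]-X[1]),X.mean(0)+ty*.02015)
```

```text
[[ 0.54744281 -0.27044817]
 [ 0.53641557 -0.23154502]] 0.040435809088592 [ 0.56136503 -0.24567955]
```

```bash
python3 -m jog '[{"grip":0.6,"xyz":[-0.0005,0,0.006],"dr":[0,0,0]},{"grip":0.6,"xyz":[-0.0005,0,0.012],"dr":[0,0,0]},{"grip":0.6,"xyz":[-0.0005,0,0.018],"dr":[0,0,0]},{"grip":0.6,"xyz":[-0.0005,0,0.022],"dr":[0,0,0]},{"grip":0.6,"xyz":[-0.0005,0,0.022],"dr":[0,0,0]},{"grip":0.6,"xyz":[-0.0005,0,0.022],"dr":[0,0,0]}]'
python3 -m jog '[{"grip":0.6,"xyz":[0,0,0.005],"dr":[0,0,0]},{"grip":0.6,"xyz":[0,0,0.01],"dr":[0,0,0]},{"grip":0.6,"xyz":[0,0,0.01],"dr":[0,0,0]},{"grip":0.6,"xyz":[0,0,0.01],"dr":[0,0,0]}]'
```

```text
time: 24.62
eef_pos: [0.5626, -0.2442, 0.0914]
tcp_rot: [0.607, 0.794, -0.0, -0.001]
contact_force: [-0.8, 0.3, -0.7]
opening: 0.549
time: 24.95
eef_pos: [0.5626, -0.2442, 0.0816]
tcp_rot: [0.607, 0.794, -0.0, -0.001]
contact_force: [-0.2, 0.3, -0.4]
opening: 0.549
```

```bash
python3 -m jog '[{"grip":0.6,"xyz":[0,0,0.004],"dr":[0,0,0]},{"grip":0.6,"xyz":[0,0,0.008],"dr":[0,0,0]},{"grip":0.6,"xyz":[0,0,0.009],"dr":[0,0,0]},{"grip":0.6,"xyz":[0,0,0.009],"dr":[0,0,0]},{"grip":0.6,"xyz":[0,0,0.009],"dr":[0,0,0]}]'
```

```text
time: 25.37
eef_pos: [0.5628, -0.2444, 0.073]
tcp_rot: [0.607, 0.794, -0.0, -0.0]
contact_force: [0.1, -0.1, -0.5]
opening: 0.549
```

```bash
python3 -m jog '[{"grip":0.6,"xyz":[0,0,0.001],"dr":[0,0,0]},{"grip":0.4,"xyz":[0,0,0.001],"dr":[0,0,0]},{"grip":0.35,"xyz":[0,0,0.001],"dr":[0,0,0]},{"grip":0.25,"xyz":[0,0,0.001],"dr":[0,0,0]},{"grip":0.15,"xyz":[0,0,0.001],"dr":[0,0,0]},{"grip":0.15,"xyz":[0,0,0],"dr":[0,0,0]},{"grip":0.15,"xyz":[0,0,-0.03],"dr":[0,0,0]},{"grip":0.15,"xyz":[0,0,-0.07],"dr":[0,0,0]},{"grip":0,"xyz":[0,0,-0.11],"dr":[0,0,0]},{"grip":0,"xyz":[0,0,-0.15],"dr":[0,0,0]},{"grip":0,"xyz":[0,0,-0.18],"dr":[0,0,0]},{"grip":0,"xyz":[0,0,-0.18],"dr":[0,0,0]}]'
python3 - <<'E'
from h import *
go([.54,-.13,.26],np.pi/2)
E
```

```text
time: 26.37
eef_pos: [0.5662, -0.2464, 0.2633]
tcp_rot: [0.607, 0.794, 0.001, 0.008]
contact_force: [1.7, -0.2, 0.8]
opening: 0.995
shift [0.1193 0.0052 0.0019] dr [0.0124 0.0105 0.2654]
```

```bash
python3 -m jog '[{"grip":0,"xyz":[0.04,0,0],"dr":[0,0,0.1]},{"grip":0,"xyz":[0.08,0.003,0],"dr":[0,0,0.2]},{"grip":0,"xyz":[0.12,0.005,0],"dr":[0,0,0.265]},{"grip":0,"xyz":[0.14,0.01,0],"dr":[0,0,0.265]},{"grip":0,"xyz":[0.14,0.01,0],"dr":[0,0,0.265]},{"grip":0,"xyz":[0.14,0.01,0],"dr":[0,0,0.265]},{"grip":0,"xyz":[0.14,0.01,0],"dr":[0,0,0.265]},{"grip":0,"xyz":[0.14,0.01,0],"dr":[0,0,0.265]}]'
python3 - <<'E'
from h import *
im,p=shot("wrist","w24"); print(np.round(p,4));shot("top","t24"); crop("t24",180,140,400,260,3.6,"t24c")
E
```

```text
time: 27.03
eef_pos: [0.536, -0.1078, 0.253]
tcp_rot: [0.707, 0.707, -0.0, 0.0]
contact_force: [0.1, 0.2, 0.3]
opening: 1.004
[ 5.360e-01 -1.078e-01  2.530e-01  7.074e-01  7.068e-01 -2.000e-04
  0.000e+00]
```

View pics/w24.png

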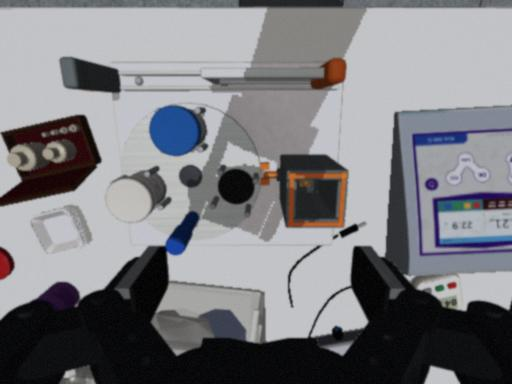

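View pics/t24c.png

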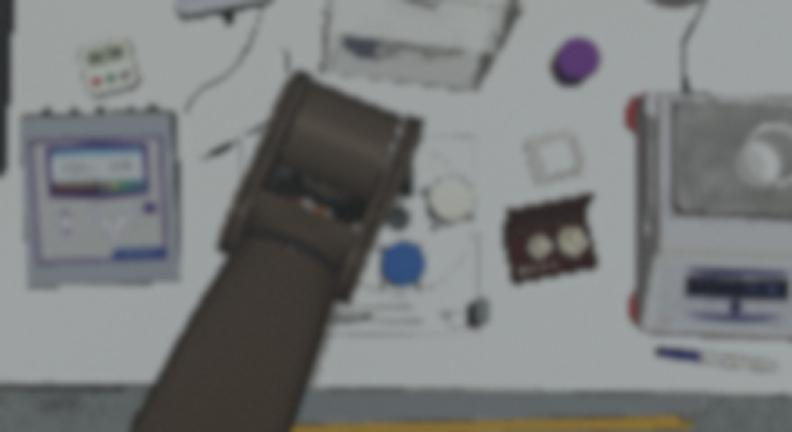

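Run:
```python
from h import *
crop("w24",265,140,365,240,7.5,"w24c")
```

```text
(no output)
```

View pics/w24c.png

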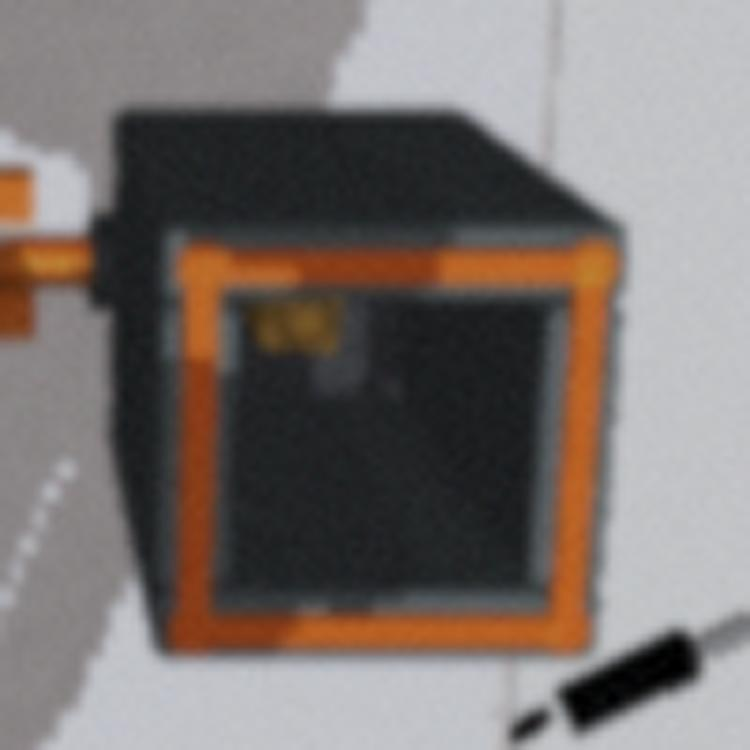

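Run:
```python
from h import *
import json
c=cam("wrist",json.load(open("pics/w24.json")))
f=lambda u,z:onplane(c,(u[0]/7.5+265,u[1]/7.5+140),z)[:2]
O=np.array([f(u,.115) for u in [(172,233),(622,232),(592,655),(160,655)]]);print(O.round(4),O.mean(0))
I=np.array([f(u,.115) for u in [(215,287),(575,287),(552,612),(208,612)]]);print(I.round(4),I.mean(0))
print("stem",f((297,325),.046))
# other view w18
crop("w18",340,150,450,250,7,"w18c")
```

```text
[[ 0.5232 -0.0824]
 [ 0.5231 -0.0271]
 [ 0.5789 -0.0266]
 [ 0.5788 -0.0825]] [ 0.55102345 -0.05464985]
[[ 0.53   -0.0769]
 [ 0.5301 -0.0324]
 [ 0.5729 -0.0322]
 [ 0.5729 -0.0765]] [ 0.55148207 -0.05448351]
stem [ 0.55198118 -0.05617181]
```

View pics/w18c.png

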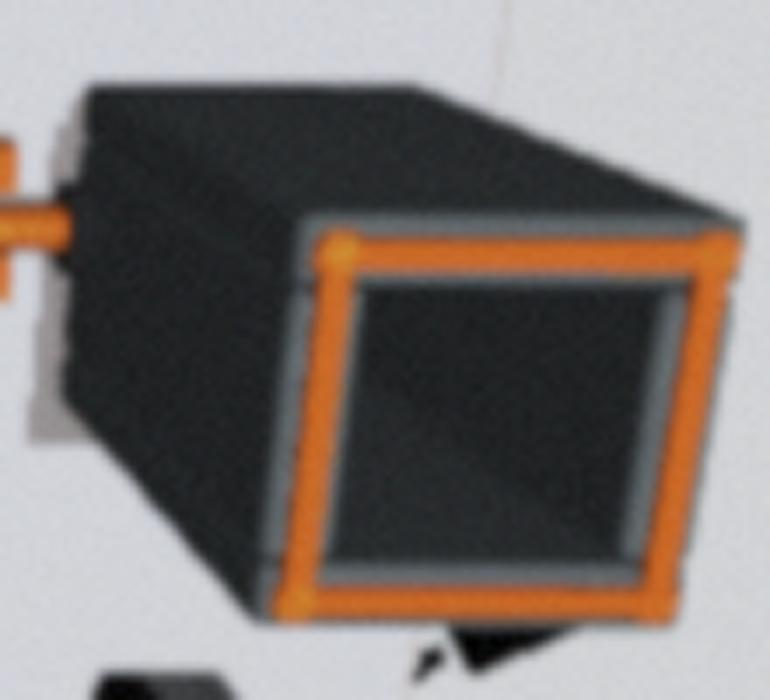

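```bash
python3 -m jog '[{"grip":0,"xyz":[0.04,-0.008,-0.01],"dr":[0,0,0.12]},{"grip":0,"xyz":[0.08,-0.016,-0.02],"dr":[0,0,0.24]},{"grip":0,"xyz":[0.12,-0.024,-0.03],"dr":[0,0,0.36]},{"grip":0,"xyz":[0.16,-0.032,-0.03],"dr":[0,0,0.48]},{"grip":0,"xyz":[0.2,-0.04,-0.03],"dr":[0,0,0.6]},{"grip":0,"xyz":[0.24,-0.048,-0.03],"dr":[0,0,0.72]},{"grip":0,"xyz":[0.28,-0.056,-0.03],"dr":[0,0,0.84]},{"grip":0,"xyz":[0.32,-0.064,-0.03],"dr":[0,0,0.96]},{"grip":0,"xyz":[0.36,-0.072,-0.03],"dr":[0,0,1.08]},{"grip":0,"xyz":[0.4,-0.08,-0.03],"dr":[0,0,1.2]},{"grip":0,"xyz":[0.44,-0.088,-0.03],"dr":[0,0,1.32]},{"grip":0,"xyz":[0.48,-0.096,-0.03],"dr":[0,0,1.44]}]'
python3 - <<'E'
from h import *
print(ctrl.get_state()["qpos"]); go([.4355,.397,.28],np.radians(-20.7))
E
```

```text
time: 28.13
eef_pos: [0.4478, 0.3367, 0.2832]
tcp_rot: [0.995, 0.104, 0.0, 0.0]
contact_force: [0.6, 0.1, 1.0]
opening: 0.994
[ 4.63736302e-01 -3.74346910e-03  1.80496466e+00 -2.52607876e-04
  1.34012391e+00  2.54745466e-01]
shift [ 0.0005 -0.0616  0.0032] dr [ 1.000e-04 -3.000e-04  5.703e-01]
```

```bash
python3 -m jog '[{"grip":0,"xyz":[0,0,0],"dr":[0,0,0.12]},{"grip":0,"xyz":[0,0,0],"dr":[0,0,0.24]},{"grip":0,"xyz":[0,0,0],"dr":[0,0,0.36]},{"grip":0,"xyz":[0,0,0],"dr":[0,0,0.49]},{"grip":0,"xyz":[0,0,0],"dr":[0,0,0.49]},{"grip":0,"xyz":[0,0,0],"dr":[0,0,0.49]},{"grip":0,"xyz":[0,0,0],"dr":[0,0,0.49]}]'
python3 - <<'E'
from h import *
im,p=shot("wrist","w25"); print(np.round(p,4)); go([.4355,.397,.28],np.radians(-20.7))
E
```

```text
time: 28.72
eef_pos: [0.4481, 0.3352, 0.2831]
tcp_rot: [0.991, -0.136, -0.0, 0.0]
contact_force: [-0.4, -0.3, 1.1]
opening: 1.002
[ 4.481e-01  3.352e-01  2.831e-01  9.908e-01 -1.357e-01 -1.000e-04
  0.000e+00]
shift [-0.0286 -0.0561  0.0031] dr [0.0001 0.0001 0.0887]
```

View pics/w25.png

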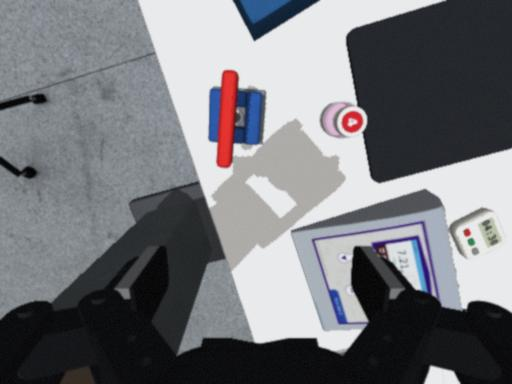

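Run:
```python
from h import *
crop("w25",190,55,290,185,5,"w25c")
```

```text
(no output)
```

View pics/w25c.png

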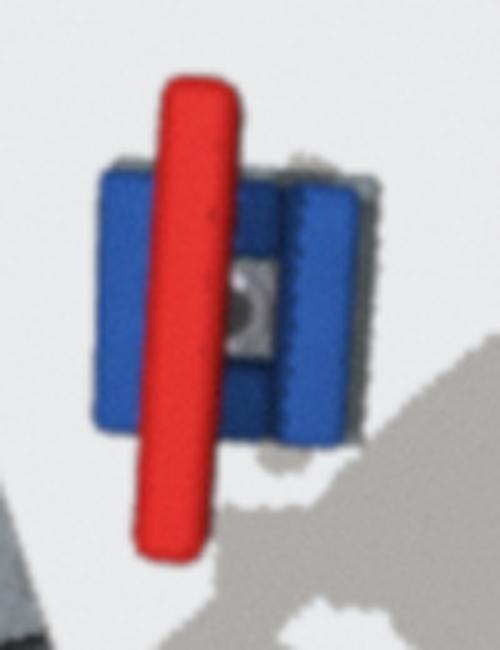

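Run:
```python
from h import *
import json
c=cam("wrist",json.load(open("pics/w25.json")));T=cam("top");S=cam("scene")
f=lambda u,z:onplane(c,(u[0]/5+190,u[1]/5+55),z)[:2]
a,b=f((201,80),.151),f((171,558),.151);d=a-b;print(a,b,np.linalg.norm(d),np.degrees(np.arctan2(d[1],d[0])),(a+b)/2)
X=np.array([f(u,.06) for u in [(99,170),(361,190),(346,446),(93,432)]]);print(X.round(4),X.mean(0))
e=X[0]-X[3];print(np.linalg.norm(e),np.degrees(np.arctan2(e[1],e[0])));e=X[1]-X[2];print(np.linalg.norm(e),np.degrees(np.arctan2(e[1],e[0])))
e=X[1]-X[0];print(np.linalg.norm(e),np.degrees(np.arctan2(e[1],e[0])))
e=X[2]-X[3];print(np.linalg.norm(e),np.degrees(np.arctan2(e[1],e[0])))
u=np.array([186/5+190,319/5+55]); print(tri([c,S],[u,(180.3,136.5)]), tri([c,T],[u,(134.8,222.7)]))
```

```text
[0.45117414 0.43508875] [0.4224539  0.35998086] 0.08041173745406813 69.07382846616652 [0.43681402 0.39753481]
[[0.4185 0.4343]
 [0.4738 0.4144]
 [0.4552 0.3604]
 [0.3991 0.3795]] [0.43667062 0.39714915]
0.05816371160030537 70.48658606676706
0.057137075232033006 71.02755964925527
0.05871410952843335 -19.74205643403632
0.05925844057985625 -18.744836308827935
(array([0.43833618, 0.39891244, 0.15316427]), [np.float64(0.8479623902303004), np.float64(0.16472807321030222)]) (array([0.43638557, 0.39916218, 0.14368231]), [np.float64(0.32098142328014484), np.float64(0.07699114711423292)])
```

Run:
```python
from h import *
go([.4368,.3974,.19],np.radians(-20.3))
```

```text
shift [-0.0275 -0.0569  0.0931] dr [0.0001 0.0001 0.0817]
```

```bash
python3 -m jog '[{"grip":0,"xyz":[-0.015,-0.03,0],"dr":[0,0,0.082]},{"grip":0,"xyz":[-0.0275,-0.057,0.02],"dr":[0,0,0.082]},{"grip":0,"xyz":[-0.0275,-0.057,0.055],"dr":[0,0,0.082]},{"grip":0,"xyz":[-0.0275,-0.057,0.093],"dr":[0,0,0.082]},{"grip":0,"xyz":[-0.0275,-0.057,0.093],"dr":[0,0,0.082]},{"grip":0,"xyz":[-0.0275,-0.057,0.093],"dr":[0,0,0.082]},{"grip":0,"xyz":[-0.0275,-0.057,0.093],"dr":[0,0,0.082]},{"grip":0,"xyz":[-0.0275,-0.057,0.093],"dr":[0,0,0.082]}]'
python3 - <<'E'
from h import *
im,p=shot("wrist","w26"); print(np.round(p,4)); go([.4368,.3974,.125],np.radians(-20.3))
c=cam("wrist",p)
import numpy as np
k=np.array([.4368,.3974]);h=np.radians(69.7);u=np.array([np.cos(h),np.sin(h)])
print([proj(c,[*(k+s*.042*u),.151]).round(1).tolist() for s in(-1,0,1)])
E
```

```text
time: 29.43
eef_pos: [0.4383, 0.3986, 0.1937]
tcp_rot: [0.984, -0.177, 0.002, -0.002]
contact_force: [0.5, 0.4, 0.9]
opening: 1.001
[ 0.4383  0.3986  0.1937  0.9842 -0.1771  0.002  -0.0019]
shift [-0.0012  0.0019  0.0687] dr [-0.0045 -0.0035 -0.0019]
[[257.3, 280.7], [257.1, 222.3], [256.9, 156.6]]
```

View pics/w26.png

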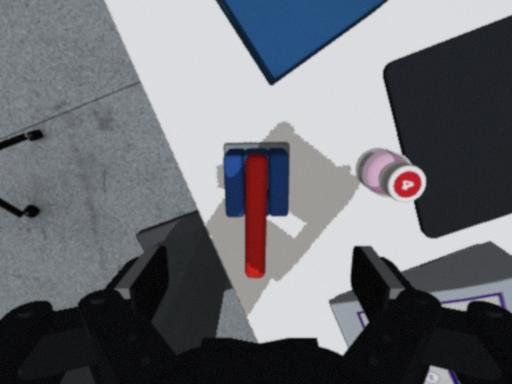

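```bash
python3 -m jog '[{"grip":0,"xyz":[0,0,0.025],"dr":[0,0,0]},{"grip":0,"xyz":[0,0,0.05],"dr":[0,0,0]},{"grip":0,"xyz":[0,0,0.065],"dr":[0,0,0]},{"grip":0,"xyz":[0,0,0.065],"dr":[0,0,0]},{"grip":0,"xyz":[0,0,0.065],"dr":[0,0,0]},{"grip":0.3,"xyz":[0,0,0.065],"dr":[0,0,0]},{"grip":0.6,"xyz":[0,0,0.065],"dr":[0,0,0]},{"grip":0.95,"xyz":[0,0,0.065],"dr":[0,0,0]},{"grip":0.95,"xyz":[0,0,0.065],"dr":[0,0,0]},{"grip":0.95,"xyz":[0,0,0.065],"dr":[0,0,0]},{"grip":0.95,"xyz":[0,0,0.065],"dr":[0,0,0]},{"grip":0.95,"xyz":[0,0,0.065],"dr":[0,0,0]}]' 80
python3 -m jog '[{"grip":0.95,"xyz":[0,0,0],"dr":[0,0,0]},{"grip":0.95,"xyz":[0,0,0],"dr":[0,0,0]},{"grip":0.95,"xyz":[0,0,0],"dr":[0,0,0]}]'
python3 - <<'E'
from h import *
im,p=shot("wrist","w27"); print(np.round(p,4), 2*np.degrees(np.arctan2(p[4],p[3])))
E
```

```text
time: 30.48
eef_pos: [0.4368, 0.3981, 0.1258]
tcp_rot: [0.984, -0.177, 0.0, -0.0]
contact_force: [-0.9, -0.6, 0.8]
opening: 0.145
time: 30.73
eef_pos: [0.4368, 0.3981, 0.1258]
tcp_rot: [0.984, -0.177, 0.0, -0.0]
contact_force: [-0.3, 0.6, 4.8]
opening: 0.146
[ 4.368e-01  3.981e-01  1.258e-01  9.842e-01 -1.771e-01  3.000e-04
 -4.000e-04] -20.396291998102203
```

View pics/w27.png

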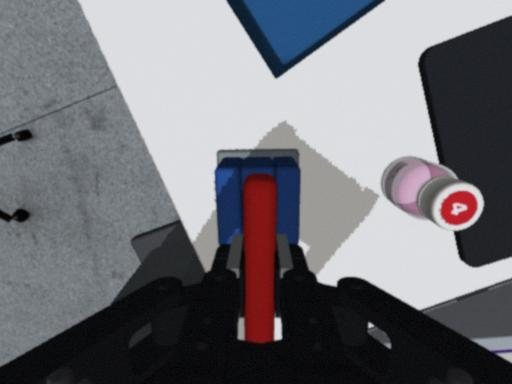

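```bash
python3 -m jog '[{"grip":0.95,"xyz":[0,0,-0.02],"dr":[0,0,0]},{"grip":0.95,"xyz":[0,0,-0.045],"dr":[0,0,0]},{"grip":0.95,"xyz":[0,0,-0.075],"dr":[0,0,0]},{"grip":0.95,"xyz":[0,0,-0.105],"dr":[0,0,0]},{"grip":0.95,"xyz":[0,0,-0.135],"dr":[0,0,0]},{"grip":0.95,"xyz":[0,0,-0.15],"dr":[0,0,0]},{"grip":0.95,"xyz":[0,0,-0.15],"dr":[0,0,0]}]'
python3 -m jog '[{"grip":0.95,"xyz":[0.02,0.029,0],"dr":[0,0,-0.04]},{"grip":0.95,"xyz":[0.04,0.058,0],"dr":[0,0,-0.08]},{"grip":0.95,"xyz":[0.06,0.087,0],"dr":[0,0,-0.12]},{"grip":0.95,"xyz":[0.08,0.116,0],"dr":[0,0,-0.16]},{"grip":0.95,"xyz":[0.1,0.145,0],"dr":[0,0,-0.2]},{"grip":0.95,"xyz":[0.12,0.174,0],"dr":[0,0,-0.24]},{"grip":0.95,"xyz":[0.14,0.203,0],"dr":[0,0,-0.286]},{"grip":0.95,"xyz":[0.16,0.232,0],"dr":[0,0,-0.286]},{"grip":0.95,"xyz":[0.18,0.26,0],"dr":[0,0,-0.286]},{"grip":0.95,"xyz":[0.2,0.29,0],"dr":[0,0,-0.286]},{"grip":0.95,"xyz":[0.21,0.305,0],"dr":[0,0,-0.286]},{"grip":0.95,"xyz":[0.21,0.305,0],"dr":[0,0,-0.286]}]'
python3 - <<'E'
from h import *
im,p=shot("wrist","w28"); print(np.round(p,4)); go([.5515,-.055,.27],np.radians(-4))
E
```

```text
time: 31.37
eef_pos: [0.4381, 0.3987, 0.2793]
tcp_rot: [0.984, -0.177, 0.003, -0.002]
contact_force: [-0.1, 0.8, -0.8]
opening: 0.146
time: 32.37
eef_pos: [0.5266, 0.0352, 0.2718]
tcp_rot: [0.999, -0.037, -0.002, 0.001]
contact_force: [0.3, 0.0, -1.4]
opening: 0.146
[ 5.266e-01  3.520e-02  2.718e-01  9.993e-01 -3.730e-02 -2.300e-03
  7.000e-04]
shift [0.032  0.09   0.0019] dr [-0.0002  0.005  -0.0038]
```

View pics/w28.png

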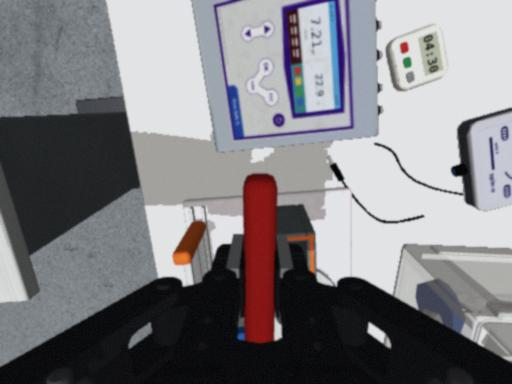

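```bash
python3 -m jog '[{"grip":0.95,"xyz":[0.012,0.035,0],"dr":[0,0,-0.004]},{"grip":0.95,"xyz":[0.024,0.07,0],"dr":[0,0,-0.004]},{"grip":0.95,"xyz":[0.0315,0.09,0],"dr":[0,0,-0.004]},{"grip":0.95,"xyz":[0.0315,0.09,0],"dr":[0,0,-0.004]},{"grip":0.95,"xyz":[0.0315,0.09,0],"dr":[0,0,-0.004]},{"grip":0.95,"xyz":[0.0315,0.09,0],"dr":[0,0,-0.004]},{"grip":0.95,"xyz":[0.0315,0.09,0],"dr":[0,0,-0.004]},{"grip":0.95,"xyz":[0.0315,0.09,0],"dr":[0,0,-0.004]}]'
python3 - <<'E'
from h import *
im,p=shot("wrist","w29"); print(np.round(p,4)); go([.5515,-.055,.27],np.radians(-4))
shot("scene","s29");crop("s29",190,120,310,250,6,"s29c")
E
```

```text
time: 33.08
eef_pos: [0.5519, -0.0517, 0.2748]
tcp_rot: [0.999, -0.032, -0.0, -0.0]
contact_force: [0.4, -0.1, -2.0]
opening: 0.146
[ 5.519e-01 -5.170e-02  2.748e-01  9.995e-01 -3.200e-02 -3.000e-04
 -2.000e-04]
shift [-0.0003  0.0031  0.005 ] dr [-0.0002  0.0003  0.0057]
```

View pics/w29.png

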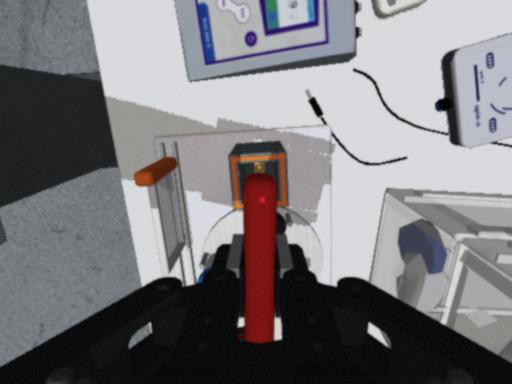

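View pics/s29c.png

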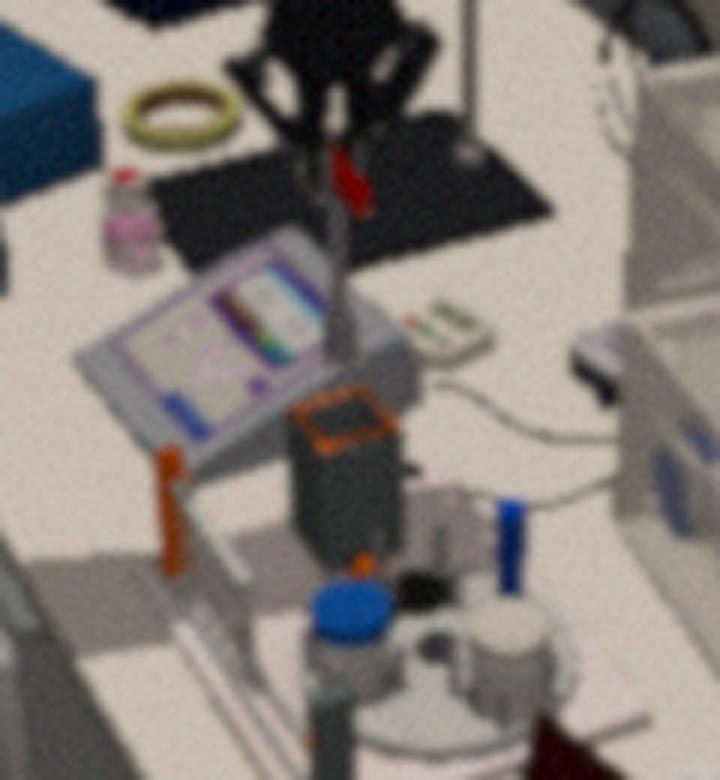

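Run:
```python
from h import *
crop("w29",220,130,300,230,7.5,"w29c")
```

```text
(no output)
```

View pics/w29c.png

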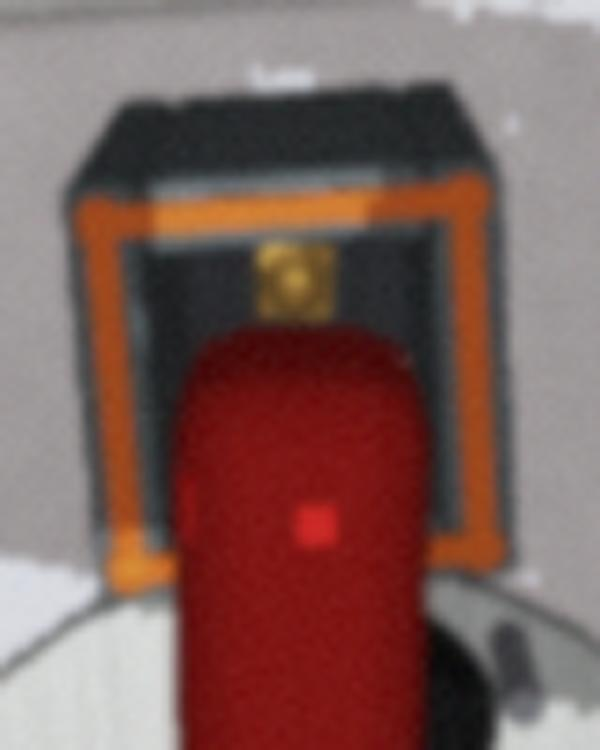

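Run:
```python
from h import *
import json
p=json.load(open("pics/w29.json"));c=cam("wrist",p)
f=lambda u,z:onplane(c,(u[0]/7.5+220,u[1]/7.5+130),z)[:2]
print("stem",f((296,281),.046))
O=np.array([f(u,.115) for u in [(72,195),(497,175),(515,570),(103,595)]]);print(O.round(4),O.mean(0))
c2=cam("wrist",json.load(open("pics/w24.json")))
print(tri([c,c2],[(296/7.5+220,281/7.5+130),(297/7.5+265,325/7.5+140)]))
```

```text
stem [ 0.55187537 -0.05420085]
[[ 0.5242 -0.0276]
 [ 0.5797 -0.0286]
 [ 0.58   -0.0828]
 [ 0.5235 -0.0828]] [ 0.55185647 -0.0554388 ]
(array([ 0.55247868, -0.05470811,  0.04582024]), [np.float64(0.6281652992806863), np.float64(0.6622055414755136)])
```

```bash
python3 -m jog '[{"grip":0.95,"xyz":[0,0,0.01],"dr":[0,0,0]},{"grip":0.95,"xyz":[0,0,0.025],"dr":[0,0,0]},{"grip":0.95,"xyz":[0,0,0.04],"dr":[0,0,0]},{"grip":0.95,"xyz":[0,0,0.055],"dr":[0,0,0]},{"grip":0.95,"xyz":[0,0,0.07],"dr":[0,0,0]},{"grip":0.95,"xyz":[0,0,0.085],"dr":[0,0,0]},{"grip":0.95,"xyz":[0,0,0.09],"dr":[0,0,0]},{"grip":0.95,"xyz":[0,0,0.09],"dr":[0,0,0]},{"grip":0.95,"xyz":[0,0,0.09],"dr":[0,0,0]},{"grip":0.95,"xyz":[0,0,0.09],"dr":[0,0,0]}]'
```

```text
time: 34.02
eef_pos: [0.553, -0.0533, 0.1864]
tcp_rot: [0.999, -0.033, 0.001, 0.0]
contact_force: [-0.1, 0.4, -0.9]
opening: 0.148
```

```bash
python3 -m jog '[{"grip":0.95,"xyz":[-0.001,0.001,0.01],"dr":[0,0,0]},{"grip":0.95,"xyz":[-0.001,0.001,0.018],"dr":[0,0,0]},{"grip":0.95,"xyz":[-0.001,0.001,0.018],"dr":[0,0,0]},{"grip":0.95,"xyz":[-0.001,0.001,0.018],"dr":[0,0,0]}]'
python3 -m jog '[{"grip":0.95,"xyz":[0,0,0.005],"dr":[0,0,0]},{"grip":0.95,"xyz":[0,0,0.01],"dr":[0,0,0]},{"grip":0.95,"xyz":[0,0,0.01],"dr":[0,0,0]},{"grip":0.95,"xyz":[0,0,0.01],"dr":[0,0,0]}]'
```

```text
time: 34.35
eef_pos: [0.5505, -0.054, 0.1661]
tcp_rot: [0.999, -0.033, -0.001, -0.0]
contact_force: [0.2, 0.7, -1.5]
opening: 0.144
time: 34.68
eef_pos: [0.5509, -0.054, 0.1566]
tcp_rot: [0.999, -0.033, -0.001, -0.0]
contact_force: [0.4, -0.2, -3.2]
opening: 0.148
```

```bash
python3 -m jog '[{"grip":0.95,"xyz":[0.0005,0,0.005],"dr":[0,0,0]},{"grip":0.95,"xyz":[0.0005,0,0.01],"dr":[0,0,0]},{"grip":0.95,"xyz":[0.0005,0,0.01],"dr":[0,0,0]},{"grip":0.95,"xyz":[0.0005,0,0.01],"dr":[0,0,0]}]'
python3 -m jog '[{"grip":0.95,"xyz":[0,0,0.004],"dr":[0,0,0]},{"grip":0.95,"xyz":[0,0,0.007],"dr":[0,0,0]},{"grip":0.95,"xyz":[0,0,0.007],"dr":[0,0,0]},{"grip":0.95,"xyz":[0,0,0.007],"dr":[0,0,0]}]'
```

```text
time: 35.02
eef_pos: [0.5513, -0.054, 0.1465]
tcp_rot: [0.999, -0.033, -0.001, -0.0]
contact_force: [-0.4, 0.3, -2.3]
opening: 0.151
time: 35.35
eef_pos: [0.5515, -0.0541, 0.1398]
tcp_rot: [0.999, -0.033, -0.0, -0.0]
contact_force: [0.3, -0.6, -1.0]
opening: 0.146
```

```bash
python3 -m jog '[{"grip":0.95,"xyz":[0,0,0],"dr":[0,0,0.1]},{"grip":0.95,"xyz":[0,0,0],"dr":[0,0,0.2]},{"grip":0.95,"xyz":[0,0,0],"dr":[0,0,0.3]},{"grip":0.95,"xyz":[0,0,0],"dr":[0,0,0.4]},{"grip":0.95,"xyz":[0,0,0],"dr":[0,0,0.5]},{"grip":0.95,"xyz":[0,0,0],"dr":[0,0,0.6]},{"grip":0.95,"xyz":[0,0,0],"dr":[0,0,0.7]},{"grip":0.95,"xyz":[0,0,0],"dr":[0,0,0.8]},{"grip":0.95,"xyz":[0,0,0],"dr":[0,0,0.9]},{"grip":0.95,"xyz":[0,0,0],"dr":[0,0,1.0]},{"grip":0.95,"xyz":[0,0,0],"dr":[0,0,1.0]},{"grip":0.95,"xyz":[0,0,0],"dr":[0,0,1.0]}]'
python3 - <<'E'
from h import *
s=ctrl.get_state();p=pose();print(s["wrist_torque"],2*np.arctan2(p[4],p[3]))
E
```

```text
time: 36.35
eef_pos: [0.5515, -0.0543, 0.1404]
tcp_rot: [0.862, -0.507, -0.0, 0.0]
contact_force: [-1.9, -1.1, -0.9]
opening: 0.143
[-0.1469381   0.26101122 -0.00205187] -1.0632440495882132
```

```bash
python3 -m jog '[{"grip":0.95,"xyz":[0,0,0],"dr":[0,0,0.1]},{"grip":0.95,"xyz":[0,0,0],"dr":[0,0,0.2]},{"grip":0.95,"xyz":[0,0,0],"dr":[0,0,0.28]},{"grip":0.95,"xyz":[0,0,0],"dr":[0,0,0.28]},{"grip":0.95,"xyz":[0,0,0],"dr":[0,0,0.28]}]'
python3 - <<'E'
from h import *
s=ctrl.get_state();p=pose();print(s["wrist_torque"],2*np.arctan2(p[4],p[3]),s["joint_efforts"][5])
E
python3 -m jog '[{"grip":0.95,"xyz":[0,0,0],"dr":[0,0,0.05]},{"grip":0.95,"xyz":[0,0,0],"dr":[0,0,0.1]},{"grip":0.95,"xyz":[0,0,0],"dr":[0,0,0.1]},{"grip":0.95,"xyz":[0,0,0],"dr":[0,0,0.1]}]'
python3 - <<'E'
from h import *
s=ctrl.get_state();p=pose();print(s["wrist_torque"],2*np.arctan2(p[4],p[3]),s["joint_efforts"][5])
E
```

```text
time: 36.77
eef_pos: [0.5516, -0.0543, 0.1404]
tcp_rot: [0.783, -0.622, -0.0, 0.0]
contact_force: [-1.5, -0.5, -0.9]
opening: 0.143
[-0.2259902   0.43470358  0.08692376] -1.3422774683462428 0.07003432838246226
time: 37.1
eef_pos: [0.5516, -0.0543, 0.1403]
tcp_rot: [0.751, -0.66, -0.0, 0.0]
contact_force: [-1.8, -0.8, -0.8]
opening: 0.148
[-0.2085495   0.48617166  0.0425383 ] -1.442763566362837 0.06430600304156542
```

```bash
python3 -m jog '[{"grip":0.95,"xyz":[0,0,0],"dr":[0,0,0.04]},{"grip":0.95,"xyz":[0,0,0],"dr":[0,0,0.08]},{"grip":0.95,"xyz":[0,0,0],"dr":[0,0,0.08]},{"grip":0.95,"xyz":[0,0,0],"dr":[0,0,0.08]},{"grip":0.95,"xyz":[0,0,0],"dr":[0,0,0.08]}]'
python3 - <<'E'
from h import *
s=ctrl.get_state();p=pose();print(s["wrist_torque"],2*np.arctan2(p[4],p[3]),s["joint_efforts"][5])
im,p=shot("wrist","w30")
E
```

```text
time: 37.52
eef_pos: [0.5516, -0.0542, 0.1403]
tcp_rot: [0.723, -0.69, -0.0, 0.0]
contact_force: [-0.8, 0.1, 0.1]
opening: 0.15
[-0.26909248  0.54644837  0.16204498] -1.5239231523028445 0.10075540747493505
```

View pics/w30.png

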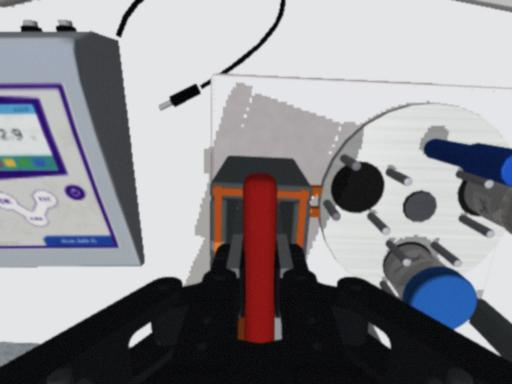

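```bash
python3 -m jog '[{"grip":0.95,"xyz":[0,0,0],"dr":[0,0,-0.1]},{"grip":0.95,"xyz":[0,0,0],"dr":[0,0,-0.2]},{"grip":0.95,"xyz":[0,0,-0.01],"dr":[0,0,-0.2]},{"grip":0.95,"xyz":[0,0,-0.02],"dr":[0,0,-0.2]},{"grip":0.95,"xyz":[0,0,-0.035],"dr":[0,0,-0.2]},{"grip":0.95,"xyz":[0,0,-0.055],"dr":[0,0,-0.2]},{"grip":0.95,"xyz":[0,0,-0.075],"dr":[0,0,-0.2]},{"grip":0.95,"xyz":[0,0,-0.1],"dr":[0,0,-0.2]},{"grip":0.95,"xyz":[0,0,-0.125],"dr":[0,0,-0.2]},{"grip":0.95,"xyz":[0,0,-0.14],"dr":[0,0,-0.2]},{"grip":0.95,"xyz":[0,0,-0.14],"dr":[0,0,-0.2]},{"grip":0.95,"xyz":[0,0,-0.14],"dr":[0,0,-0.2]}]'
python3 - <<'E'
from h import *
im,p=shot("wrist","w31"); print(np.round(p,4)); go([.4368,.3981,.28],np.radians(-20.4))
crop("w31",180,100,420,260,3.3,"w31c")
E
```

```text
time: 38.57
eef_pos: [0.5525, -0.0541, 0.2822]
tcp_rot: [0.788, -0.616, 0.002, -0.001]
contact_force: [0.3, -0.2, -3.1]
opening: 0.147
[ 0.5525 -0.0541  0.2822  0.7878 -0.6159  0.0018 -0.0011]
shift [-4.664e-01  2.300e-03  3.000e-04] dr [-7.000e-04 -1.000e-04 -9.709e-01]
```

View pics/w31c.png

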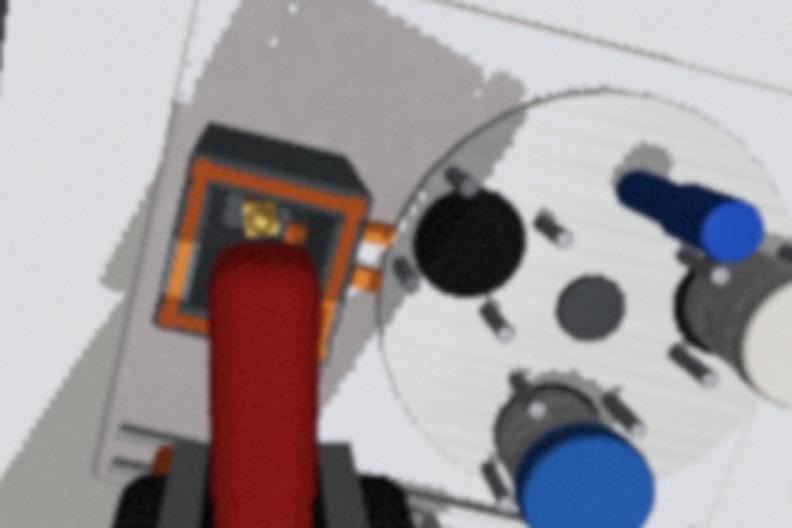

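```bash
python3 -m jog '[{"grip":0.95,"xyz":[-0.035,0,0],"dr":[0,0,-0.08]},{"grip":0.95,"xyz":[-0.07,0,0],"dr":[0,0,-0.16]},{"grip":0.95,"xyz":[-0.105,0,0],"dr":[0,0,-0.24]},{"grip":0.95,"xyz":[-0.14,0,0],"dr":[0,0,-0.32]},{"grip":0.95,"xyz":[-0.175,0,0],"dr":[0,0,-0.4]},{"grip":0.95,"xyz":[-0.21,0,0],"dr":[0,0,-0.48]},{"grip":0.95,"xyz":[-0.245,0,0],"dr":[0,0,-0.56]},{"grip":0.95,"xyz":[-0.28,0,0],"dr":[0,0,-0.64]},{"grip":0.95,"xyz":[-0.315,0,0],"dr":[0,0,-0.72]},{"grip":0.95,"xyz":[-0.35,0,0],"dr":[0,0,-0.8]},{"grip":0.95,"xyz":[-0.38,0,0],"dr":[0,0,-0.88]},{"grip":0.95,"xyz":[-0.4,0,0],"dr":[0,0,-0.96]}]'
python3 -m jog '[{"grip":0.95,"xyz":[0,0,0],"dr":[0,0,0]},{"grip":0.95,"xyz":[0,0,0],"dr":[0,0,0]},{"grip":0.95,"xyz":[0,0,0],"dr":[0,0,0]}]'
python3 - <<'E'
from h import *
im,p=shot("wrist","w32"); print(np.round(p,4)); go([.4368,.3981,.275],np.radians(-20.4))
E
```

```text
time: 39.62
eef_pos: [0.4526, 0.3362, 0.2777]
tcp_rot: [0.984, -0.179, -0.002, 0.001]
contact_force: [0.1, 0.7, -1.9]
opening: 0.144
time: 39.87
eef_pos: [0.4543, 0.3333, 0.2785]
tcp_rot: [0.983, -0.183, -0.001, 0.001]
contact_force: [0.2, -0.5, -2.0]
opening: 0.151
[ 0.4543  0.3333  0.2785  0.9832 -0.1826 -0.001   0.001 ]
shift [-0.04   -0.0544  0.0039] dr [ 0.0018  0.0012 -0.0118]
```

View pics/w32.png

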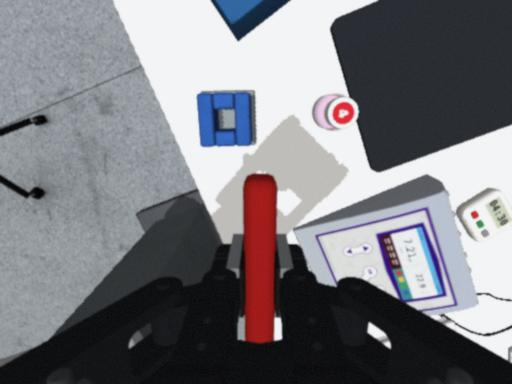

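Run:
```python
from h import *
crop("w32",185,75,275,165,8,"w32c")
```

```text
(no output)
```

View pics/w32c.png

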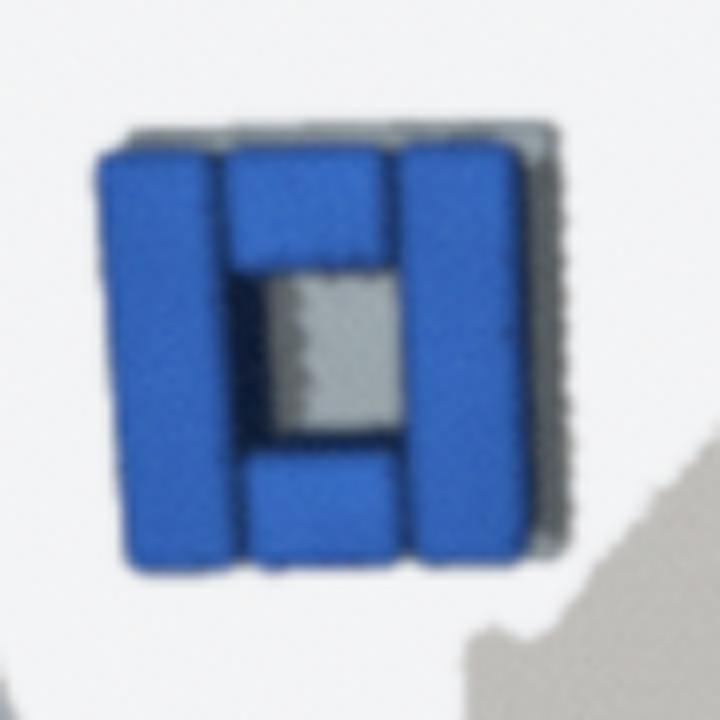

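Run:
```python
from h import *
import json
p=json.load(open("pics/w32.json"));c=cam("wrist",p)
f=lambda u,z=.06:onplane(c,(u[0]/8+185,u[1]/8+75),z)[:2]
X=np.array([f(u) for u in [(99,150),(518,145),(528,560),(128,572)]]);print(X.round(4),X.mean(0))
for i,j in((3,0),(2,1),(0,1),(3,2)):
    e=X[j]-X[i];print(np.linalg.norm(e).round(4),np.degrees(np.arctan2(e[1],e[0])).round(1))
H=np.array([f(u) for u in [(228,270),(398,265),(408,443),(240,450)]]);print(H.round(4),H.mean(0),2*np.degrees(np.arctan2(p[4],p[3])))
```

```text
[[0.4196 0.4343]
 [0.474  0.414 ]
 [0.4544 0.3604]
 [0.3996 0.3796]] [0.43693754 0.3970801 ]
0.0582 69.9
0.0571 69.9
0.058 -20.4
0.058 -19.3
[[0.43   0.4131]
 [0.4525 0.4052]
 [0.4445 0.382 ]
 [0.4217 0.3898]] [0.43715579 0.39753909] -21.03979959917973
```

```bash
python3 -m jog '[{"grip":0.95,"xyz":[-0.02,-0.025,0],"dr":[0,0,-0.013]},{"grip":0.95,"xyz":[-0.04,-0.0544,0],"dr":[0,0,-0.013]},{"grip":0.95,"xyz":[-0.04,-0.0544,0],"dr":[0,0,-0.013]},{"grip":0.95,"xyz":[-0.04,-0.0544,0.02],"dr":[0,0,-0.013]},{"grip":0.95,"xyz":[-0.04,-0.0544,0.04],"dr":[0,0,-0.013]},{"grip":0.95,"xyz":[-0.04,-0.0544,0.06],"dr":[0,0,-0.013]},{"grip":0.95,"xyz":[-0.04,-0.0544,0.07],"dr":[0,0,-0.013]},{"grip":0.95,"xyz":[-0.04,-0.0544,0.07],"dr":[0,0,-0.013]},{"grip":0.95,"xyz":[-0.04,-0.0544,0.07],"dr":[0,0,-0.013]},{"grip":0.95,"xyz":[-0.04,-0.0544,0.07],"dr":[0,0,-0.013]},{"grip":0.95,"xyz":[-0.04,-0.0544,0.07],"dr":[0,0,-0.013]}]'
python3 - <<'E'
from h import *
im,p=shot("wrist","w33"); print(np.round(p,4)); go([.4369,.398,.13],np.radians(-20.3))
E
```

```text
time: 40.83
eef_pos: [0.4379, 0.3993, 0.2122]
tcp_rot: [0.984, -0.176, 0.001, -0.001]
contact_force: [0.9, 0.3, -2.0]
opening: 0.143
[ 0.4379  0.3993  0.2122  0.9844 -0.1758  0.0012 -0.0011]
shift [-0.0005  0.0018  0.0821] dr [-0.0025 -0.0019  0.001 ]
```

View pics/w33.png

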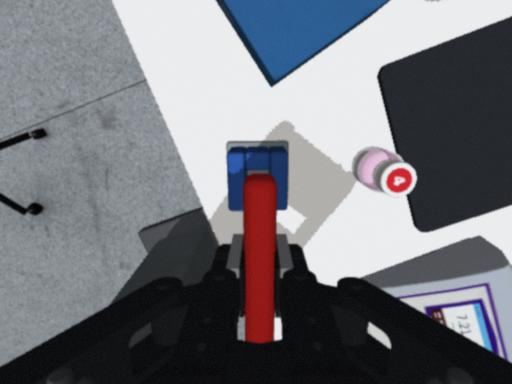

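```bash
python3 -m jog '[{"grip":0.95,"xyz":[0,0,0.01],"dr":[0,0,0]},{"grip":0.95,"xyz":[0,0,0.017],"dr":[0,0,0]},{"grip":0.95,"xyz":[0,0,0.017],"dr":[0,0,0]},{"grip":0.95,"xyz":[0,0,0.017],"dr":[0,0,0]},{"grip":0.95,"xyz":[0,0,0.017],"dr":[0,0,0]}]'
python3 - <<'E'
from h import *
go([.4369,.398,.126],np.radians(-20.3))
E
```

```text
time: 41.3
eef_pos: [0.4367, 0.399, 0.1929]
tcp_rot: [0.984, -0.176, -0.0, 0.0]
contact_force: [0.1, -0.1, -2.5]
opening: 0.147
shift [0.0006 0.0008 0.0669] dr [0.0005 0.0004 0.0014]
```

```bash
python3 -m jog '[{"grip":0.95,"xyz":[0.0003,0.0008,0],"dr":[0,0,0]},{"grip":0.95,"xyz":[0.0003,0.0008,0.008],"dr":[0,0,0]},{"grip":0.95,"xyz":[0.0003,0.0008,0.016],"dr":[0,0,0]},{"grip":0.95,"xyz":[0.0003,0.0008,0.024],"dr":[0,0,0]},{"grip":0.95,"xyz":[0.0003,0.0008,0.03],"dr":[0,0,0]},{"grip":0.95,"xyz":[0.0003,0.0008,0.03],"dr":[0,0,0]},{"grip":0.95,"xyz":[0.0003,0.0008,0.03],"dr":[0,0,0]}]'
```

```text
time: 41.88
eef_pos: [0.4364, 0.3979, 0.1621]
tcp_rot: [0.984, -0.176, -0.001, 0.001]
contact_force: [-0.4, 0.0, -1.5]
opening: 0.145
```

```bash
python3 -m jog '[{"grip":0.95,"xyz":[0,0,0.008],"dr":[0,0,0]},{"grip":0.95,"xyz":[0,0,0.016],"dr":[0,0,0]},{"grip":0.95,"xyz":[0,0,0.024],"dr":[0,0,0]},{"grip":0.95,"xyz":[0,0,0.032],"dr":[0,0,0]},{"grip":0.95,"xyz":[0,0,0.034],"dr":[0,0,0]},{"grip":0.95,"xyz":[0,0,0.035],"dr":[0,0,0]},{"grip":0.95,"xyz":[0,0,0.035],"dr":[0,0,0]},{"grip":0.95,"xyz":[0,0,0.035],"dr":[0,0,0]}]'
```

```text
time: 42.55
eef_pos: [0.4371, 0.3983, 0.1285]
tcp_rot: [0.984, -0.176, 0.0, -0.0]
contact_force: [0.4, -0.8, -1.5]
opening: 0.146
```

```bash
python3 -m jog '[{"grip":0.95,"xyz":[0,0,0.0025],"dr":[0,0,0]},{"grip":0.95,"xyz":[0,0,0.0025],"dr":[0,0,0]},{"grip":0.95,"xyz":[0,0,0.0025],"dr":[0,0,0]},{"grip":0.8,"xyz":[0,0,0.0025],"dr":[0,0,0]},{"grip":0.7,"xyz":[0,0,0.0025],"dr":[0,0,0]},{"grip":0.5,"xyz":[0,0,0.0025],"dr":[0,0,0]},{"grip":0.3,"xyz":[0,0,0.0025],"dr":[0,0,0]},{"grip":0.3,"xyz":[0,0,0.0],"dr":[0,0,0]},{"grip":0.3,"xyz":[0,0,-0.03],"dr":[0,0,0]},{"grip":0.3,"xyz":[0,0,-0.07],"dr":[0,0,0]},{"grip":0.3,"xyz":[0,0,-0.11],"dr":[0,0,0]},{"grip":0.3,"xyz":[0,0,-0.12],"dr":[0,0,0]}]'
python3 - <<'E'
from h import *
shot("wrist","w34"); shot("scene","s34"); crop("s34",130,110,310,260,4.4,"s34c")
E
```

```text
time: 43.55
eef_pos: [0.4396, 0.4, 0.2569]
tcp_rot: [0.984, -0.175, 0.005, -0.004]
contact_force: [0.8, 0.5, 1.9]
opening: 0.699
```

View pics/w34.png

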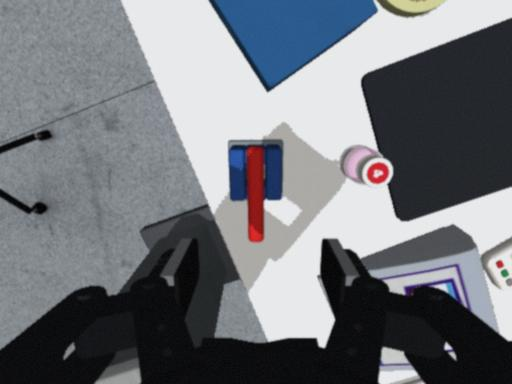

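View pics/s34c.png

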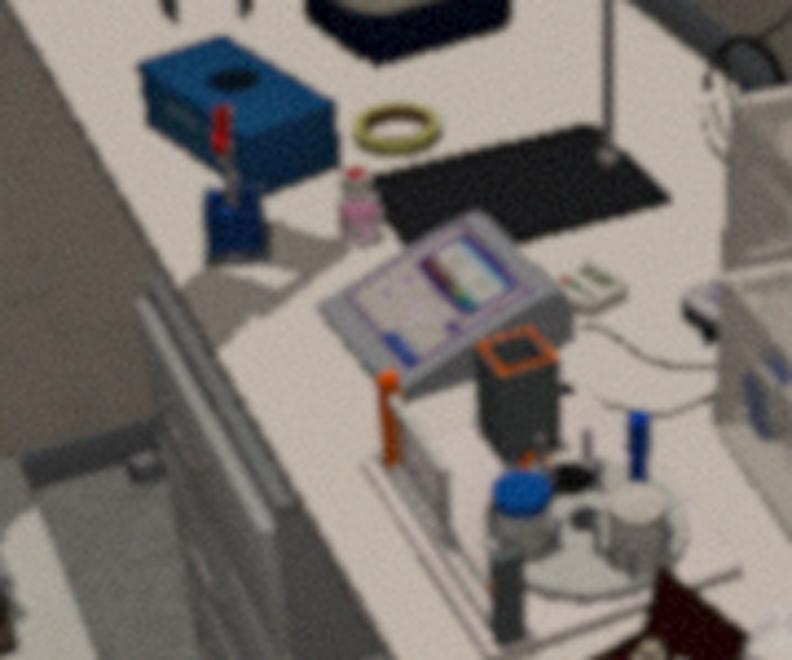

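```bash
python3 -m jog '[{"grip":0.3,"xyz":[0.02,0.029,0],"dr":[0,0,-0.03]},{"grip":0.3,"xyz":[0.041,0.058,0],"dr":[0,0,-0.06]},{"grip":0.3,"xyz":[0.062,0.087,0],"dr":[0,0,-0.09]},{"grip":0.3,"xyz":[0.082,0.116,0],"dr":[0,0,-0.12]},{"grip":0.3,"xyz":[0.103,0.145,0],"dr":[0,0,-0.15]},{"grip":0.3,"xyz":[0.124,0.174,0],"dr":[0,0,-0.18]},{"grip":0.3,"xyz":[0.144,0.203,0],"dr":[0,0,-0.21]},{"grip":0.3,"xyz":[0.165,0.232,0],"dr":[0,0,-0.24]},{"grip":0.3,"xyz":[0.186,0.261,0],"dr":[0,0,-0.27]},{"grip":0.3,"xyz":[0.206,0.29,0],"dr":[0,0,-0.3]},{"grip":0.3,"xyz":[0.227,0.319,0],"dr":[0,0,-0.33]},{"grip":0.3,"xyz":[0.247,0.348,0],"dr":[0,0,-0.354]}]'
python3 - <<'E'
from h import *
go([.59,-.175,.22],0)
E
```

```text
time: 44.65
eef_pos: [0.5474, -0.0153, 0.2456]
tcp_rot: [1.0, 0.001, -0.002, -0.0]
contact_force: [1.2, -0.4, 0.5]
opening: 0.703
shift [0.0424 0.1598 0.0253] dr [-0.0009  0.0038  0.0022]
```

```bash
python3 -m jog '[{"grip":0.3,"xyz":[0.011,0.04,0],"dr":[0,0,0]},{"grip":0.3,"xyz":[0.021,0.08,0],"dr":[0,0,0]},{"grip":0.3,"xyz":[0.032,0.12,0],"dr":[0,0,0]},{"grip":0.3,"xyz":[0.042,0.16,0.01],"dr":[0,0,0]},{"grip":0.3,"xyz":[0.042,0.16,0.025],"dr":[0,0,0]},{"grip":0.3,"xyz":[0.042,0.16,0.025],"dr":[0,0,0]},{"grip":0.3,"xyz":[0.042,0.16,0.025],"dr":[0,0,0]},{"grip":0.3,"xyz":[0.042,0.16,0.025],"dr":[0,0,0]}]'
python3 - <<'E'
from h import *
im,p=shot("wrist","w35"); print(np.round(p,4))
c=cam("wrist",p); print(proj(c,[.596,-.192,.122]))
E
```

```text
time: 45.32
eef_pos: [0.5899, -0.1726, 0.2222]
tcp_rot: [1.0, 0.001, -0.001, -0.001]
contact_force: [0.7, -0.8, 0.0]
opening: 0.7
[ 5.899e-01 -1.726e-01  2.222e-01  1.000e+00  1.000e-03 -1.000e-03
 -6.000e-04]
[266.91134131 217.26750966]
```

View pics/w35.png

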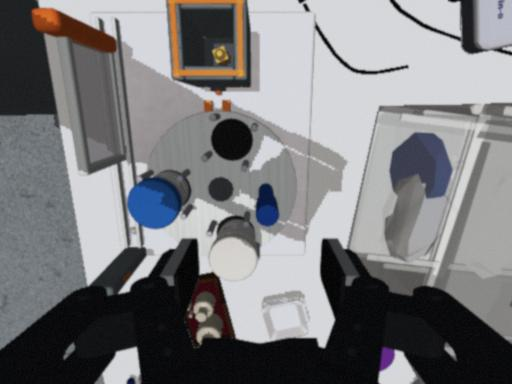

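Run:
```python
from h import *
crop("w35",190,160,310,260,6,"w35c")
```

```text
(no output)
```

View pics/w35c.png

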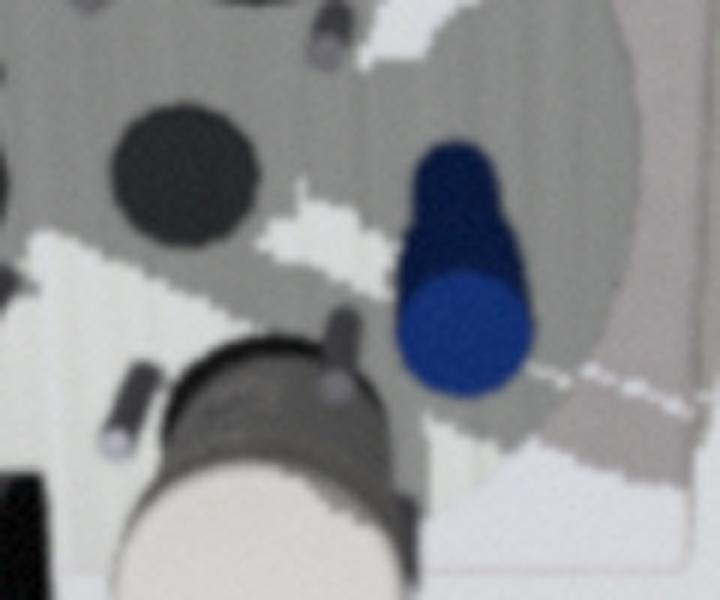

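Run:
```python
from h import *
import json
p=json.load(open("pics/w35.json"));c=cam("wrist",p)
k=onplane(c,(267.7,215.7),.122);print(k, "hub",onplane(c,(185/6+190,174/6+160),.033))
K,R,t=c;print("depth",(R@k+t)[2])
print(tri([c,cam("top"),cam("scene")],[(267.7,215.7),(291.7,183.6),(275.2,205)]))
go([k[0],k[1],.15],0)
```

```text
[ 0.59664257 -0.190616    0.122     ] hub [ 0.54694279 -0.19145758  0.033     ]
depth 0.2567498768571801
(array([ 0.59745636, -0.19099494,  0.11800655]), [np.float64(1.454033581116102), np.float64(0.41842987443972623), np.float64(0.19206070266209607)])
shift [0.0063 0.0182 0.0732] dr [-0.0004  0.0004  0.0026]
```

```bash
python3 -m jog '[{"grip":0.3,"xyz":[0.0063,0.018,0.02],"dr":[0,0,0]},{"grip":0.3,"xyz":[0.0063,0.018,0.05],"dr":[0,0,0]},{"grip":0.3,"xyz":[0.0063,0.018,0.08],"dr":[0,0,0]},{"grip":0.3,"xyz":[0.0063,0.018,0.105],"dr":[0,0,0]},{"grip":0.3,"xyz":[0.0063,0.018,0.122],"dr":[0,0,0]},{"grip":0.3,"xyz":[0.0063,0.018,0.122],"dr":[0,0,0]},{"grip":0.3,"xyz":[0.0063,0.018,0.122],"dr":[0,0,0]},{"grip":0.3,"xyz":[0.0063,0.018,0.122],"dr":[0,0,0]},{"grip":0.3,"xyz":[0.0063,0.018,0.122],"dr":[0,0,0]}]' 25
python3 - <<'E'
from h import *
im,p=shot("wrist","w36"); print(np.round(p,4))
E
```

```text
time: 46.12
eef_pos: [0.5984, -0.1919, 0.104]
tcp_rot: [1.0, 0.001, 0.002, 0.001]
contact_force: [0.9, -0.3, 0.0]
opening: 0.703
[ 5.984e-01 -1.919e-01  1.040e-01  1.000e+00  9.000e-04  2.100e-03
  1.100e-03]
```

View pics/w36.png

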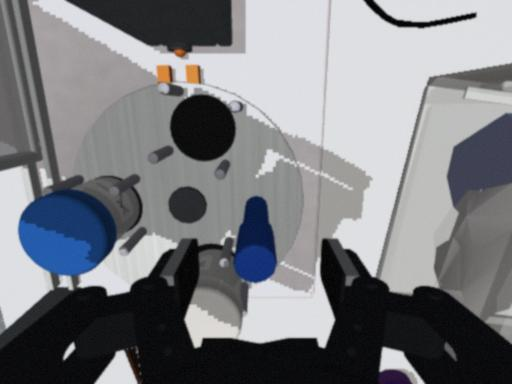

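```bash
python3 -m jog '[{"grip":0.5,"xyz":[0,0,0],"dr":[0,0,0]},{"grip":0.7,"xyz":[0,0,0],"dr":[0,0,0]},{"grip":0.85,"xyz":[0,0,0],"dr":[0,0,0]},{"grip":0.85,"xyz":[0,0,0],"dr":[0,0,0]},{"grip":0.85,"xyz":[0,0,0],"dr":[0,0,0]},{"grip":0.85,"xyz":[0,0,0],"dr":[0,0,0]}]' 30
python3 - <<'E'
from h import *
p=pose();print(np.round(p,4)); s=ctrl.get_state(); print(s["contact_force"])
# circle waypoints: tool axes x=+x, y=-y ; knob at angle a0 about axis
ax=np.array([.5466,-.1917]);k=np.array(p[:2]);r=k-ax;a0=np.arctan2(r[1],r[0]);R=.050;print(np.linalg.norm(r),a0)
for deg in range(0,361,15):
    a=a0+np.radians(deg); w=ax+R*np.array([np.cos(a),np.sin(a)])-k; print(deg,[round(float(w[0]),4),round(float(-w[1]),4)])
E
```

```text
time: 46.67
eef_pos: [0.5965, -0.1919, 0.1019]
tcp_rot: [1.0, 0.001, -0.001, 0.0]
contact_force: [-4.3, 0.6, 6.0]
opening: 0.217
[ 5.965e-01 -1.919e-01  1.019e-01  1.000e+00  6.000e-04 -6.000e-04
  0.000e+00]
[-4.2905623   0.6172031   5.96202495]
0.04989443326243189 -0.003229399635951839
0 [0.0001, 0.0]
15 [-0.0016, -0.0129]
30 [-0.0065, -0.025]
45 [-0.0144, -0.0354]
60 [-0.0248, -0.0434]
75 [-0.0368, -0.0484]
90 [-0.0497, -0.0502]
105 [-0.0627, -0.0485]
120 [-0.0748, -0.0435]
135 [-0.0851, -0.0356]
150 [-0.0931, -0.0253]
165 [-0.0981, -0.0133]
180 [-0.0999, -0.0003]
195 [-0.0982, 0.0126]
210 [-0.0933, 0.0247]
225 [-0.0854, 0.0351]
240 [-0.075, 0.0431]
255 [-0.063, 0.0481]
270 [-0.0501, 0.0498]
285 [-0.0371, 0.0482]
300 [-0.025, 0.0432]
315 [-0.0147, 0.0353]
330 [-0.0067, 0.025]
345 [-0.0016, 0.0129]
360 [0.0001, 0.0]
```

```bash
python3 -m jog '[{"grip":0.85,"xyz":[-0.0016,-0.0129,0],"dr":[0,0,0]},{"grip":0.85,"xyz":[-0.0065,-0.025,0],"dr":[0,0,0]},{"grip":0.85,"xyz":[-0.0144,-0.0354,0],"dr":[0,0,0]},{"grip":0.85,"xyz":[-0.0248,-0.0434,0],"dr":[0,0,0]},{"grip":0.85,"xyz":[-0.0368,-0.0484,0],"dr":[0,0,0]},{"grip":0.85,"xyz":[-0.0497,-0.0502,0],"dr":[0,0,0]},{"grip":0.85,"xyz":[-0.0497,-0.0502,0],"dr":[0,0,0]},{"grip":0.85,"xyz":[-0.0497,-0.0502,0],"dr":[0,0,0]}]'
python3 - <<'E'
from h import *
p=pose();print(np.round(p,4)); shot("wrist","w37")
E
```

```text
time: 47.33
eef_pos: [0.5472, -0.1425, 0.102]
tcp_rot: [1.0, 0.001, 0.001, 0.002]
contact_force: [-0.2, -4.6, 2.3]
opening: 0.217
[ 5.472e-01 -1.425e-01  1.020e-01  1.000e+00  7.000e-04  1.200e-03
  1.500e-03]
```

View pics/w37.png

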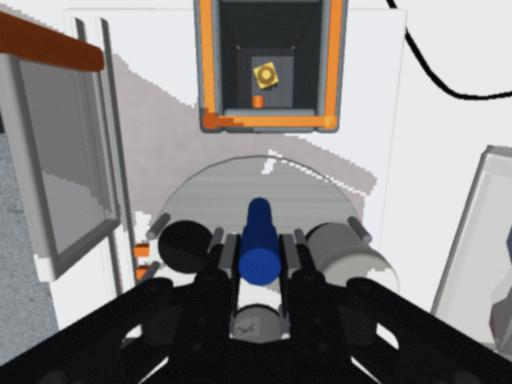

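```bash
python3 -m jog '[{"grip":0.85,"xyz":[-0.013,0.0017,0],"dr":[0,0,0]},{"grip":0.85,"xyz":[-0.0251,0.0067,0],"dr":[0,0,0]},{"grip":0.85,"xyz":[-0.0354,0.0146,0],"dr":[0,0,0]},{"grip":0.85,"xyz":[-0.0434,0.0249,0],"dr":[0,0,0]},{"grip":0.85,"xyz":[-0.0484,0.0369,0],"dr":[0,0,0]},{"grip":0.85,"xyz":[-0.0502,0.0499,0],"dr":[0,0,0]},{"grip":0.85,"xyz":[-0.0485,0.0628,0],"dr":[0,0,0]},{"grip":0.85,"xyz":[-0.0436,0.0749,0],"dr":[0,0,0]},{"grip":0.85,"xyz":[-0.0357,0.0853,0],"dr":[0,0,0]},{"grip":0.85,"xyz":[-0.0253,0.0933,0],"dr":[0,0,0]},{"grip":0.85,"xyz":[-0.0133,0.0983,0],"dr":[0,0,0]},{"grip":0.85,"xyz":[-0.0004,0.1,0],"dr":[0,0,0]}]'
python3 -m jog '[{"grip":0.85,"xyz":[0,0,0],"dr":[0,0,0]},{"grip":0.85,"xyz":[0,0,0],"dr":[0,0,0]}]'
```

```text
time: 48.38
eef_pos: [0.5461, -0.2429, 0.1019]
tcp_rot: [1.0, -0.0, -0.001, -0.0]
contact_force: [-1.8, 1.7, 7.5]
opening: 0.22
time: 48.55
eef_pos: [0.5471, -0.2427, 0.1019]
tcp_rot: [1.0, 0.0, 0.0, 0.0]
contact_force: [0.5, -1.1, 5.1]
opening: 0.217
```

```bash
python3 -m jog '[{"grip":0.85,"xyz":[0.013,-0.0016,0],"dr":[0,0,0]},{"grip":0.85,"xyz":[0.0251,-0.0066,0],"dr":[0,0,0]},{"grip":0.85,"xyz":[0.0354,-0.0145,0],"dr":[0,0,0]},{"grip":0.85,"xyz":[0.0434,-0.0248,0],"dr":[0,0,0]},{"grip":0.85,"xyz":[0.0485,-0.0369,0],"dr":[0,0,0]},{"grip":0.85,"xyz":[0.0502,-0.0498,0],"dr":[0,0,0]},{"grip":0.85,"xyz":[0.0485,-0.0627,0],"dr":[0,0,0]},{"grip":0.85,"xyz":[0.0485,-0.0627,0],"dr":[0,0,0]},{"grip":0.85,"xyz":[0.0485,-0.0627,0],"dr":[0,0,0]},{"grip":0.85,"xyz":[0.0485,-0.0627,0],"dr":[0,0,0]}]'
python3 -m jog '[{"grip":0.7,"xyz":[0,0,0],"dr":[0,0,0]},{"grip":0.5,"xyz":[0,0,0],"dr":[0,0,0]},{"grip":0.3,"xyz":[0,0,0],"dr":[0,0,0]},{"grip":0.3,"xyz":[0,0,0],"dr":[0,0,0]},{"grip":0.3,"xyz":[0,0,-0.03],"dr":[0,0,0]},{"grip":0.3,"xyz":[0,0,-0.07],"dr":[0,0,0]},{"grip":0.3,"xyz":[0,0,-0.11],"dr":[0,0,0]},{"grip":0.3,"xyz":[0,0,-0.15],"dr":[0,0,0]},{"grip":0.3,"xyz":[0,0,-0.15],"dr":[0,0,0]},{"grip":0.3,"xyz":[0,0,-0.15],"dr":[0,0,0]}]'
python3 - <<'E'
from h import *
p=pose();print(np.round(p,4)); shot("wrist","w38"); shot("scene","s38"); crop("s38",190,120,330,260,5,"s38c")
E
```

```text
time: 49.38
eef_pos: [0.5944, -0.1789, 0.1019]
tcp_rot: [1.0, 0.001, -0.001, -0.0]
contact_force: [-0.8, 0.2, 6.6]
opening: 0.217
time: 50.22
eef_pos: [0.5966, -0.1796, 0.2552]
tcp_rot: [1.0, 0.001, 0.003, 0.002]
contact_force: [-0.3, -0.4, -0.0]
opening: 0.7
[ 5.966e-01 -1.796e-01  2.552e-01  1.000e+00  5.000e-04  3.200e-03
  1.600e-03]
```

View pics/w38.png

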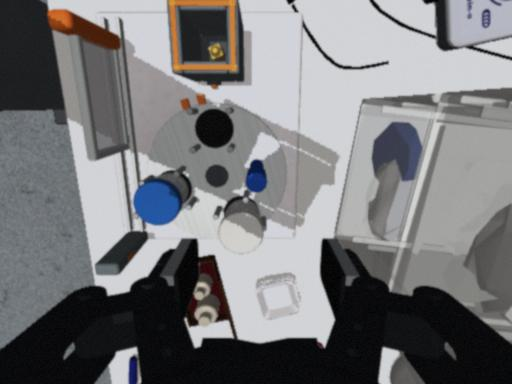

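View pics/s38c.png

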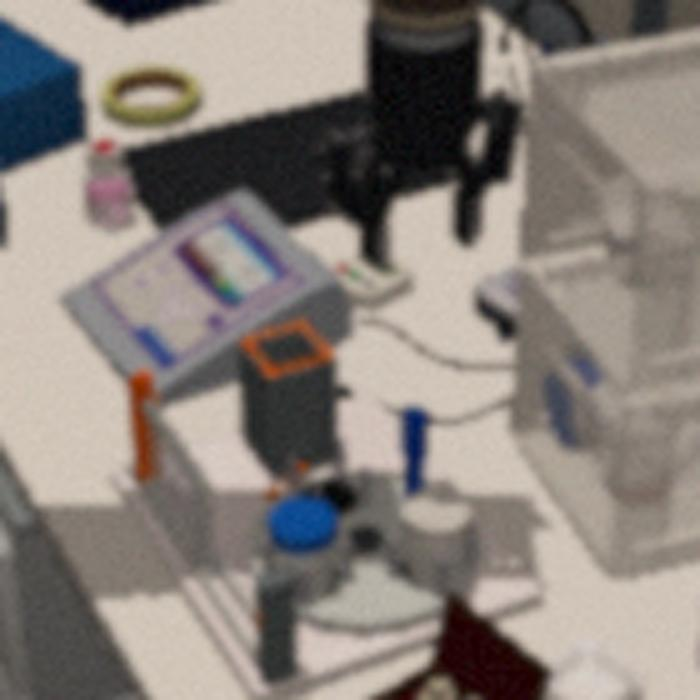

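```bash
python3 -m jog '[{"grip":0.3,"xyz":[-0.033,-0.023,0],"dr":[0,0,0]},{"grip":0.3,"xyz":[-0.066,-0.046,0],"dr":[0,0,0]},{"grip":0.3,"xyz":[-0.1,-0.07,0],"dr":[0,0,0]},{"grip":0.3,"xyz":[-0.133,-0.093,0],"dr":[0,0,0]},{"grip":0.3,"xyz":[-0.155,-0.109,0.03],"dr":[0,0,0]},{"grip":0.3,"xyz":[-0.155,-0.109,0.03],"dr":[0,0,0]},{"grip":0.3,"xyz":[-0.155,-0.109,0.03],"dr":[0,0,0]},{"grip":0.3,"xyz":[-0.155,-0.109,0.03],"dr":[0,0,0]},{"grip":0.3,"xyz":[-0.155,-0.109,0.03],"dr":[0,0,0]}]'
python3 - <<'E'
from h import *
p=pose();print(np.round(p,4)); shot("wrist","w39")
E
```

```text
time: 51.07
eef_pos: [0.4416, -0.0709, 0.2223]
tcp_rot: [1.0, 0.0, 0.001, 0.0]
contact_force: [0.4, -1.2, 0.9]
opening: 0.701
[ 4.416e-01 -7.090e-02  2.223e-01  1.000e+00  3.000e-04  9.000e-04
  4.000e-04]
```

View pics/w39.png

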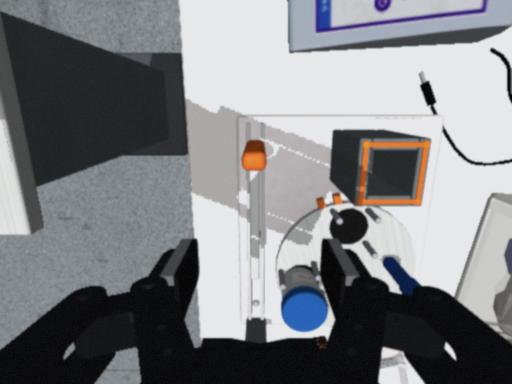

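Run:
```python
from h import *
crop("w39",220,120,290,200,8,"w39c")
```

```text
(no output)
```

View pics/w39c.png

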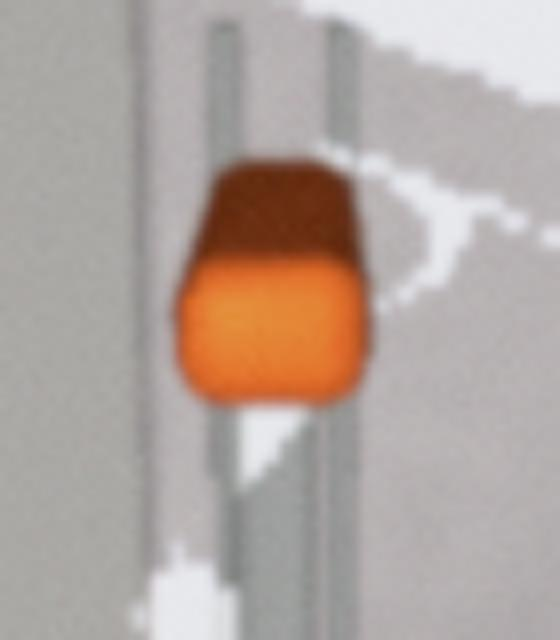

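Run:
```python
from h import *
import json
c=cam("wrist",json.load(open("pics/w39.json")))
k=onplane(c,(254.25,161.1),.122);print(k)
print(tri([c,cam("top"),cam("scene")],[(254.25,161.1),(253.6,224.2),(218.2,195.6)]))
go([k[0],k[1],.1],0)
```

```text
[ 0.43769158 -0.04344528  0.122     ]
(array([ 0.43838071, -0.04463551,  0.11704944]), [np.float64(1.0254824919571244), np.float64(0.2889697157596222), np.float64(0.07476878508706433)])
shift [-0.0045 -0.0277  0.1226] dr [ 0.001  -0.0024  0.0005]
```

```bash
python3 -m jog '[{"grip":0.3,"xyz":[-0.004,-0.027,0.01],"dr":[0,0,0]},{"grip":0.3,"xyz":[-0.004,-0.027,0.04],"dr":[0,0,0]},{"grip":0.3,"xyz":[-0.004,-0.027,0.075],"dr":[0,0,0]},{"grip":0.3,"xyz":[-0.004,-0.027,0.105],"dr":[0,0,0]},{"grip":0.3,"xyz":[-0.004,-0.027,0.12],"dr":[0,0,0]},{"grip":0.3,"xyz":[-0.004,-0.027,0.12],"dr":[0,0,0]},{"grip":0.3,"xyz":[-0.004,-0.027,0.12],"dr":[0,0,0]},{"grip":0.5,"xyz":[-0.004,-0.027,0.12],"dr":[0,0,0]},{"grip":0.7,"xyz":[-0.004,-0.027,0.12],"dr":[0,0,0]},{"grip":0.85,"xyz":[-0.004,-0.027,0.12],"dr":[0,0,0]},{"grip":0.85,"xyz":[-0.004,-0.027,0.12],"dr":[0,0,0]},{"grip":0.85,"xyz":[-0.004,-0.027,0.12],"dr":[0,0,0]}]' 60
python3 - <<'E'
from h import *
p=pose();print(np.round(p,4)); shot("wrist","w40")
E
```

```text
time: 52.12
eef_pos: [0.4372, -0.0435, 0.1031]
tcp_rot: [1.0, 0.001, 0.001, 0.001]
contact_force: [-0.8, 0.3, 6.1]
opening: 0.219
[ 4.372e-01 -4.350e-02  1.031e-01  1.000e+00  6.000e-04  1.200e-03
  6.000e-04]
```

View pics/w40.png

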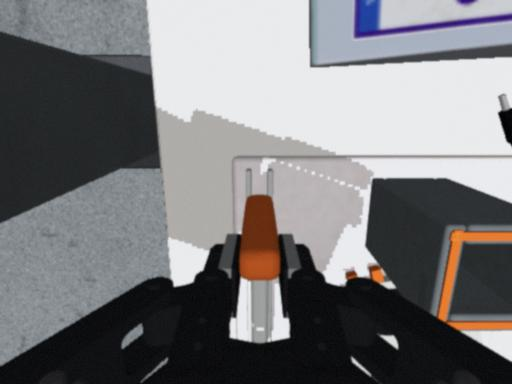

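```bash
python3 -m jog '[{"grip":0.85,"xyz":[0,0.01,0],"dr":[0,0,0]},{"grip":0.85,"xyz":[0,0.02,0],"dr":[0,0,0]},{"grip":0.85,"xyz":[0,0.03,0],"dr":[0,0,0]},{"grip":0.85,"xyz":[0,0.04,0],"dr":[0,0,0]},{"grip":0.85,"xyz":[0,0.05,0],"dr":[0,0,0]},{"grip":0.85,"xyz":[0,0.06,0],"dr":[0,0,0]},{"grip":0.85,"xyz":[0,0.07,0],"dr":[0,0,0]},{"grip":0.85,"xyz":[0,0.08,0],"dr":[0,0,0]},{"grip":0.85,"xyz":[0,0.09,0],"dr":[0,0,0]},{"grip":0.85,"xyz":[0,0.095,0],"dr":[0,0,0]},{"grip":0.85,"xyz":[0,0.095,0],"dr":[0,0,0]}]'
python3 -m jog '[{"grip":0.85,"xyz":[0,0.005,0],"dr":[0,0,0]},{"grip":0.85,"xyz":[0,0.01,0],"dr":[0,0,0]},{"grip":0.85,"xyz":[0,0.01,0],"dr":[0,0,0]},{"grip":0.85,"xyz":[0,0.01,0],"dr":[0,0,0]}]'
python3 -m jog '[{"grip":0.85,"xyz":[0,0.005,0],"dr":[0,0,0]},{"grip":0.85,"xyz":[0,0.008,0],"dr":[0,0,0]},{"grip":0.85,"xyz":[0,0.008,0],"dr":[0,0,0]},{"grip":0.85,"xyz":[0,0.008,0],"dr":[0,0,0]}]'
```

```text
time: 53.08
eef_pos: [0.4373, -0.1389, 0.1032]
tcp_rot: [1.0, 0.0, 0.001, 0.0]
contact_force: [-0.3, 0.8, 6.4]
opening: 0.221
time: 53.42
eef_pos: [0.4373, -0.1492, 0.1032]
tcp_rot: [1.0, 0.001, 0.001, 0.001]
contact_force: [-2.0, -1.9, 4.5]
opening: 0.218
time: 53.75
eef_pos: [0.4372, -0.15, 0.1031]
tcp_rot: [1.0, -0.001, 0.001, -0.007]
contact_force: [0.9, 23.1, 14.5]
opening: 0.221
```

Run:
```python
from h import *
p=pose();print(np.round(p,4)); shot("wrist","w41"); shot("scene","s41"); crop("s41",190,150,290,270,6,"s41c")
```

```text
[ 4.372e-01 -1.500e-01  1.031e-01  1.000e+00 -1.000e-03  7.000e-04
 -7.400e-03]
```

View pics/w41.png

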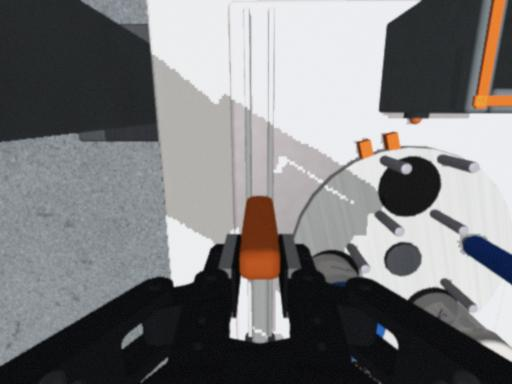

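View pics/s41c.png

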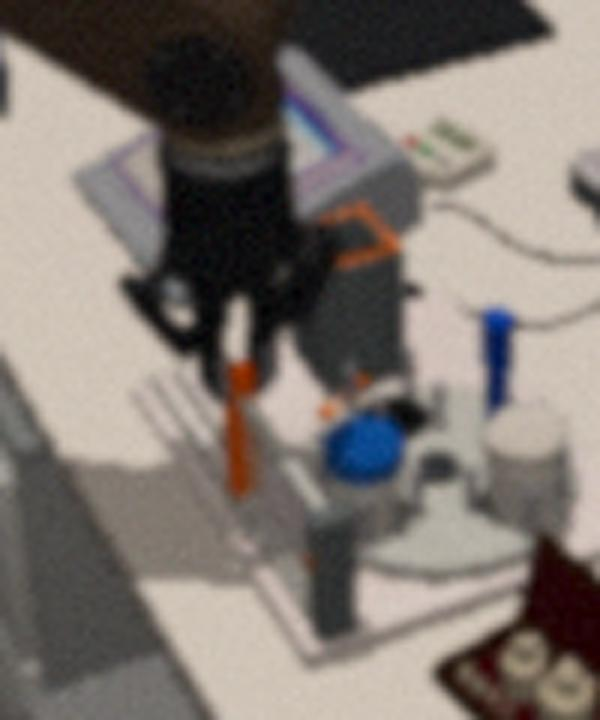

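```bash
python3 -m jog '[{"grip":0.85,"xyz":[0,0.002,0],"dr":[0,0,0]},{"grip":0.85,"xyz":[0,0.002,0],"dr":[0,0,0]},{"grip":0.85,"xyz":[0,0.002,0],"dr":[0,0,0]}]'
python3 -m jog '[{"grip":0.85,"xyz":[0,-0.0085,0],"dr":[0,0,0]},{"grip":0.85,"xyz":[0,-0.0085,0],"dr":[0,0,0]},{"grip":0.7,"xyz":[0,-0.0085,0],"dr":[0,0,0]},{"grip":0.5,"xyz":[0,-0.0085,0],"dr":[0,0,0]},{"grip":0.3,"xyz":[0,-0.0085,0],"dr":[0,0,0]},{"grip":0.3,"xyz":[0,-0.0085,0],"dr":[0,0,0]},{"grip":0.3,"xyz":[0,-0.0085,-0.03],"dr":[0,0,0]},{"grip":0.3,"xyz":[0,-0.0085,-0.07],"dr":[0,0,0]},{"grip":0.3,"xyz":[0,-0.0085,-0.11],"dr":[0,0,0]},{"grip":0.3,"xyz":[0,-0.0085,-0.15],"dr":[0,0,0]},{"grip":0.3,"xyz":[0.03,-0.0085,-0.18],"dr":[0,0,0]},{"grip":0.3,"xyz":[0.06,-0.0085,-0.18],"dr":[0,0,0]}]'
python3 - <<'E'
from h import *
p=pose();print(np.round(p,4)); shot("wrist","w42"); shot("scene","s42"); crop("s42",190,150,290,270,6,"s42c")
E
```

```text
time: 54.1
eef_pos: [0.4372, -0.1501, 0.1032]
tcp_rot: [1.0, -0.001, 0.001, -0.01]
contact_force: [0.7, 30.1, 16.7]
opening: 0.216
time: 55.1
eef_pos: [0.4993, -0.1513, 0.2904]
tcp_rot: [1.0, -0.0, 0.007, 0.004]
contact_force: [0.4, -0.5, 0.9]
opening: 0.698
[ 4.993e-01 -1.513e-01  2.904e-01  1.000e+00 -3.000e-04  6.900e-03
  3.700e-03]
```

View pics/w42.png

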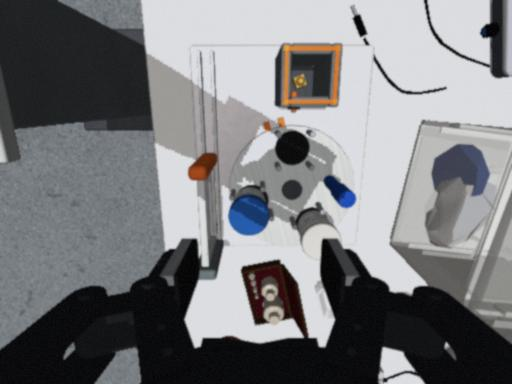

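View pics/s42c.png

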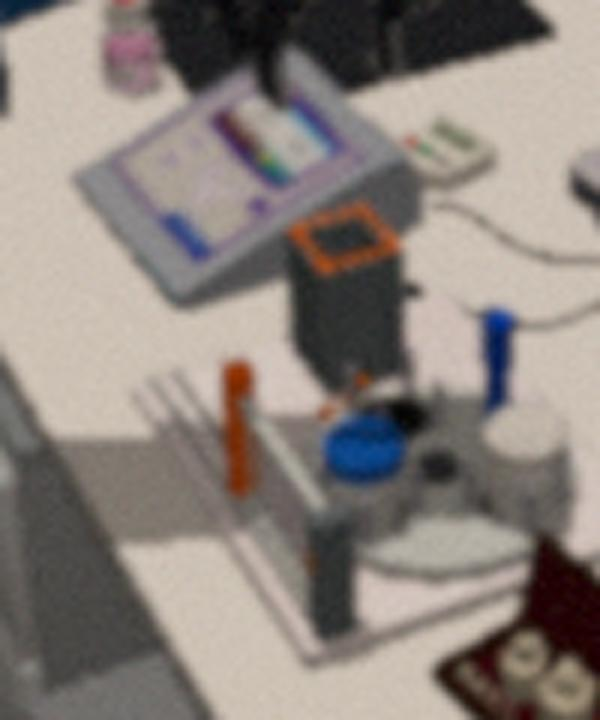

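Run:
```python
from h import *
crop("w37",235,45,295,105,8,"w37c")
crop("w42",180,120,370,270,4,"w42c")
a=cv2.imread("pics/w37c.png");b=cv2.imread("pics/w42c.png")
```

```text
(no output)
```

View pics/w37c.png

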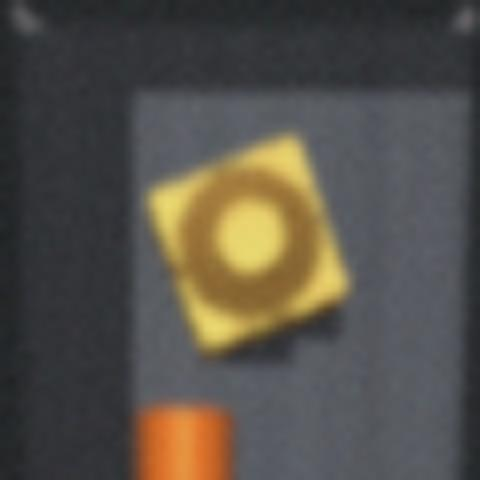

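View pics/w42c.png

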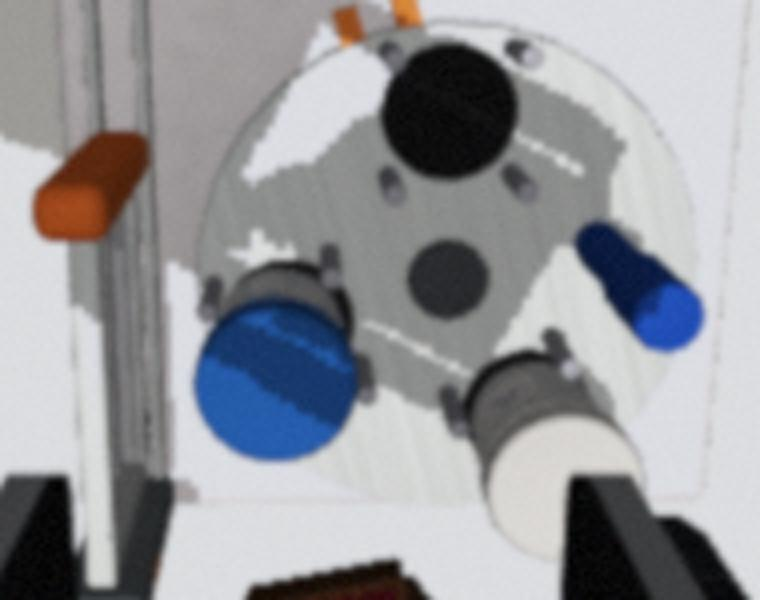

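```bash
python3 -m jog '[{"grip":0.3,"xyz":[0,0,0],"dr":[0,0,0]},{"grip":0.3,"xyz":[0,0,0],"dr":[0,0,0]},{"grip":0.3,"xyz":[0,0,0],"dr":[0,0,0]},{"grip":0.3,"xyz":[0,0,0],"dr":[0,0,0]},{"grip":0.3,"xyz":[0,0,0],"dr":[0,0,0]}]'
python3 - <<'E'
from h import *
shot("top","t43"); a=cv2.imread("pics/a_top.png")[130:260,80:420];b=cv2.imread("pics/t43.png")[130:260,80:420]
cv2.imwrite("pics/t43c.png",cv2.resize(np.vstack([a,b]),None,fx=2.2,fy=2.2,interpolation=cv2.INTER_CUBIC))
shot("scene","s43"); crop("s43",150,110,280,220,6,"s43c")
E
```

```text
time: 55.62
eef_pos: [0.4955, -0.1494, 0.2808]
tcp_rot: [1.0, 0.0, -0.0, -0.0]
contact_force: [-0.0, -0.2, 0.4]
opening: 0.697
```

View pics/t43c.png

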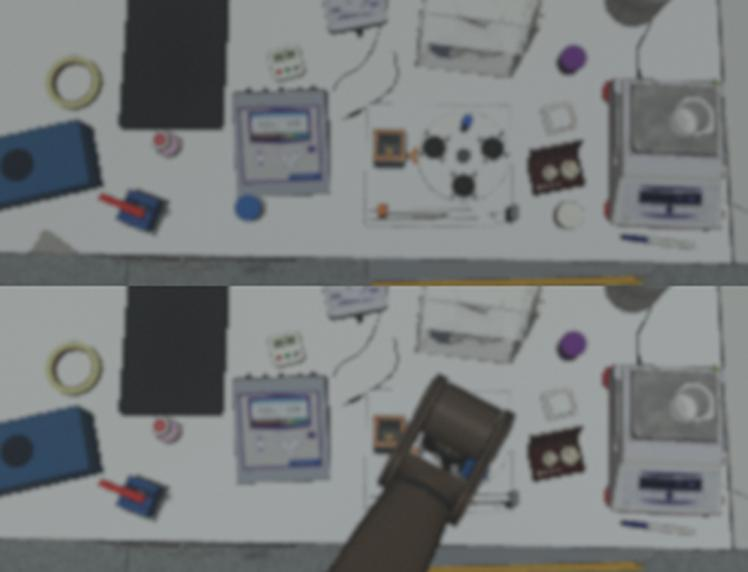

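View pics/s43c.png

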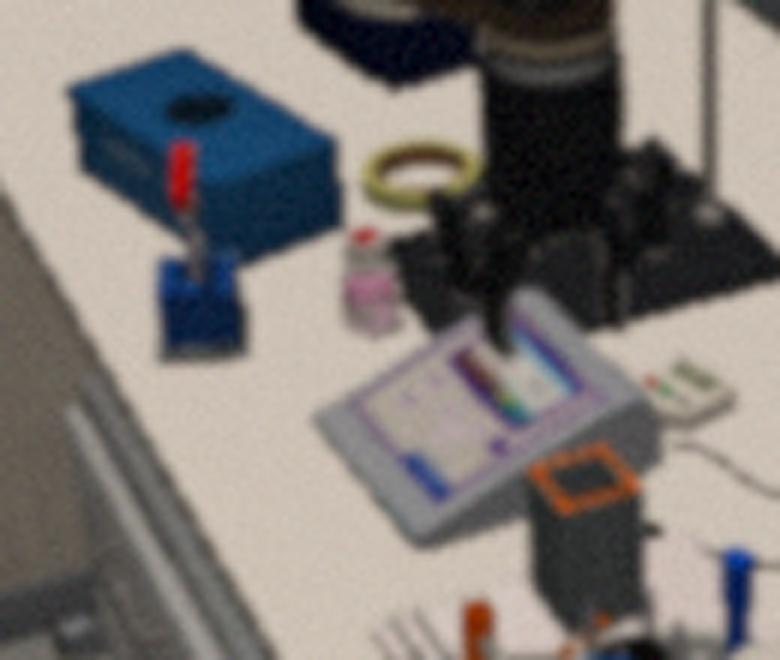

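Run:
```python
from h import *
im,p=shot("wrist","w44"); crop("w44",150,100,290,260,5,"w44c")
import json
c=cam("wrist",json.load(open("pics/w42.json")));print(onplane(c,(198,173),.122))
```

```text
[ 0.43906079 -0.14885046  0.122     ]
```

View pics/w44c.png

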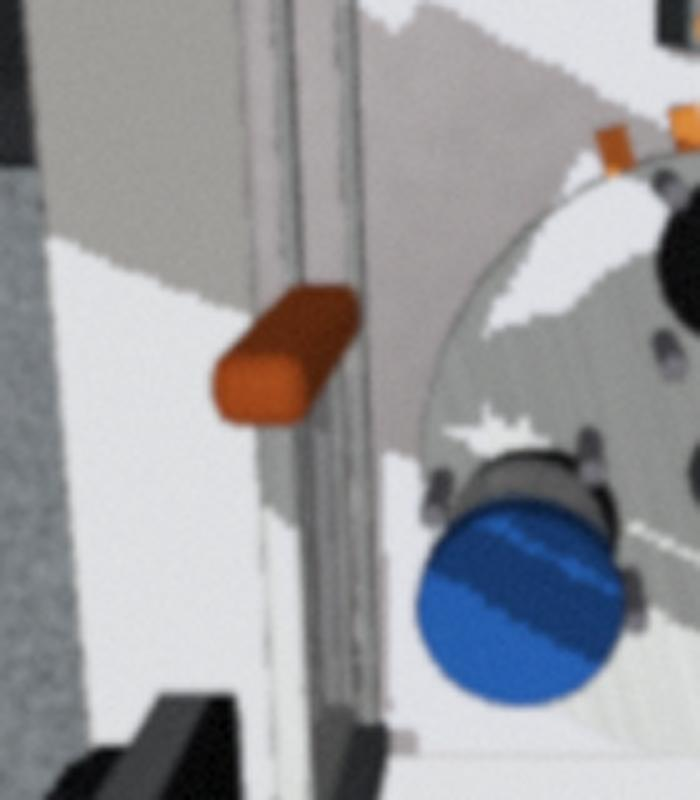

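Run:
```python
from plant import ctrl
print(ctrl.sign_off())
```

```text
the job is handed in; nothing more can be done
None
```

I handed the job in at about 56 s. By my last pictures and force readings every step was done, but I have no verdict. The guard latch could not be seen directly.

- **Pots:** Only two were on the bench, the blue-lid pot and one white-lid pot, and both now stand on places between the pins. My first try at placing the blue one failed. It caught on the pins and tilted in the gripper, so I set it back on the bench, gripped it again and placed it. While I was freeing it on the bench, an opening finger pressed the low instrument with about 38 N; the before/after top views show it unmoved.
- **T-key:** I turned it clockwise until the torque rose. The stem then measured about 1.21 rad in a close-up, and the bolt was clear of the lugs. The key is back in its stand, and the scene and top views show it upright.
- **Turntable:** I turned it about 375° (6.5 rad) anticlockwise by the knob, without resistance. The pots stayed on their places.
- **Guard:** I pushed it against the post until it stopped moving under 30 N. That fits fully shut and latched, and after I let go it still measured within about 1 mm of that position.
- **Bystanders:** The timer, vial and marker look the same in the top view before and after. The arm was clear of everything at hand-in.

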